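# Latch the outgoing parcels in the despatch rack

### The arm

A 6-joint arm with a two-finger parallel gripper is mounted at the origin on the work surface. World frame = base frame: x ahead of the robot, y to its left, z up, the work surface at z = 0. Lengths are in mm, angles in rad, forces in N, time in s.
With the tool pointing down it reaches from about 275 to 1000 mm from the base axis. Payload 8.4 kg.
Tool frame: the origin (TCP) lies between the finger pads; the fingertips stand 25 mm ahead of it and the grasp point (between the pads) lies 6 mm ahead of it; z points along the fingers, y is the line along which they close (so a half turn about z gives the same grasp; the last joint's range is limited). The gripper opens to 85 mm and grips with 20 to 120 N. Pads are 22 mm wide; open, the fingers measure 114 mm over their backs; the gripper's body (76 mm by 85 mm) begins 54 mm behind the grasp point. The pads swing forward as they close: fully open they stand 13 mm farther back than shut.
Start: joints at [-1.108, 0.353, 1.633, -0, 1.155, -0.002], TCP at [280.152, -558.698, 256.281] pointing down, gripper open.
Joint ranges: [-2.63, 2.63], [-0.92, 2.1], [0.06, 2.66], [-1.3, 4.44], [0, 2.69], [-3.02, 3.02]. Speed limits (rad/s): [2.22, 2.22, 2.79, 3.14, 3.14, 3.14].

### API

Orientations are given as [roll, pitch, yaw] about the fixed x, y, z axes, in that order (R = Rz(yaw) Ry(pitch) Rx(roll)).
In Python, from rig import r, eyes, workorder gives the robot as it stands. The module is installed in compiled form; this text tells all that it offers.
- The arm moves only by the tool step_arm, never from a script. Its argument "moves" is a list of rows, each an object of numbers: "tx", "ty", "tz": the shift along the tool's x, y, z scaled (see below); "ax", "ay", "az": the turn, a rotation vector about the tool's x, y, z scaled (see below). In form: [{"tx": .., "ty": .., "tz": .., "ax": .., "ay": .., "az": ..}, ...]. A call has 1 to 5 rows; each row shifts and turns the commanded pose from where the row before left it, along the tool's axes as they then stand; what a row does not reach is not made up. The controller multiplies each number of a shift by 25 mm and each number of a turn by 90 degrees. A row lasts 1/8 s, in which the tool goes at most 62.5 mm and 10.7 degrees, less where a joint would pass 70% of its speed; a pose out of reach is approached as far as the arm can. A call with a number of a shift or a turn outside -1 to 1 is refused whole. A call with a gripper value outside its range is refused whole. "gripper" is the opening, from 0 (shut) to 1 (fully open), set as the call begins (left out, the last holds). The fingers move at their own pace and stop on an object; "newtons" is the grip in N (left out, the last holds). Time passes only in rows, so rows that do not move let the fingers close. It gives the time, the measured TCP pose, the force, the opening and the grip force at its end, in the units of the state.
- r.sense(): the state, without advancing time (a new reading comes with each control period).
- eyes.grab_frame(name): name is "side" or "top"; returns (picture, depth): 420x560x3 uint8, red, green, blue; 420x560 float32, mm along the optical axis (not along the pixel's ray), 0 where there is no reading.
- eyes.camera_info(name): a dict with "intrinsics" (3x3 intrinsics, pixels), "cam_to_world" (4x4, takes a point from camera to world coordinates). Camera axes: x right, y up, looking along -z (the intrinsics and any distortion apply to the point x, -y, -z); pixel columns grow to the right and rows downward; lengths in mm; the calibration is good to about 2 mm. A picture is of the moment at which its call begins. camera_info takes no time and is no camera call.
- workorder.sign_off(): hands the job in; it is judged then, once.
The state is a dict: "clock": time; "qpos": joint angles; "qvel": joint speeds; "joint_efforts": joint torques, N m; "eef_pos": TCP position; "tcp_rot": TCP orientation; "contact_force": force on the tool from outside, world axes, zero at the start; "wrist_torque": the same for the moment, N m; "opening": opening from 0.0 (shut) to 1.0 (fully open); "grasp_force": force on a finger pad.
Only numpy, scipy, OpenCV 4.12 (cv2) and the standard library are available. Lean on these libraries where they do the work, as an engineer would, in place of code of your own. Each camera call takes 0.05 s, during which the arm holds its last target. There are 200 camera calls.

### The job

Stand every parcel on its thin end in the rack bay of its own colour, turning the slotted latch screws with the red key (not with the fingers) to swing the latches out of the way. When the parcels are in, use the key to turn all three latches fully shut over the bays, empty bay included, and put the key back upright in its holder; leave the other things on the counter where they are.

Things in the scene. Friction and masses are not known exactly. Their poses are not given: they have to be found in the camera images.
- rack: Fixed aluminium rack, 410 mm wide, three open-topped bays in a row. Origin: row centre, on the table; x away from the robot, y along the row. Bays 36 (x) by 70 mm (y) inside, floor at 8 mm, walls to 48 mm; front and back lips flare to 59 mm, 30 mm from the centre line. At each bay centre: a backrest 44 mm wide, 30-34 mm behind (+x), to 95 mm; a coloured 28 mm post, 52 mm in front (-x), to 120 mm.
- key: Screw key, 0.18 kg. Heights above its tip: flat blade 0-16 mm (28 wide along x, 5 thick along y, 3 thick in the last 6), dark shank 30 x 30 at 16-44, steel flange 46 x 46 at 44-50, red square handle 26 x 26 at 50-112. Origin: middle of the blade tip; x along the blade width, z up the handle. Starts upright in its holder.
- holder: Black key holder fixed on the table: square socket 36 x 36 mm inside, 56 x 56 outside, 60 mm high, on an 80 mm plate. Origin: on the table under the socket centre, z up. The key hangs in it by its flange, which rests on the rim, blade tip 16 mm above the table.
- ink_pad: Flat dark ink pad tin, 75 x 100 x 14 mm, fixed: not part of the job. Origin: centre of its underside.
- parcel_blue: Flat cardboard carton 105 x 62 x 30 mm with a band in blue round it, about 0.15 kg, lying flat on the table at the start; it may be absent. Origin: its centre; x along the 105 mm, y along the 62 mm, z along the 30 mm. Standing on its thin 62 x 30 mm end in a bay, its origin is 60.5 mm above the table and its top at 113 mm.
- bay_blue (a point): Centre of the floor of the blue bay (the one with the blue post and label), 8 mm above the table; axes as the rack's.
- latch_blue (a joint): Captive screw with latch arm on the blue post, rad: 0 = shut (arm points to rack +x, over the bay), growing anticlockwise from above to a stop at 1.57 = open (arm to rack +y, clear of the bay). Stays where left. Steel arm 22 mm wide, 6 thick, reaching 66 mm from the axis, underside 120 mm above the table. The slot in the brass head runs along the arm.
- latch_blue_head (a point): On the axis of the blue latch screw, at the mouth of the slot in its brass head, 142 mm above the table. The slot is 10.5 mm wide, 14 mm deep, 38 mm long and open at both ends; it runs along this point's x axis, which turns with the screw.
- parcel_orange: Flat cardboard carton 105 x 62 x 30 mm with a band in orange round it, about 0.15 kg, lying flat on the table at the start; it may be absent. Origin: its centre; x along the 105 mm, y along the 62 mm, z along the 30 mm. Standing on its thin 62 x 30 mm end in a bay, its origin is 60.5 mm above the table and its top at 113 mm.
- bay_orange (a point): Centre of the floor of the orange bay (the one with the orange post and label), 8 mm above the table; axes as the rack's.
- latch_orange (a joint): Captive screw with latch arm on the orange post, rad: 0 = shut (arm points to rack +x, over the bay), growing anticlockwise from above to a stop at 1.57 = open (arm to rack +y, clear of the bay). Stays where left. Steel arm 22 mm wide, 6 thick, reaching 66 mm from the axis, underside 120 mm above the table. The slot in the brass head runs along the arm.
- latch_orange_head (a point): On the axis of the orange latch screw, at the mouth of the slot in its brass head, 142 mm above the table. The slot is 10.5 mm wide, 14 mm deep, 38 mm long and open at both ends; it runs along this point's x axis, which turns with the screw.
- parcel_green: Flat cardboard carton 105 x 62 x 30 mm with a band in green round it, about 0.15 kg, lying flat on the table at the start; it may be absent. Origin: its centre; x along the 105 mm, y along the 62 mm, z along the 30 mm. Standing on its thin 62 x 30 mm end in a bay, its origin is 60.5 mm above the table and its top at 113 mm.
- bay_green (a point): Centre of the floor of the green bay (the one with the green post and label), 8 mm above the table; axes as the rack's.
- latch_green (a joint): Captive screw with latch arm on the green post, rad: 0 = shut (arm points to rack +x, over the bay), growing anticlockwise from above to a stop at 1.57 = open (arm to rack +y, clear of the bay). Stays where left. Steel arm 22 mm wide, 6 thick, reaching 66 mm from the axis, underside 120 mm above the table. The slot in the brass head runs along the arm.
- latch_green_head (a point): On the axis of the green latch screw, at the mouth of the slot in its brass head, 142 mm above the table. The slot is 10.5 mm wide, 14 mm deep, 38 mm long and open at both ends; it runs along this point's x axis, which turns with the screw.
- stamp: Wooden-handled rubber stamp, 44 mm wide, 78 mm high, loose: not part of the job. Origin: centre of its underside.
- tape_roll: Yellow roll of parcel tape lying flat, 90 mm wide, 48 mm high, loose: not part of the job. Origin: centre of its underside.
- glue_jar: White jar with blue cap, 56 mm wide, 85 mm high, loose: not part of the job. Origin: centre of its underside.
- stapler: Blue stapler, 130 x 34 x 41 mm, loose: not part of the job. Origin: centre of its underside.
There are look-alikes about, which are no part of the job. What is shaped like the key but turquoise is not meant.

How it is judged:
By the outcome, as a careful person would: the job done as asked, in the order asked, and still so for the second after the job is handed in, with the robot touching nothing.
Of parcel_blue, parcel_orange, parcel_green only 2 to 3 are there at a start; the rules pass over those that are not, and their reading is None.
At some moment in a run one of parcel_blue, parcel_orange, parcel_green may be knocked a few centimetres aside while the robot is not near it.
It also fails if it takes over 210 s, if anything falls off the work surface, if the arm or the gripper's body presses on something with over 40 N, if the wrist force passes 120 N, or if a joint passes its speed limit or range.

## Working session

There is one attempt and no reset: what is moved stays moved. The work goes in short steps, Python scripts to look and compute and a tool call to move; the robot and the scene stay as the last step left them, time stands still between calls to the robot, and variables do not carry over. Pictures are saved under pics/ and viewed, at most 14 in all, crops included, and the job is handed in when it is done.

Besides the shell and the picture viewer there is one more tool, called as name(argument=value, ...), one argument or row to a line, values as JSON. step_arm: Moves the arm, as the interface text tells. Its arguments: {"type":"object","properties":{"moves":{"type":"array","items":{"type":"object","properties":{"tx":{"type":"number"},"ty":{"type":"number"},"tz":{"type":"number"},"ax":{"type":"number"},"ay":{"type":"number"},"az":{"type":"number"}}}},"gripper":{"type":"number"},"newtons":{"type":"number"}},"required":["moves"]}

```bash
mkdir -p pics; ls; cat > h.py <<'E'
import numpy as np, cv2
from rig import r, eyes, workorder
def grab(n,save=None):
    p,d=eyes.grab_frame(n)
    if save: cv2.imwrite('pics/'+save+'.png',p[:,:,::-1])
    return p,d
def world(n,d):
    """per-pixel world coords"""
    ci=eyes.camera_info(n);K=np.array(ci['intrinsics']);T=np.array(ci['cam_to_world'])
    v,u=np.mgrid[:d.shape[0],:d.shape[1]]
    x=(u-K[0,2])/K[0,0]*d;y=(v-K[1,2])/K[1,1]*d
    P=np.stack([x,-y,-d],-1)
    return P@T[:3,:3].T+T[:3,3]
E
python3 - <<'E'
from h import *
for n in('side','top'):
    p,d=grab(n,n+'0');np.savez('/tmp/'+n,p=p,d=d)
    ci=eyes.camera_info(n);print(n,{k:np.round(v,3).tolist() if not isinstance(v,str) else v for k,v in ci.items()},(d==0).mean())
print(r.sense())
E
```

```text
pics
side {'intrinsics': [[519.447, 0.0, 279.488], [0.0, 519.447, 203.647], [0.0, 0.0, 1.0]], 'cam_to_world': [[-0.887, 0.277, -0.371, 82.928], [-0.463, -0.538, 0.705, 906.82], [-0.004, 0.796, 0.605, 903.964], [0.0, 0.0, 0.0, 1.0]]} 0.004124149659863945
top {'intrinsics': [[473.116, 0.0, 276.553], [0.0, 473.116, 200.314], [0.0, 0.0, 1.0]], 'cam_to_world': [[-0.022, 0.999, -0.025, 525.467], [-1.0, -0.022, 0.004, -7.685], [0.003, 0.025, 1.0, 1382.491], [0.0, 0.0, 0.0, 1.0]]} 0.003937074829931973
{'clock': 0.1, 'qpos': array([-1.10841355e+00,  3.53612402e-01,  1.63406681e+00, -2.92373997e-05,
        1.15522108e+00, -2.41157825e-03]), 'qvel': array([ 0.00047461, -0.00158015, -0.00355095,  0.00040803, -0.00223516,
        0.00116351]), 'joint_efforts': array([-1.46401699e-04, -6.06355619e+01, -3.42818999e+01, -4.27237808e-05,
        3.82819679e-03,  9.86473196e-07]), 'eef_pos': array([ 279.95314883, -558.33770373,  255.61279504]), 'tcp_rot': array([-3.14028495e+00,  2.35798269e-05,  4.64806187e-01]), 'contact_force': array([-0.15213561, -0.66603574, -0.06703991]), 'wrist_torque': array([-0.0432627 , -0.00747869, -0.02049702]), 'grasp_force': 0.0, 'opening': 0.9963429097371017}
```

View pics/top0.png

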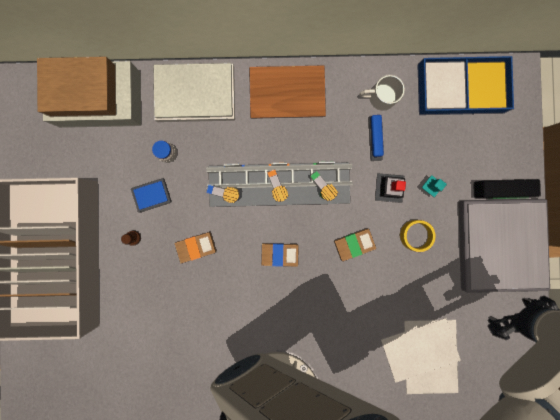

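View pics/side0.png

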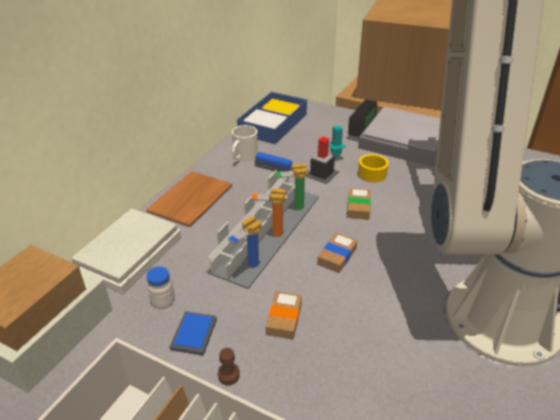

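```bash
python3 - <<'E'
from h import *
T=np.load('/tmp/top.npz');S=np.load('/tmp/side.npz')
a=cv2.resize(T['p'][150:270,140:460],(800,300),interpolation=cv2.INTER_CUBIC)
b=cv2.resize(S['p'][125:275,200:400][:, :],(400,300),interpolation=cv2.INTER_CUBIC)
c=cv2.resize(T['p'][160:215,380:455],(400,300),interpolation=cv2.INTER_CUBIC)
cv2.imwrite('pics/crop1.png',np.vstack([a,np.hstack([b,c])])[:,:,::-1])
hsvr=dict(red=((0,8),),orange=((9,14),),yellow=((20,30),),green=((50,70),),blue=((105,120),),turq=((85,98),))
for n,A in(('top',T),('side',S)):
    W=world(n,A['d']);h=cv2.cvtColor(A['p'],cv2.COLOR_RGB2HSV)
    for c,((lo,hi),) in hsvr.items():
        m=(h[...,0]>=lo)&(h[...,0]<=hi)&(h[...,1]>(190 if c!='turq' else 120))&(h[...,2]>70)
        k,l,st,cen=cv2.connectedComponentsWithStats(m.astype(np.uint8))
        for i in range(1,k):
            if st[i,4]>15:
                w=W[l==i];print(n,c,st[i,4],cen[i].round(),np.median(w,0).round(1),'z5-95',np.percentile(w[:,2],[5,95]).round())
E
```

```text
top red 102 [398. 185.] [ 590.4 -336.3  127.1] z5-95 [ 91. 133.]
top orange 166 [192. 248.] [429.6 230.6  30.7] z5-95 [26. 36.]
top yellow 1566 [487.  85.] [ 878.4 -624.2   35.6] z5-95 [31. 40.]
top yellow 309 [418. 235.] [ 450.7 -420.3   43.4] z5-95 [18. 52.]
top blue 249 [377. 134.] [ 742.5 -305.8   41. ] z5-95 [36. 46.]
top blue 73 [158. 147.] [714.5 310.9  84.8] z5-95 [81. 89.]
top turq 221 [434. 186.] [ 589.1 -448.8   54.9] z5-95 [ 47. 115.]
side red 33 [323. 140.] [ 586.9 -331.8  127. ] z5-95 [119. 131.]
side orange 204 [277. 219.] [572.   -9.9  65.7] z5-95 [ 19. 107.]
side yellow 301 [280. 106.] [ 886.2 -635.5   34. ] z5-95 [30. 38.]
side yellow 630 [373. 167.] [ 450.1 -392.3   30.7] z5-95 [ 8. 48.]
side blue 209 [193. 332.] [580.5 358.6  15.6] z5-95 [13. 18.]
side blue 21 [201. 320.] [583.9 321.   16.2] z5-95 [13. 18.]
side blue 21 [182. 339.] [593.9 383.2  15.7] z5-95 [13. 17.]
side turq 243 [337. 141.] [ 586.1 -443.1   61.6] z5-95 [ 25. 111.]
```

View pics/crop1.png

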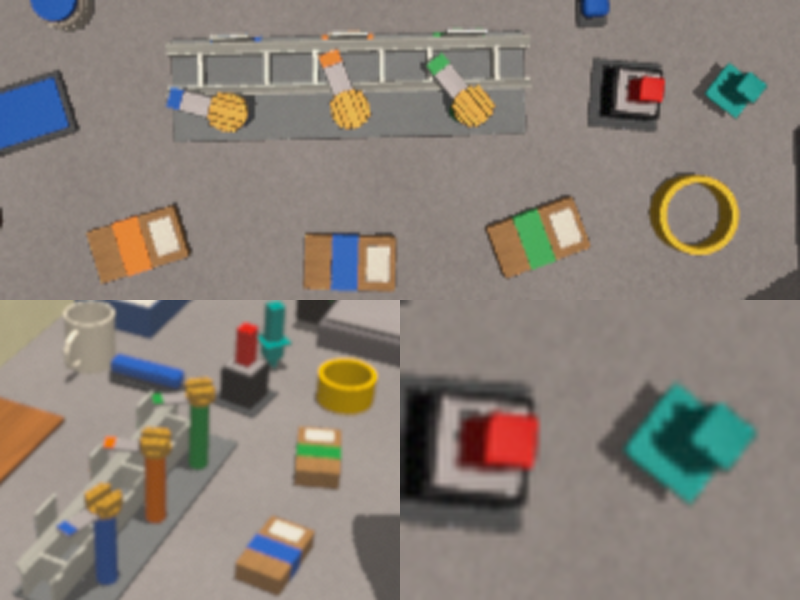

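```bash
cat >> h.py <<'E'
def rays(n,uv):
    ci=eyes.camera_info(n);K=np.array(ci['intrinsics']);T=np.array(ci['cam_to_world'])
    uv=np.atleast_2d(uv).astype(float);d=np.c_[(uv[:,0]-K[0,2])/K[0,0],-(uv[:,1]-K[1,2])/K[1,1],-np.ones(len(uv))]
    return T[:3,3],d@T[:3,:3].T
def atz(n,uv,z):
    o,d=rays(n,uv);return o+d*((z-o[2])/d[:,2])[:,None]
def tri(ut,us):
    A=np.zeros((3,3));b=np.zeros(3)
    for n,uv in(('top',ut),('side',us)):
        o,d=rays(n,uv);d=d[0]/np.linalg.norm(d[0]);M=np.eye(3)-np.outer(d,d);A+=M;b+=M@o
    return np.linalg.solve(A,b)
def uv(n,P):
    ci=eyes.camera_info(n);K=np.array(ci['intrinsics']);T=np.array(ci['cam_to_world'])
    c=(np.atleast_2d(P)-T[:3,3])@T[:3,:3];return np.c_[K[0,2]-K[0,0]*c[:,0]/c[:,2],K[1,2]+K[1,1]*c[:,1]/c[:,2]]
def zmask(n,d,z0,z1,box):
    W=world(n,d);return (W[...,2]>z0)&(W[...,2]<z1)&(W[...,0]>box[0])&(W[...,0]<box[1])&(W[...,1]>box[2])&(W[...,1]<box[3])&(d>0),W
def big(m):
    k,l,st,c=cv2.connectedComponentsWithStats(m.astype(np.uint8));i=1+np.argmax(st[1:,4]);return l==i
def rect(n,m,z):
    v,u=np.nonzero(m);q=atz(n,np.c_[u,v],z)[:,:2].astype(np.float32);return cv2.minAreaRect(q)
E
python3 - <<'E'
from h import *
D={n:np.load(f'/tmp/{n}.npz') for n in('top','side')}
for n in D:
    p,d=D[n]['p'],D[n]['d'];h=cv2.cvtColor(p,cv2.COLOR_RGB2HSV)
    for i,y in enumerate((110,0,-115)):
        m,W=zmask(n,d,134,152,(520,640,y-45,y+45));m=big(m)
        v,u=np.nonzero(m);q=atz(n,np.c_[u,v],142)[:,:2].astype(np.float32)
        c,rad=cv2.minEnclosingCircle(q);print(n,'head',i,np.round(q.mean(0),1),np.round(c,1),round(rad,1),'z',np.percentile(W[m][:,2],[10,50,90]).round(1), len(u))
        c=q.mean(0)
        m2,W=zmask(n,d,114,131,(c[0]-80,c[0]+80,c[1]-80,c[1]+80));w=W[m2]
        rr=np.hypot(*(w[:,:2]-c).T);k=(rr>26)&(rr<72);w=w[k]
        print('   arm',np.round(w.mean(0),1),k.sum(),'dir',np.round(np.degrees(np.arctan2(*(w[:,:2].mean(0)-c)[::-1])),1), rr[k].max().round())
    for c,b in(('orange',(380,480,170,290)),('blue',(380,470,-50,80)),('green',(390,490,-250,-120))):
        m,W=zmask(n,d,22,40,b);m=big(m);R=rect(n,m,30);print(n,c,np.round(R[0],1),np.round(R[1],1),round(R[2],1),'medz',np.median(W[m][:,2]).round(1))
    m,W=zmask(n,d,121,140,(550,630,-370,-300));m=big(m);v,u=np.nonzero(m);q=atz(n,np.c_[u,v],128)[:,:2];R=rect(n,m,128);print(n,'key',q.mean(0).round(1),np.round(R[0],1),np.round(R[1],1),R[2],np.median(W[m][:,2]))
    m,W=zmask(n,d,30,75,(540,640,-380,-290));m=big(m)
    R=rect(n,m,60);print(n,'holder',np.round(R[0],1),np.round(R[1],1),R[2])
p,d=D['top']['p'],D['top']['d'];m,W=zmask('top',d,2,60,(520,680,-220,230));w=W[m];print(w.min(0),w.max(0))
k=(W[...,2]>40)&(W[...,2]<62)&(W[...,0]>560)&(W[...,0]<680)&(abs(W[...,1])<230);print('rackwalls',cv2.minAreaRect(W[k][:,:2].astype(np.float32)))
E
```

```text
top head 0 [585.9 105.3] [582.7 106.2] 18.8 z [139.5 142.2 145.2] 66
   arm [585.5 149.  126.3] 136 dir 90.5 69.0
top head 1 [579.  -31.9] [578.4 -30.1] 17.6 z [138.4 142.2 145.9] 65
   arm [614.2  -5.7 126.6] 134 dir 36.7 68.0
top head 2 [ 568.8 -141.6] [ 570.6 -144.1] 18.2 z [138.6 142.7 146.2] 67
   arm [ 610.6 -124.8  126.4] 128 dir 22.0 68.0
top orange [430.7 223.3] [ 62.4 105.8] 15.7 medz 30.4
top blue [408.2  -6.8] [82.7 54. ] 88.7 medz 30.4
top green [ 423.6 -221.4] [63.5 78.9] 18.6 medz 30.5
top key [ 589.7 -342.2] [ 589.4 -341.6] [26.6 24. ] 88.34613037109375 127.88299251698504
top holder [ 589.8 -339.2] [62.1 57.2] 83.62748718261719
side head 0 [574.6 113. ] [575.2 112.4] 24.5 z [135.8 140.3 142.9] 162
   arm [589.  156.3 125.4] 127 dir 71.6 64.0
side head 1 [573.7 -15.8] [572.9 -14.6] 27.7 z [135.4 140.2 142.5] 143
   arm [618.6  -3.8 125. ] 112 dir 14.9 69.0
side head 2 [ 574.1 -140.5] [ 575.4 -143.2] 25.0 z [135.3 139.1 142.9] 104
   arm [ 613.6 -120.7  125. ] 87 dir 26.6 65.0
side orange [430.6 228.2] [ 63.7 111.5] 16.0 medz 29.6
side blue [408.6  -5.9] [96.1 58.3] 89.4 medz 29.5
side green [ 423.5 -215.8] [61.6 87.6] 19.7 medz 29.4
side key [ 590.  -336.6] [ 590.3 -335.4] [36.6 25.8] 87.35404968261719 127.70482510720558
side holder [ 583.9 -320. ] [100.4  74.8] 85.35916900634766
[ 520.12840221 -219.75938608    2.00008792] [679.94819682 229.84358379  59.9558956 ]
rackwalls ((614.6262817382812, -20.840225219726562), (410.7253723144531, 92.64958953857422), 88.85960388183594)
```

```bash
cat >> h.py <<'E'
from scipy.optimize import minimize
def hullmask(pts,S=4,shape=(420,560)):
    m=np.zeros((shape[0]*S,shape[1]*S),np.uint8);cv2.fillConvexPoly(m,cv2.convexHull(np.round((pts+.5)*S-.5).astype(np.int32)),1);return m
t=np.linspace(0,2*np.pi,60);
def cyl(x,y,R=19,z=(127,142)):
    return np.vstack([np.c_[x+R*np.cos(t),y+R*np.sin(t),0*t+zz] for zz in z])
def box(x,y,yaw,a,b,z0,z1):
    c,s=np.cos(yaw),np.sin(yaw);L=np.array([[i*a/2,j*b/2] for i in(-1,1) for j in(-1,1)])@np.array([[c,s],[-s,c]])+[x,y]
    return np.vstack([np.c_[L,np.full(4,z)] for z in(z0,z1)])
def fit(n,mask,model,x0,step):
    """maximise IoU of the model's silhouette with hull of mask"""
    v,u=np.nonzero(mask);q=np.vstack([np.c_[u+i,v+j] for i in(-.5,.5) for j in(-.5,.5)]).astype(np.float32)
    M=hullmask(q)
    def f(x):
        m=hullmask(uv(n,model(*x)));return -np.sum(m&M)/np.sum(m|M)
    x0=np.array(x0,float);sx=np.vstack([x0]+[x0+np.eye(len(x0))[i]*step[i] for i in range(len(x0))])
    o=minimize(f,x0,method='Nelder-Mead',options=dict(initial_simplex=sx,xatol=.02,fatol=1e-4));return o.x,-o.fun
E
python3 - <<'E'
from h import *
D={n:np.load(f'/tmp/{n}.npz') for n in('top','side')}
for n in D:
    p,d=D[n]['p'],D[n]['d'];h=cv2.cvtColor(p,cv2.COLOR_RGB2HSV).astype(int);W=world(n,d)
    brass=(h[...,0]>13)&(h[...,0]<26)&(h[...,1]>110)
    for y in(110,-15,-140):
        m=brass&(W[...,2]>105)&(W[...,2]<160)&(abs(W[...,1]-y)<50)&(abs(W[...,0]-575)<50);m=big(m)
        print(n,'head',[np.round(a,2) for a in fit(n,m,lambda x,y:cyl(x,y),(577,y),(6,6))],m.sum())
    for c,x0 in(('orange',(430,225,1.85)),('blue',(408,-7,1.57)),('green',(424,-220,1.9))):
        m=(W[...,2]>15)&(W[...,2]<45)&(abs(W[...,0]-x0[0])<80)&(abs(W[...,1]-x0[1])<80);m=big(m)
        print(n,c,[np.round(a,3) for a in fit(n,m,lambda x,y,a:box(x,y,a,105,62,15 if n=='top' else 15,30),x0,(6,6,.1))])
    red=big(((h[...,0]<8)|(h[...,0]>174))&(h[...,1]>150)&(abs(W[...,0]-590)<60)&(abs(W[...,1]+336)<60))
    print(n,'key',[np.round(a,3) for a in fit(n,red,lambda x,y,a:box(x,y,a,26,26,67,128),(589,-338,0.),(5,5,.1))])
    dark=(h[...,2]<200)&(W[...,2]>45)&(W[...,2]<140)&(abs(W[...,0]-588)<60)&(abs(W[...,1]+336)<60)
    dark=big((W[...,2]>66)&(W[...,2]<140)&(abs(W[...,0]-588)<60)&(abs(W[...,1]+336)<60)) 
    if n=='top': 
        m,_=zmask(n,d,45,80,(530,650,-385,-285));m=big(m);v,u=np.nonzero(m);print('holder',[np.round(a,3) for a in fit(n,m,lambda x,y,a:box(x,y,a,56,56,45,60),(589,-338,0.),(5,5,.1))])
E
```

```text
top head [array([625.75, 118.25]), np.float64(-0.0)] 202
top head [array([592.75,  20.25]), np.float64(-0.0)] 194
top head [array([ 592.75, -104.75]), np.float64(-0.0)] 200
top orange [array([498.   , 293.   ,   1.483]), np.float64(-0.0)]
top blue [array([516.  ,  11.  ,   0.97]), np.float64(-0.0)]
top green [array([ 508. , -144. ,    1.4]), np.float64(-0.0)]
top key [array([ 614.   , -306.333,   -0.733]), np.float64(-0.0)]
holder [array([ 631.222, -269.111,   -1.556]), np.float64(-0.0)]
side head [array([625.75, 118.25]), np.float64(-0.0)] 234
side head [array([612.25,   0.75]), np.float64(-0.0)] 219
side head [array([ 612.25, -124.25]), np.float64(-0.0)] 176
side orange [array([ 5.35333e+02,  2.88333e+02, -1.28000e-01]), np.float64(-0.0)]
side blue [array([492.  ,  29.  ,   1.47]), np.float64(-0.0)]
side green [array([ 508. , -144. ,    1.4]), np.float64(-0.0)]
side key [array([ 620.667, -319.667,   -0.733]), np.float64(-0.0)]h.py:48: RuntimeWarning: overflow encountered in scalar negative
  m=hullmask(uv(n,model(*x)));return -np.sum(m&M)/np.sum(m|M)
```

```bash
sed -i 's/return -np.sum(m&M)/return -float(np.sum(m\&M))/' h.py; cat > meas.py <<'E'
from h import *
def heads(D,ys=(110,-15,-140)):
    for n in D:
        p,d=D[n]['p'],D[n]['d'];h=cv2.cvtColor(p,cv2.COLOR_RGB2HSV).astype(int);W=world(n,d)
        brass=(h[...,0]>13)&(h[...,0]<26)&(h[...,1]>110)
        for y in ys:
            m=brass&(W[...,2]>105)&(W[...,2]<160)&(abs(W[...,1]-y)<50)&(abs(W[...,0]-575)<50);m=big(m)
            print(n,'head',[np.round(a,2) for a in fit(n,m,lambda x,y:cyl(x,y),(577,y),(6,6))],m.sum())
def parcels(D,L=(('orange',(430,225,1.85)),('blue',(408,-7,1.57)),('green',(424,-220,1.9)))):
    for n in D:
        d=D[n]['d'];W=world(n,d)
        for c,x0 in L:
            m=(W[...,2]>15)&(W[...,2]<45)&(abs(W[...,0]-x0[0])<80)&(abs(W[...,1]-x0[1])<80);m=big(m)
            print(n,c,[np.round(a,3) for a in fit(n,m,lambda x,y,a:box(x,y,a,105,62,15,30),x0,(6,6,.1))],np.median(W[m][:,2]))
E
python3 - <<'E'
from meas import *
D={n:np.load(f'/tmp/{n}.npz') for n in('top','side')}
heads(D);parcels(D)
for n in D:
    p,d=D[n]['p'],D[n]['d'];h=cv2.cvtColor(p,cv2.COLOR_RGB2HSV).astype(int);W=world(n,d)
    red=big(((h[...,0]<8)|(h[...,0]>174))&(h[...,1]>150)&(abs(W[...,0]-590)<60)&(abs(W[...,1]+336)<60))
    print(n,'key',[np.round(a,3) for a in fit(n,red,lambda x,y,a:box(x,y,a,26,26,67,128),(589,-338,0.),(5,5,.1))])
    m=(W[...,2]>48)&(W[...,2]<75)&(abs(W[...,0]-588)<45)&(abs(W[...,1]+336)<45)
    m=big(m);v,u=np.nonzero(m);print(n,'holder',[np.round(a,3) for a in fit(n,m,lambda x,y,a:box(x,y,a,56,56,48,60),(589,-338,0.),(5,5,.1))])
    # arm tips: colored blobs z 118..132
    for c,lo,hi,x,y in(('blue',100,125,590,155),('orange',5,14,625,0),('green',45,75,618,-120)):
        k=(h[...,0]>=lo)&(h[...,0]<=hi)&(h[...,1]>100)&(W[...,2]>116)&(W[...,2]<134)&(abs(W[...,0]-x)<40)&(abs(W[...,1]-y)<40)
        v,u=np.nonzero(k);print(n,'tip',c,len(u),atz(n,np.c_[u,v],126).mean(0).round(1))
    rw=(W[...,2]>40)&(W[...,2]<110)&(W[...,0]>560)&(W[...,0]<690)&(abs(W[...,1]+15)<220)
E
```

```text
top head [array([574. , 108.5]), np.float64(0.8)] 202
top head [array([574.27, -22.66]), np.float64(0.8)] 194
top head [array([ 576.  , -151.34]), np.float64(0.79)] 200
side head [array([574.13, 111.46]), np.float64(0.85)] 234
side head [array([572.28, -16.19]), np.float64(0.79)] 219
side head [array([ 574.41, -146.22]), np.float64(0.83)] 176
top orange [array([430.793, 224.488,   1.863]), np.float64(0.934)] 30.386104514797125
top blue [array([403.038, -18.276,   1.52 ]), np.float64(0.968)] 30.37657089637355
top green [array([ 427.753, -235.354,    1.906]), np.float64(0.932)] 30.51126896978235
side orange [array([431.447, 226.149,   1.842]), np.float64(0.949)] 29.41890602452861
side blue [array([404.505, -17.99 ,   1.533]), np.float64(0.94)] 29.153322521360394
side green [array([ 429.032, -232.009,    1.908]), np.float64(0.956)] 29.209257109107625
top key [array([ 5.89480e+02, -3.43976e+02,  1.00000e-03]), np.float64(0.854)]
top holder [array([ 5.89563e+02, -3.42632e+02, -6.10000e-02]), np.float64(0.946)]
top tip blue 40 [591.4 164.7 126. ]
top tip orange 43 [630.1  -1.2 126. ]
top tip green 33 [ 621.6 -115.5  126. ]
side key [array([ 5.91021e+02, -3.41556e+02,  3.93000e-01]), np.float64(0.849)]
side holder [array([ 5.90725e+02, -3.39861e+02, -8.90000e-02]), np.float64(0.916)]
side tip blue 35 [592.5 165.  126. ]
side tip orange 30 [631.3  -0.7 126. ]
side tip green 20 [ 623.8 -115.   126. ]
```

```bash
python3 - <<'E'
from meas import *
D={n:np.load(f'/tmp/{n}.npz') for n in('top','side')}
for n in D:
    p,d=D[n]['p'],D[n]['d'];h=cv2.cvtColor(p,cv2.COLOR_RGB2HSV).astype(int);W=world(n,d)
    brass=(h[...,0]>13)&(h[...,0]<26)&(h[...,1]>110)
    for y in (110,-15,-140):
        m=brass&(W[...,2]>105)&(W[...,2]<160)&(abs(W[...,1]-y)<50)&(abs(W[...,0]-575)<50);m=big(m)
        for zb in (127,):
            print(n,zb,[np.round(a,2) for a in fit(n,m,lambda x,y,R:cyl(x,y,R,(zb,142)),(577,y,19),(6,6,2))])
    # rack walls: pixels z 40..62, model box of top rim; two boxes lips
    m=(W[...,2]>52)&(W[...,2]<110)&(W[...,0]>560)&(W[...,0]<690)&(abs(W[...,1]+18)<215)
    for lo,hi in((65,80),(82,100)):
        k=(W[...,2]>lo)&(W[...,2]<hi)&(W[...,0]>600)&(W[...,0]<690)&(abs(W[...,1]+18)<215)
        c,l,st,ce=cv2.connectedComponentsWithStats(k.astype(np.uint8))
        for i in range(1,c):
            if st[i,4]>8: print(n,'backrest',lo,st[i,4],W[l==i].mean(0).round(1))
# lips lines in top view : bright pixels near z 59
p,d=D['top']['p'],D['top']['d'];W=world('top',d)
k=(W[...,2]>5)&(W[...,2]<66)&(abs(W[...,0]-600)<75)&(abs(W[...,1]+18)<225)
for lo in range(0,66,6):
    q=k&(W[...,2]>lo)&(W[...,2]<lo+6);w=W[q]
    if len(w): print(lo,len(w),np.percentile(w[:,0],[2,50,98]).round(),np.percentile(w[:,1],[.5,99.5]).round())
E
```

```text
top 127 [array([575.01, 107.72,  21.5 ]), np.float64(0.96)]
top 127 [array([574.85, -21.66,  21.35]), np.float64(0.96)]
top 127 [array([ 575.17, -151.16,   21.64]), np.float64(0.96)]
top backrest 65 14 [656.9 110.   70.8]
top backrest 82 31 [658.6 -20.2  93. ]
top backrest 82 31 [ 658.6 -150.2   92.1]
top backrest 82 32 [658.6 107.8  94.6]
side 127 [array([573.78, 112.15,  21.08]), np.float64(0.95)]
side 127 [array([573.14, -16.09,  21.43]), np.float64(0.87)]
side 127 [array([ 574.1 , -145.01,   21.67]), np.float64(0.88)]
side backrest 65 35 [ 660.3 -145.    72.1]
side backrest 65 43 [659.9 -17.9  72.3]
side backrest 65 55 [659.3 112.7  73.1]
side backrest 82 40 [ 660.7 -148.4   89.9]
side backrest 82 36 [659.7 -13.2  89.8]
side backrest 82 64 [659.8 111.3  90.1]
0 292 [528. 587. 672.] [-233.  199.]
6 2369 [547. 592. 665.] [-225.  188.]
12 348 [549. 593. 665.] [-223.  181.]
18 44 [564. 643. 646.] [-186.  138.]
24 44 [569. 645. 646.] [-223.  167.]
30 40 [571. 645. 646.] [-198.  179.]
36 34 [608. 645. 646.] [-184.  182.]
42 222 [606. 640. 650.] [-226.  170.]
48 466 [603. 643. 653.] [-222.  181.]
54 441 [598. 650. 657.] [-224.  179.]
60 158 [598. 653. 658.] [-224.  182.]
```

step_arm(
  moves=[
    {"az":-0.1174},
    {"az":-0.1174},
    {"az":-0.1174},
    {"az":-0.1174},
    {"az":-0.1174},
  ],
  gripper=1,
)

```text
schema error: expected keys tx, ty, tz, ax, ay, az
```

step_arm(
  moves=[
    {"az":-0.1174},
    {"tx":0.72,"ty":1},
    {"tx":0.72,"ty":1},
    {"tx":0.72,"ty":1},
    {"tx":0.72,"ty":1},
  ],
)

```text
schema error: expected keys tx, ty, tz, ax, ay, az
```

step_arm(
  moves=[
    {"tx":0.72,"ty":1},
    {"tx":0.72,"ty":1},
    {"tx":0.72,"ty":1},
    {"tx":0.72,"ty":1},
    {"tx":0.72,"ty":1},
  ],
)

```text
schema error: expected keys tx, ty, tz, ax, ay, az
```

step_arm(
  moves=[
    {"tx":0.72,"ty":1},
    {"tx":0.72,"ty":1},
    {"tx":0.72,"ty":1},
    {},
    {},
  ],
)

```text
schema error: expected keys tx, ty, tz, ax, ay, az
```

step_arm(
  moves=[
    {"tx":0,"ty":0,"tz":0,"ax":0,"ay":0,"az":-0.1174},
    {"tx":0,"ty":0,"tz":0,"ax":0,"ay":0,"az":-0.1174},
    {"tx":0,"ty":0,"tz":0,"ax":0,"ay":0,"az":-0.1174},
    {"tx":0,"ty":0,"tz":0,"ax":0,"ay":0,"az":-0.1174},
    {"tx":0,"ty":0,"tz":0,"ax":0,"ay":0,"az":-0.1174},
  ],
  gripper=1,
)

```text
clock: 0.72
eef_pos: [280.0, -558.4, 255.8]
tcp_rot: [-3.141, -0.001, 1.393]
contact_force: [-0.2, 0.2, 0.2]
opening: 0.998
grasp_force: 0.0
```

step_arm(
  moves=[
    {"tx":0,"ty":0,"tz":0,"ax":0,"ay":0,"az":-0.1174},
    {"tx":0.72,"ty":1,"tz":0,"ax":0,"ay":0,"az":0},
    {"tx":0.72,"ty":1,"tz":0,"ax":0,"ay":0,"az":0},
    {"tx":0.72,"ty":1,"tz":0,"ax":0,"ay":0,"az":0},
    {"tx":0.72,"ty":1,"tz":0,"ax":0,"ay":0,"az":0},
  ],
)

```text
clock: 1.35
eef_pos: [380.7, -485.9, 255.9]
tcp_rot: [-3.141, -0.001, 1.571]
contact_force: [0.7, 0.9, 0.0]
opening: 1.005
grasp_force: 0.0
```

step_arm(
  moves=[
    {"tx":0.72,"ty":1,"tz":0,"ax":0,"ay":0,"az":0},
    {"tx":0.72,"ty":1,"tz":0,"ax":0,"ay":0,"az":0},
    {"tx":0.72,"ty":1,"tz":0,"ax":0,"ay":0,"az":0},
    {"tx":0.72,"ty":1,"tz":0,"ax":0,"ay":0,"az":0},
    {"tx":0.72,"ty":1,"tz":0,"ax":0,"ay":0,"az":0},
  ],
)

```text
clock: 1.98
eef_pos: [505.6, -395.8, 255.8]
tcp_rot: [-3.141, -0.0, 1.571]
contact_force: [-0.4, -1.0, -0.0]
opening: 0.998
grasp_force: 0.0
```

step_arm(
  moves=[
    {"tx":0.72,"ty":1,"tz":0,"ax":0,"ay":0,"az":0},
    {"tx":0.72,"ty":1,"tz":0,"ax":0,"ay":0,"az":0},
    {"tx":0.72,"ty":1,"tz":0,"ax":0,"ay":0,"az":0},
    {"tx":0,"ty":0,"tz":0,"ax":0,"ay":0,"az":0},
    {"tx":0,"ty":0,"tz":0,"ax":0,"ay":0,"az":0},
  ],
)

```text
clock: 2.6
eef_pos: [579.5, -342.7, 255.9]
tcp_rot: [-3.141, -0.0, 1.572]
contact_force: [0.0, -0.7, 0.6]
opening: 1.0
grasp_force: 0.0
```

step_arm(
  moves=[
    {"tx":0.03,"ty":0.42,"tz":0,"ax":0,"ay":0,"az":0},
    {"tx":0,"ty":0,"tz":0.9,"ax":0,"ay":0,"az":0},
    {"tx":0,"ty":0,"tz":0.9,"ax":0,"ay":0,"az":0},
    {"tx":0,"ty":0,"tz":0.9,"ax":0,"ay":0,"az":0},
    {"tx":0,"ty":0,"tz":0.9,"ax":0,"ay":0,"az":0},
  ],
)

```text
clock: 3.22
eef_pos: [590.6, -342.5, 165.7]
tcp_rot: [3.141, 0.0, 1.57]
contact_force: [0.1, 0.0, 0.1]
opening: 0.998
grasp_force: 0.0
```

step_arm(
  moves=[
    {"tx":0,"ty":0,"tz":0.9,"ax":0,"ay":0,"az":0},
    {"tx":0,"ty":0,"tz":0.9,"ax":0,"ay":0,"az":0},
    {"tx":0,"ty":0,"tz":0.9,"ax":0,"ay":0,"az":0},
    {"tx":0,"ty":0,"tz":0,"ax":0,"ay":0,"az":0},
    {"tx":0,"ty":0,"tz":0,"ax":0,"ay":0,"az":0},
  ],
)

```text
clock: 3.85
eef_pos: [591.0, -342.4, 99.6]
tcp_rot: [3.141, 0.0, 1.571]
contact_force: [-0.3, 0.7, 0.5]
opening: 1.003
grasp_force: 0.0
```

step_arm(
  moves=[
    {"tx":0,"ty":0,"tz":0,"ax":0,"ay":0,"az":0},
    {"tx":0,"ty":0,"tz":0,"ax":0,"ay":0,"az":0},
    {"tx":0,"ty":0,"tz":0,"ax":0,"ay":0,"az":0},
    {"tx":0,"ty":0,"tz":0,"ax":0,"ay":0,"az":0},
    {"tx":0,"ty":0,"tz":0,"ax":0,"ay":0,"az":0},
  ],
  gripper=0,
  newtons=80,
)

```text
clock: 4.47
eef_pos: [591.0, -342.0, 99.5]
tcp_rot: [3.141, 0.001, 1.571]
contact_force: [0.2, 1.0, 5.8]
opening: 0.301
grasp_force: 76.9
```

step_arm(
  moves=[
    {"tx":0,"ty":0,"tz":0,"ax":0,"ay":0,"az":0},
    {"tx":0,"ty":0,"tz":0,"ax":0,"ay":0,"az":0},
    {"tx":0,"ty":0,"tz":0,"ax":0,"ay":0,"az":0},
    {"tx":0,"ty":0,"tz":0,"ax":0,"ay":0,"az":0},
    {"tx":0,"ty":0,"tz":0,"ax":0,"ay":0,"az":0},
  ],
)

```text
clock: 5.1
eef_pos: [591.0, -342.0, 99.6]
tcp_rot: [3.141, 0.001, 1.571]
contact_force: [-0.7, 1.0, 4.9]
opening: 0.297
grasp_force: 76.9
```

step_arm(
  moves=[
    {"tx":0,"ty":0,"tz":-0.5,"ax":0,"ay":0,"az":0},
    {"tx":0,"ty":0,"tz":-0.9,"ax":0,"ay":0,"az":0},
    {"tx":0,"ty":0,"tz":-0.9,"ax":0,"ay":0,"az":0},
    {"tx":0,"ty":0,"tz":-0.9,"ax":0,"ay":0,"az":0},
    {"tx":0,"ty":0,"tz":-0.9,"ax":0,"ay":0,"az":0},
  ],
)

```text
clock: 5.72
eef_pos: [590.2, -341.6, 202.3]
tcp_rot: [-3.141, -0.0, 1.571]
contact_force: [-1.1, 0.1, -1.9]
opening: 0.297
grasp_force: 76.3
```

step_arm(
  moves=[
    {"tx":0,"ty":0,"tz":-0.9,"ax":0,"ay":0,"az":0},
    {"tx":0,"ty":0,"tz":-0.9,"ax":0,"ay":0,"az":0},
    {"tx":0,"ty":0,"tz":-0.4,"ax":0,"ay":0,"az":0},
    {"tx":0,"ty":0,"tz":0,"ax":0,"ay":0,"az":0},
    {"tx":0,"ty":0,"tz":0,"ax":0,"ay":0,"az":0},
  ],
)

```text
clock: 6.35
eef_pos: [590.0, -341.5, 255.2]
tcp_rot: [-3.14, -0.001, 1.571]
contact_force: [-0.7, -0.2, -1.9]
opening: 0.299
grasp_force: 76.3
```

```bash
python3 - <<'E'
from h import *
for n in('side','top'):
    p,d=grab(n);np.savez('/tmp/'+n+'1',p=p,d=d)
    s=r.sense();P=s['eef_pos'];q=uv(n,[P-[0,0,50]])[0].round().astype(int);print(n,q,P)
    a,b=max(0,q[1]-60),max(0,q[0]-60);c=cv2.resize(p[a:a+120,b:b+120],(400,400),interpolation=cv2.INTER_CUBIC)
    L=c if n=='side' else np.hstack([L,c])
cv2.imwrite('pics/key1.png',L[:,:,::-1])
E
```

```text
side [325 115] [ 590.03703133 -341.48103661  255.0690082 ]
top [408 183] [ 590.09731594 -341.53010512  255.13105802]
```

View pics/key1.png

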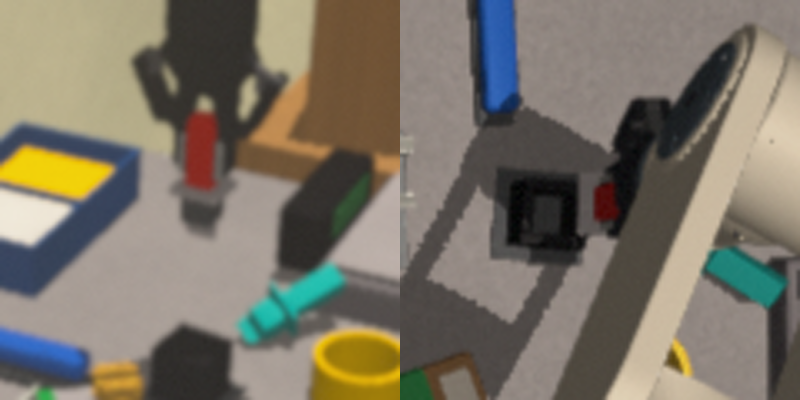

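```bash
python3 - <<'E'
from h import *
A=np.load('/tmp/side1.npz');p,d=A['p'],A['d'];W=world('side',d)
q=uv('side',[[590,-341.5,171.5],[590,-341.5,187],[604,-341.5,171.5],[576,-341.5,171.5],[590,-327.5,171.5],[590,-355.5,171.5],[590,-341.5,220]]);print(q.round(1))
near=(abs(W[...,0]-590)<60)&(abs(W[...,1]+341)<60)
for z in range(160,290,6):
    m=near&(W[...,2]>z)&(W[...,2]<z+6);w=W[m]
    if len(w)>2:print(z,len(w),w.mean(0).round(1),np.ptp(w,axis=0).round(0),'cols',np.ptp(np.nonzero(m)[1]))
c,b=q[1].round().astype(int);cv2.imwrite('pics/key2.png',cv2.resize(p[b-28:b+28,c-30:c+30],(600,560),interpolation=cv2.INTER_CUBIC)[:,:,::-1])
T=np.load('/tmp/top1.npz');Wt=world('top',T['d']);h=cv2.cvtColor(T['p'],cv2.COLOR_RGB2HSV);m=(h[...,0]>82)&(h[...,0]<100)&(h[...,1]>120);print('turq',Wt[m].mean(0),Wt[m].min(0),Wt[m].max(0))
h=cv2.cvtColor(p,cv2.COLOR_RGB2HSV);m=(h[...,0]>82)&(h[...,0]<100)&(h[...,1]>120)
print('turq side',np.percentile(W[m],[5,50,95],axis=0).round())
E
```

```text
[[324.5 125.2]
 [324.7 120.4]
 [320.1 124.1]
 [328.9 126.2]
 [322.5 127.3]
 [326.4 123.1]
 [325.3 110.1]]
172 13 [ 589.8 -341.1  174.8] [25.  8.  6.] cols 7
178 11 [ 588.2 -338.8  180.1] [25.  9.  5.] cols 8
184 10 [ 584.5 -335.   187.6] [23. 17.  6.] cols 9
190 21 [ 586.7 -331.8  193.3] [29. 25.  5.] cols 12
196 23 [ 584.8 -332.   198.9] [30. 28.  6.] cols 12
202 25 [ 586.1 -329.7  204.7] [28. 29.  6.] cols 12
208 12 [ 591.7 -327.8  210.4] [34.  6.  4.] cols 11
214 36 [ 586.9 -329.3  218.5] [47. 50.  6.] cols 20
220 59 [ 583.9 -332.2  222. ] [45. 43.  6.] cols 19
226 20 [ 586.2 -330.5  228.8] [31. 15.  6.] cols 11
232 33 [ 585.7 -332.5  235. ] [44. 22.  6.] cols 16
238 35 [ 588.9 -332.9  241.2] [53. 25.  6.] cols 18
244 36 [ 586.5 -332.7  247. ] [52. 21.  6.] cols 18
250 35 [ 586.9 -332.5  253.1] [53. 24.  6.] cols 18
256 42 [ 582.1 -333.1  258.9] [51. 22.  6.] cols 18
262 32 [ 590.5 -332.2  265.1] [53. 21.  6.] cols 18
268 36 [ 586.9 -331.   271.6] [71. 14.  5.] cols 24
274 58 [ 589.3 -332.5  277.2] [86. 30.  6.] cols 31
280 98 [ 589.2 -336.5  282.9] [93. 34.  6.] cols 33
286 59 [ 594.9 -336.9  288.7] [98. 31.  6.] cols 35
turq [ 533.1392943  -501.30807007   62.19012254] [   23.12148828 -1229.82136428  -694.12106254] [ 613.01431757   -7.68476595 1382.49125479]
turq side [[ 517. -518.   15.]
 [ 548. -477.   40.]
 [ 579. -450.   61.]]
```

View pics/key2.png

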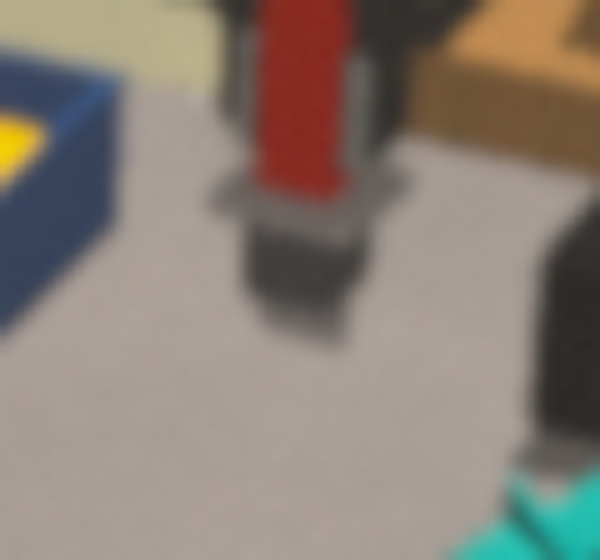

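step_arm(
  moves=[
    {"tx":0.965,"ty":-0.08,"tz":0,"ax":0,"ay":0,"az":0},
    {"tx":0.965,"ty":-0.08,"tz":0,"ax":0,"ay":0,"az":0},
    {"tx":0.965,"ty":-0.08,"tz":0,"ax":0,"ay":0,"az":0},
    {"tx":0.965,"ty":-0.08,"tz":0,"ax":0,"ay":0,"az":0},
    {"tx":0.965,"ty":-0.08,"tz":0,"ax":0,"ay":0,"az":0},
  ],
)

```text
clock: 7.08
eef_pos: [580.4, -219.3, 256.5]
tcp_rot: [3.141, 0.0, 1.572]
contact_force: [-0.6, -0.2, -1.3]
opening: 0.294
grasp_force: 76.3
```

step_arm(
  moves=[
    {"tx":0.965,"ty":-0.08,"tz":0,"ax":0,"ay":0,"az":0},
    {"tx":0.965,"ty":-0.08,"tz":0,"ax":0,"ay":0,"az":0},
    {"tx":0.965,"ty":-0.08,"tz":0,"ax":0,"ay":0,"az":0},
    {"tx":0,"ty":0,"tz":0,"ax":0,"ay":0,"az":-0.1},
    {"tx":0,"ty":0,"tz":0,"ax":0,"ay":0,"az":-0.1},
  ],
)

```text
clock: 7.7
eef_pos: [574.4, -147.6, 256.4]
tcp_rot: [3.141, 0.0, 1.891]
contact_force: [0.4, -1.1, -2.2]
opening: 0.299
grasp_force: 76.3
```

step_arm(
  moves=[
    {"tx":0,"ty":0,"tz":0,"ax":0,"ay":0,"az":-0.1},
    {"tx":0,"ty":0,"tz":0,"ax":0,"ay":0,"az":-0.1},
    {"tx":0,"ty":0,"tz":0.86,"ax":0,"ay":0,"az":0},
    {"tx":0,"ty":0,"tz":0,"ax":0,"ay":0,"az":0},
    {"tx":0,"ty":0,"tz":0,"ax":0,"ay":0,"az":0},
  ],
)

```text
clock: 8.32
eef_pos: [574.6, -148.5, 235.3]
tcp_rot: [3.141, 0.0, 2.2]
contact_force: [0.7, -0.4, -1.1]
opening: 0.295
grasp_force: 76.2
```

```bash
python3 - <<'E'
from h import *
S=r.sense();P=S['eef_pos'];print(P,S['tcp_rot'])
p,d=grab('side');np.savez('/tmp/side2',p=p,d=d);W=world('side',d);h=cv2.cvtColor(p,cv2.COLOR_RGB2HSV).astype(int)
# red handle fit relative to TCP
yaw=S['tcp_rot'][2]-np.pi/2;tip=P[2]-83.6
red=((h[...,0]<8)|(h[...,0]>174))&(h[...,1]>120)&(np.hypot(W[...,0]-P[0],W[...,1]-P[1])<60)&(W[...,2]>170);red=big(red)
w=W[red];print('red z',np.percentile(w[:,2],[2,98]),w.mean(0))
c=uv('side',[[P[0],P[1],150]])[0].round().astype(int)
o=p.copy()
def draw(o,pts,col,S):
    hu=cv2.convexHull(np.round((pts-[c[0]-30,c[1]-35]+.5)*S).astype(np.int32));cv2.polylines(o,[hu],True,col,1)
cr=cv2.resize(p[c[1]-35:c[1]+25,c[0]-30:c[0]+40],(700,600),interpolation=cv2.INTER_CUBIC)
draw(cr,uv('side',box(P[0],P[1],yaw,28,5,tip,tip+16)),(255,0,255),10)
draw(cr,uv('side',box(P[0],P[1],yaw,26,26,tip+50,tip+75)),(0,255,255),10)
for y,col in((-151.2,(255,255,255)),(-148,(0,0,255)),(-145,(0,255,0))): draw(cr,uv('side',cyl(574.8,y,21.3,(142,142.1))),col,10)
cv2.imwrite('pics/key3.png',cr[:,:,::-1])
E
```

```text
[ 574.6274903  -148.47216199  235.28931891] [3.14142661e+00 1.78943546e-04 2.19951412e+00]
red z [204.27619697 265.09981392] [ 568.84044896 -140.44400213  238.41494611]
```

View pics/key3.png

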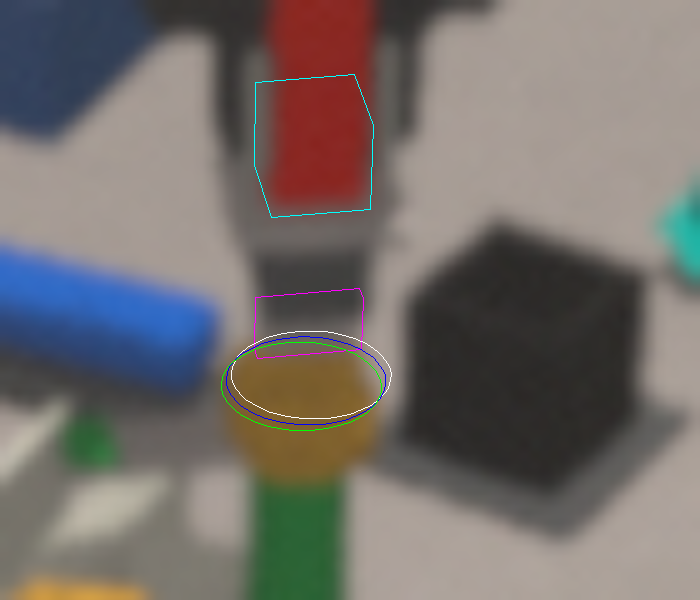

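step_arm(
  moves=[
    {"tx":0,"ty":0,"tz":0.3,"ax":0,"ay":0,"az":0},
    {"tx":0,"ty":0,"tz":0.15,"ax":0,"ay":0,"az":0},
    {"tx":0,"ty":0,"tz":0.1,"ax":0,"ay":0,"az":0},
    {"tx":0,"ty":0,"tz":0,"ax":0,"ay":0,"az":0},
    {"tx":0,"ty":0,"tz":0,"ax":0,"ay":0,"az":0},
  ],
)

```text
clock: 9.0
eef_pos: [574.5, -148.9, 221.1]
tcp_rot: [-3.142, 0.0, 2.2]
contact_force: [1.1, -0.3, -2.6]
opening: 0.299
grasp_force: 76.2
```

step_arm(
  moves=[
    {"tx":0,"ty":0,"tz":0.1,"ax":0,"ay":0,"az":0},
    {"tx":0,"ty":0,"tz":0.1,"ax":0,"ay":0,"az":0},
    {"tx":0,"ty":0,"tz":0.1,"ax":0,"ay":0,"az":0},
    {"tx":0,"ty":0,"tz":0,"ax":0,"ay":0,"az":0},
    {"tx":0,"ty":0,"tz":0,"ax":0,"ay":0,"az":0},
  ],
)

```text
clock: 9.62
eef_pos: [575.1, -149.2, 213.6]
tcp_rot: [3.141, 0.001, 2.2]
contact_force: [3.9, -3.5, -0.9]
opening: 0.292
grasp_force: 77.3
```

step_arm(
  moves=[
    {"tx":-0.1,"ty":-0.04,"tz":0,"ax":0,"ay":0,"az":0},
    {"tx":0,"ty":0,"tz":0,"ax":0,"ay":0,"az":0},
    {"tx":0,"ty":0,"tz":0,"ax":0,"ay":0,"az":0},
  ],
)

```text
clock: 10.0
eef_pos: [574.6, -151.2, 213.1]
tcp_rot: [-3.141, -0.001, 2.199]
contact_force: [0.3, 0.3, -1.8]
opening: 0.297
grasp_force: 77.6
```

step_arm(
  moves=[
    {"tx":0,"ty":0,"tz":0,"ax":0,"ay":0,"az":-0.1},
    {"tx":0,"ty":0,"tz":0,"ax":0,"ay":0,"az":-0.1},
    {"tx":0,"ty":0,"tz":0,"ax":0,"ay":0,"az":-0.1},
    {"tx":0,"ty":0,"tz":0,"ax":0,"ay":0,"az":-0.1},
    {"tx":0,"ty":0,"tz":0,"ax":0,"ay":0,"az":-0.1},
  ],
)

```text
clock: 10.62
eef_pos: [576.2, -152.1, 213.6]
tcp_rot: [-3.14, 0.003, 2.99]
contact_force: [5.1, -4.5, -6.6]
opening: 0.295
grasp_force: 78.4
```

```bash
python3 - <<'E'
from h import *
s=r.sense();print(s['contact_force'].round(1),s['wrist_torque'].round(2),s['tcp_rot'],s['eef_pos'])
E
```

```text
[ 5.1 -4.5 -6.6] [-0.93 -1.12 -0.13] [-3.14047229e+00  2.74339859e-03  2.99010419e+00] [ 576.17313133 -152.14838606  213.59317141]
```

step_arm(
  moves=[
    {"tx":0,"ty":0,"tz":0,"ax":0,"ay":0,"az":-0.08},
    {"tx":0,"ty":0,"tz":0,"ax":0,"ay":0,"az":-0.06},
    {"tx":0,"ty":0,"tz":0,"ax":0,"ay":0,"az":-0.04},
  ],
)

```text
clock: 11.0
eef_pos: [576.6, -152.2, 213.6]
tcp_rot: [-3.139, 0.003, -3.013]
contact_force: [6.2, -4.6, -7.8]
opening: 0.298
grasp_force: 78.3
```

```bash
python3 - <<'E'
from h import *
s=r.sense();print(s['contact_force'].round(1),s['wrist_torque'].round(2),s['tcp_rot'],s['eef_pos'])
E
```

```text
[ 6.2 -4.6 -7.8] [-0.99 -1.44 -0.16] [-3.13945018  0.00328843 -3.0130079 ] [ 576.62824279 -152.24942237  213.63268809]
```

step_arm(
  moves=[
    {"tx":0,"ty":0,"tz":0,"ax":0,"ay":0,"az":-0.04},
    {"tx":0,"ty":0,"tz":0,"ax":0,"ay":0,"az":-0.04},
    {"tx":0,"ty":0,"tz":0,"ax":0,"ay":0,"az":0},
  ],
)

```text
clock: 11.38
eef_pos: [576.9, -152.1, 213.8]
tcp_rot: [-3.139, 0.004, -2.889]
contact_force: [6.7, -3.7, -5.0]
opening: 0.294
grasp_force: 78.4
```

```bash
python3 - <<'E'
from h import *
s=r.sense();print(s['contact_force'].round(1),s['wrist_torque'].round(2),s['tcp_rot'],s['eef_pos'],s['qpos'].round(2))
p,d=grab('side');q=uv('side',[[574,-149,142]])[0].astype(int);cv2.imwrite('pics/l1.png',cv2.resize(p[q[1]-45:q[1]+45,q[0]-60:q[0]+60],(800,600),interpolation=cv2.INTER_CUBIC)[:,:,::-1])
E
```

```text
[ 6.7 -3.7 -5. ] [-0.74 -1.42 -0.09] [-3.13915094  0.00356029 -2.88904574] [ 576.8611788  -152.11075527  213.84933086] [-0.26  0.35  1.74 -0.    1.05 -2.08]
```

View pics/l1.png

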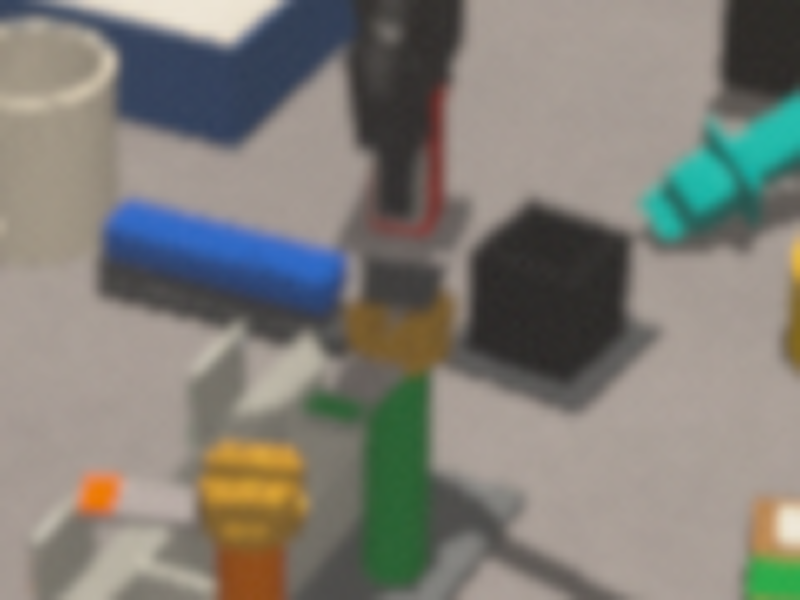

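```bash
cat >> meas.py <<'E'
H={'blue':(575,107.9),'orange':(575,-21.6),'green':(575.2,-151.3)}
def arms(n='side',off=(-1,5)):
    p,d=grab(n);W=world(n,d);h=cv2.cvtColor(p,cv2.COLOR_RGB2HSV).astype(int)
    if n=='top': off=(0,0)
    for c,lo,hi in(('blue',100,125),('orange',5,14),('green',45,75)):
        x,y=np.array(H[c])+off;rr=np.hypot(W[...,0]-x,W[...,1]-y)
        k=(h[...,0]>=lo)&(h[...,0]<=hi)&(h[...,1]>100)&(W[...,2]>113)&(W[...,2]<136)&(rr>35)&(rr<85)
        v,u=np.nonzero(k)
        if len(u)<4: print(n,c,'-');continue
        t=atz(n,np.c_[u,v],125).mean(0);print(n,c,len(u),t.round(1),'deg',np.degrees(np.arctan2(t[1]-y,t[0]-x)).round(1),'r',np.hypot(t[0]-x,t[1]-y).round(1))
def st():
    s=r.sense();print(s['clock'],'F',s['contact_force'].round(1),'M',s['wrist_torque'].round(2),'rot',s['tcp_rot'].round(3),'P',s['eef_pos'].round(1),'q6',s['qpos'][5].round(2),s['opening'].round(3))
E
python3 -c "
from meas import *
arms();arms('top');st()"
```

```text
side blue 35 [593.2 164.1 125. ] deg 69.5 r 54.7
side orange 27 [632.5  -3.1 125. ] deg 13.0 r 60.0
side green 7 [578.3 -94.6 125. ] deg 85.4 r 51.9
top blue 40 [591.5 164.8 125. ] deg 73.9 r 59.2
top orange 45 [630.2  -1.6 125. ] deg 19.9 r 58.7
top green 36 [576.1 -93.6 125. ] deg 89.1 r 57.7Traceback (most recent call last):
  File "<string>", line 3, in <module>
    arms();arms('top');st()
                       ~~^^
  File "meas.py", line 26, in st
    s=r.sense();print(s['clock'],'F',s['contact_force'].round(1),'M',s['wrist_torque'].round(2),'rot',s['tcp_rot'].round(3),'P',s['eef_pos'].round(1),'q6',s['qpos'][5].round(2),s['opening'].round(3))
                                                                                                                                                                                 ^^^^^^^^^^^^^^^^^^
AttributeError: 'float' object has no attribute 'round'
```

step_arm(
  moves=[
    {"tx":0,"ty":0,"tz":0,"ax":0,"ay":0,"az":-0.03},
    {"tx":0,"ty":0,"tz":0,"ax":0,"ay":0,"az":-0.03},
    {"tx":0,"ty":0,"tz":0,"ax":0,"ay":0,"az":0},
  ],
)

```text
clock: 11.9
eef_pos: [577.0, -152.1, 213.9]
tcp_rot: [-3.139, 0.004, -2.796]
contact_force: [6.7, -4.2, -5.5]
opening: 0.296
grasp_force: 83.4
```

```bash
sed -i "s/,s\['opening'\].round(3))/,s['opening'])/" meas.py; python3 -c "
from meas import *
arms('top');st()"
```

```text
top blue 40 [591.5 164.8 125. ] deg 73.9 r 59.2
top orange 44 [630.4  -1.7 125. ] deg 19.7 r 58.8
top green 35 [575.7 -93.7 125. ] deg 89.5 r 57.6
11.95 F [ 7.  -3.6 -6. ] M [-0.86 -1.49 -0.76] rot [-3.139  0.004 -2.797] P [ 576.9 -152.1  213.9] q6 -2.18 0.29128629806697476
```

step_arm(
  moves=[
    {"tx":0,"ty":0,"tz":0,"ax":0,"ay":0,"az":0.1},
    {"tx":0,"ty":0,"tz":-0.6,"ax":0,"ay":0,"az":0},
    {"tx":0,"ty":0,"tz":-0.7,"ax":0,"ay":0,"az":0},
    {"tx":0,"ty":0,"tz":0,"ax":0,"ay":0,"az":0.1},
    {"tx":0,"ty":0,"tz":0,"ax":0,"ay":0,"az":0.1},
  ],
)

```text
clock: 12.58
eef_pos: [575.0, -151.3, 247.3]
tcp_rot: [-3.142, 0.0, 3.013]
contact_force: [0.4, 1.0, -1.8]
opening: 0.294
grasp_force: 77.9
```

step_arm(
  moves=[
    {"tx":0,"ty":0,"tz":0,"ax":0,"ay":0,"az":0.1},
    {"tx":0,"ty":0,"tz":0,"ax":0,"ay":0,"az":0.1},
    {"tx":0,"ty":0,"tz":0,"ax":0,"ay":0,"az":0.1},
    {"tx":0,"ty":0,"tz":0,"ax":0,"ay":0,"az":0.1},
    {"tx":0,"ty":0,"tz":0,"ax":0,"ay":0,"az":0.1},
  ],
)

```text
clock: 13.2
eef_pos: [574.8, -151.3, 246.9]
tcp_rot: [-3.141, -0.0, 2.227]
contact_force: [0.2, -0.7, -2.1]
opening: 0.295
grasp_force: 77.9
```

step_arm(
  moves=[
    {"tx":0,"ty":0,"tz":0,"ax":0,"ay":0,"az":0.1},
    {"tx":0,"ty":0,"tz":0,"ax":0,"ay":0,"az":0.1},
    {"tx":0.8,"ty":0.3,"tz":0,"ax":0,"ay":0,"az":0},
    {"tx":0.8,"ty":0.3,"tz":0,"ax":0,"ay":0,"az":0},
    {"tx":0.8,"ty":0.3,"tz":0,"ax":0,"ay":0,"az":0},
  ],
)

```text
clock: 13.82
eef_pos: [575.8, -85.4, 246.3]
tcp_rot: [3.142, -0.0, 1.919]
contact_force: [-0.1, -0.5, -1.8]
opening: 0.299
grasp_force: 78.0
```

step_arm(
  moves=[
    {"tx":0.8,"ty":0.3,"tz":0,"ax":0,"ay":0,"az":0},
    {"tx":0.8,"ty":0.3,"tz":0,"ax":0,"ay":0,"az":0},
    {"tx":0.8,"ty":0.3,"tz":0,"ax":0,"ay":0,"az":0},
    {"tx":0,"ty":0,"tz":0,"ax":0,"ay":0,"az":0},
    {"tx":0,"ty":0,"tz":0,"ax":0,"ay":0,"az":0},
  ],
)

```text
clock: 14.45
eef_pos: [576.8, -23.3, 246.0]
tcp_rot: [-3.141, 0.0, 1.917]
contact_force: [-0.2, -0.4, -1.9]
opening: 0.294
grasp_force: 78.0
```

```bash
cat >> meas.py <<'E'
def keyfit():
    """key handle as seen by side camera versus TCP"""
    S=r.sense();P=S['eef_pos'];yaw=S['tcp_rot'][2]-np.pi/2;tip=P[2]-83.6
    p,d=grab('side');W=world('side',d);n='side'
    near=(np.hypot(W[...,0]-P[0],W[...,1]-P[1])<45)
    for a,b in((2,14),(20,42)):
        m=near&(W[...,2]>tip+a)&(W[...,2]<tip+b);q=W[m]
        print('seg',a,b,len(q),'mean-TCP',(q.mean(0)-P).round(1),'principal deg',np.degrees(np.arctan2(*np.linalg.svd((q-q.mean(0))[:,:2])[2][0][::-1])).round(0),'blade cmd',np.degrees(yaw).round(0))
    # centroid pixel col of mask vs model
        u=np.nonzero(m)[1];print('  cols',u.min(),u.max(),'model',uv(n,box(P[0],P[1],yaw,*( (28,5) if a==2 else (30,30)),tip+a,tip+b))[:,0].min().round(1),uv(n,box(P[0],P[1],yaw,*( (28,5) if a==2 else (30,30)),tip+a,tip+b))[:,0].max().round(1))
E
python3 -c "
from meas import *
st();keyfit();arms('top')"
```

```text
14.45 F [-0.2 -0.4 -1.9] M [-0.    0.01  0.01] rot [-3.141  0.     1.917] P [576.8 -23.3 246. ] q6 -0.39 0.2943371147380651
seg 2 14 24 mean-TCP [ -3.    0.7 -77.8] principal deg 15.0 blade cmd 20.0
  cols 272 283 model 271.8 283.4
seg 20 42 89 mean-TCP [ -5.2  12.1 -54.5] principal deg -155.0 blade cmd 20.0
  cols 271 284 model 270.5 284.4
top blue 39 [591.6 164.6 125. ] deg 73.7 r 59.1
top orange -
top green -
```

step_arm(
  moves=[
    {"tx":0.09,"ty":-0.045,"tz":0,"ax":0,"ay":0,"az":0},
    {"tx":0,"ty":0,"tz":0.6,"ax":0,"ay":0,"az":0},
    {"tx":0,"ty":0,"tz":0.3,"ax":0,"ay":0,"az":0},
    {"tx":0,"ty":0,"tz":0.1,"ax":0,"ay":0,"az":0},
    {"tx":0,"ty":0,"tz":0,"ax":0,"ay":0,"az":0},
  ],
)

```text
clock: 15.18
eef_pos: [574.8, -21.5, 220.7]
tcp_rot: [-3.141, -0.0, 1.917]
contact_force: [-0.0, 1.0, -1.5]
opening: 0.301
grasp_force: 78.0
```

step_arm(
  moves=[
    {"tx":0,"ty":0,"tz":0.1,"ax":0,"ay":0,"az":0},
    {"tx":0,"ty":0,"tz":0.1,"ax":0,"ay":0,"az":0},
    {"tx":0,"ty":0,"tz":0.1,"ax":0,"ay":0,"az":0},
    {"tx":0,"ty":0,"tz":0,"ax":0,"ay":0,"az":0},
    {"tx":0,"ty":0,"tz":0,"ax":0,"ay":0,"az":0},
  ],
)

```text
clock: 15.8
eef_pos: [575.0, -21.5, 213.6]
tcp_rot: [3.142, 0.0, 1.917]
contact_force: [-0.7, 0.5, -1.1]
opening: 0.295
grasp_force: 78.0
```

step_arm(
  moves=[
    {"tx":0,"ty":0,"tz":0,"ax":0,"ay":0,"az":-0.1},
    {"tx":0,"ty":0,"tz":0,"ax":0,"ay":0,"az":-0.1},
    {"tx":0,"ty":0,"tz":0,"ax":0,"ay":0,"az":-0.1},
    {"tx":0,"ty":0,"tz":0,"ax":0,"ay":0,"az":-0.1},
    {"tx":0,"ty":0,"tz":0,"ax":0,"ay":0,"az":-0.1},
  ],
)

```text
clock: 16.42
eef_pos: [575.5, -22.1, 213.7]
tcp_rot: [-3.141, 0.002, 2.707]
contact_force: [2.5, -3.9, -3.8]
opening: 0.297
grasp_force: 78.8
```

step_arm(
  moves=[
    {"tx":0,"ty":0,"tz":0,"ax":0,"ay":0,"az":-0.1},
    {"tx":0,"ty":0,"tz":0,"ax":0,"ay":0,"az":-0.1},
    {"tx":0,"ty":0,"tz":0,"ax":0,"ay":0,"az":-0.1},
    {"tx":0,"ty":0,"tz":0,"ax":0,"ay":0,"az":-0.07},
    {"tx":0,"ty":0,"tz":0,"ax":0,"ay":0,"az":-0.04},
  ],
)

```text
clock: 17.05
eef_pos: [576.5, -22.4, 213.9]
tcp_rot: [-3.139, 0.003, -2.934]
contact_force: [5.0, -4.1, -5.7]
opening: 0.292
grasp_force: 78.6
```

step_arm(
  moves=[
    {"tx":0,"ty":0,"tz":0,"ax":0,"ay":0,"az":-0.04},
    {"tx":0,"ty":0,"tz":0,"ax":0,"ay":0,"az":-0.03},
    {"tx":0,"ty":0,"tz":0,"ax":0,"ay":0,"az":0},
  ],
)

```text
clock: 17.42
eef_pos: [576.7, -22.4, 213.9]
tcp_rot: [-3.139, 0.003, -2.827]
contact_force: [5.7, -4.1, -5.5]
opening: 0.294
grasp_force: 81.0
```

```bash
python3 -c "
from meas import *
st();arms('top');arms()"
```

```text
17.425 F [ 5.7 -4.1 -5.5] M [-1.01 -1.28 -0.47] rot [-3.139e+00  3.000e-03 -2.827e+00] P [576.7 -22.4 213.9] q6 -1.93 0.2942124420344863
top blue 40 [591.5 164.8 125. ] deg 73.9 r 59.2
top orange -
top green -
side blue 34 [593.2 163.9 125. ] deg 69.4 r 54.5
side orange 44 [575.8  36.3 125. ] deg 88.1 r 52.9
side green 13 [576. -94. 125.] deg 88.0 r 52.4
```

step_arm(
  moves=[
    {"tx":0,"ty":0,"tz":0,"ax":0,"ay":0,"az":-0.02},
    {"tx":0,"ty":0,"tz":0,"ax":0,"ay":0,"az":0.1},
    {"tx":0,"ty":0,"tz":-0.6,"ax":0,"ay":0,"az":0},
    {"tx":0,"ty":0,"tz":-0.7,"ax":0,"ay":0,"az":0},
    {"tx":0,"ty":0,"tz":0,"ax":0,"ay":0,"az":0.1},
  ],
)

```text
clock: 18.15
eef_pos: [575.8, -21.5, 248.7]
tcp_rot: [-3.141, 0.003, -3.111]
contact_force: [1.1, 1.0, -2.2]
opening: 0.298
grasp_force: 78.0
```

step_arm(
  moves=[
    {"tx":0,"ty":0,"tz":0,"ax":0,"ay":0,"az":0.1},
    {"tx":0,"ty":0,"tz":0,"ax":0,"ay":0,"az":0.1},
    {"tx":0.29,"ty":1,"tz":0,"ax":0,"ay":0,"az":0},
    {"tx":0.29,"ty":1,"tz":0,"ax":0,"ay":0,"az":0},
    {"tx":0.29,"ty":1,"tz":0,"ax":0,"ay":0,"az":0},
  ],
)

```text
clock: 18.77
eef_pos: [574.9, 57.3, 247.3]
tcp_rot: [3.141, 0.0, 2.861]
contact_force: [-0.3, 0.6, -1.7]
opening: 0.295
grasp_force: 78.1
```

step_arm(
  moves=[
    {"tx":0.29,"ty":1,"tz":0,"ax":0,"ay":0,"az":0},
    {"tx":0.29,"ty":1,"tz":0,"ax":0,"ay":0,"az":0},
    {"tx":0,"ty":0,"tz":0,"ax":0,"ay":0,"az":0},
    {"tx":0,"ty":0,"tz":0,"ax":0,"ay":0,"az":0},
  ],
)

```text
clock: 19.27
eef_pos: [574.9, 108.3, 246.7]
tcp_rot: [-3.141, 0.0, 2.861]
contact_force: [-0.5, 0.4, -2.2]
opening: 0.298
grasp_force: 78.2
```

step_arm(
  moves=[
    {"tx":0,"ty":0,"tz":0.6,"ax":0,"ay":0,"az":0},
    {"tx":0,"ty":0,"tz":0.3,"ax":0,"ay":0,"az":0},
    {"tx":0,"ty":0,"tz":0.1,"ax":0,"ay":0,"az":0},
    {"tx":0,"ty":0,"tz":0.1,"ax":0,"ay":0,"az":0},
    {"tx":0,"ty":0,"tz":0,"ax":0,"ay":0,"az":0},
  ],
)

```text
clock: 19.9
eef_pos: [575.0, 108.6, 218.5]
tcp_rot: [-3.142, -0.0, 2.859]
contact_force: [0.1, -0.3, -2.4]
opening: 0.299
grasp_force: 78.2
```

step_arm(
  moves=[
    {"tx":0,"ty":0,"tz":0.1,"ax":0,"ay":0,"az":0},
    {"tx":0,"ty":0,"tz":0.12,"ax":0,"ay":0,"az":0},
    {"tx":0,"ty":0,"tz":0,"ax":0,"ay":0,"az":0},
  ],
)

```text
clock: 20.27
eef_pos: [574.7, 108.6, 212.7]
tcp_rot: [-3.141, -0.0, 2.859]
contact_force: [0.3, -0.6, -1.8]
opening: 0.3
grasp_force: 78.2
```

step_arm(
  moves=[
    {"tx":0,"ty":0,"tz":0,"ax":0,"ay":0,"az":-0.1},
    {"tx":0,"ty":0,"tz":0,"ax":0,"ay":0,"az":-0.1},
    {"tx":0,"ty":0,"tz":0,"ax":0,"ay":0,"az":-0.1},
    {"tx":0,"ty":0,"tz":0,"ax":0,"ay":0,"az":-0.04},
    {"tx":0,"ty":0,"tz":0,"ax":0,"ay":0,"az":-0.04},
  ],
)

```text
clock: 20.9
eef_pos: [576.3, 108.6, 213.3]
tcp_rot: [-3.141, 0.003, -2.825]
contact_force: [4.4, -0.8, -5.1]
opening: 0.298
grasp_force: 83.0
```

step_arm(
  moves=[
    {"tx":0,"ty":0,"tz":0,"ax":0,"ay":0,"az":-0.02},
    {"tx":0,"ty":0,"tz":0,"ax":0,"ay":0,"az":0},
    {"tx":0,"ty":0,"tz":0,"ax":0,"ay":0,"az":0},
  ],
)

```text
clock: 21.28
eef_pos: [576.3, 108.7, 213.3]
tcp_rot: [-3.141, 0.003, -2.797]
contact_force: [5.6, -1.3, -5.1]
opening: 0.293
grasp_force: 83.9
```

```bash
python3 -c "
from meas import *
st();arms('top');arms()"
```

```text
21.275 F [ 5.6 -1.3 -5.1] M [-0.1  -1.21 -0.77] rot [-3.141e+00  3.000e-03 -2.797e+00] P [576.3 108.7 213.3] q6 -1.73 0.2933578578555447
top blue -
top orange 50 [575.6  37.  125. ] deg 89.4 r 58.6
top green 35 [576.2 -93.5 125. ] deg 89.0 r 57.9
side blue 33 [576.9 167.  125. ] deg 86.9 r 54.2
side orange 36 [577.8  35.8 125. ] deg 85.8 r 52.5
side green 19 [578.2 -93.5 125. ] deg 85.7 r 52.9
```

step_arm(
  moves=[
    {"tx":0,"ty":0,"tz":0,"ax":0,"ay":0,"az":0.1},
    {"tx":0,"ty":0,"tz":-0.7,"ax":0,"ay":0,"az":0},
    {"tx":0,"ty":0,"tz":-0.7,"ax":0,"ay":0,"az":0},
    {"tx":0,"ty":0,"tz":0,"ax":0,"ay":0,"az":0.112},
    {"tx":0,"ty":0,"tz":0,"ax":0,"ay":0,"az":0.112},
  ],
)

```text
clock: 22.0
eef_pos: [574.9, 108.7, 249.6]
tcp_rot: [3.141, 0.001, 2.975]
contact_force: [0.4, 0.5, -1.8]
opening: 0.296
grasp_force: 78.0
```

step_arm(
  moves=[
    {"tx":0,"ty":0,"tz":0,"ax":0,"ay":0,"az":0.112},
    {"tx":0,"ty":0,"tz":0,"ax":0,"ay":0,"az":0.112},
    {"tx":0,"ty":0,"tz":0,"ax":0,"ay":0,"az":0.112},
    {"tx":0,"ty":0,"tz":0,"ax":0,"ay":0,"az":0.112},
    {"tx":0,"ty":0,"tz":0,"ax":0,"ay":0,"az":0.112},
  ],
)

```text
clock: 22.62
eef_pos: [574.8, 108.7, 249.2]
tcp_rot: [3.141, -0.0, 2.095]
contact_force: [-0.2, -0.7, -0.7]
opening: 0.296
grasp_force: 78.0
```

step_arm(
  moves=[
    {"tx":0,"ty":0,"tz":0,"ax":0,"ay":0,"az":0.112},
    {"tx":0,"ty":0,"tz":0,"ax":0,"ay":0,"az":0.112},
    {"tx":0,"ty":0,"tz":0,"ax":0,"ay":0,"az":0.112},
    {"tx":-1,"ty":0.03,"tz":0,"ax":0,"ay":0,"az":0},
    {"tx":-1,"ty":0.03,"tz":0,"ax":0,"ay":0,"az":0},
  ],
)

```text
clock: 23.25
eef_pos: [576.3, 58.4, 249.2]
tcp_rot: [3.141, -0.0, 1.574]
contact_force: [1.0, -0.9, -1.0]
opening: 0.294
grasp_force: 78.1
```

step_arm(
  moves=[
    {"tx":-1,"ty":0.03,"tz":0,"ax":0,"ay":0,"az":0},
    {"tx":-1,"ty":0.03,"tz":0,"ax":0,"ay":0,"az":0},
    {"tx":-1,"ty":0.03,"tz":0,"ax":0,"ay":0,"az":0},
    {"tx":-1,"ty":0.03,"tz":0,"ax":0,"ay":0,"az":0},
    {"tx":-1,"ty":0.03,"tz":0,"ax":0,"ay":0,"az":0},
  ],
)

```text
clock: 23.88
eef_pos: [580.2, -67.1, 249.3]
tcp_rot: [3.141, -0.0, 1.573]
contact_force: [0.1, -0.8, -2.4]
opening: 0.298
grasp_force: 78.1
```

step_arm(
  moves=[
    {"tx":-1,"ty":0.03,"tz":0,"ax":0,"ay":0,"az":0},
    {"tx":-1,"ty":0.03,"tz":0,"ax":0,"ay":0,"az":0},
    {"tx":-1,"ty":0.03,"tz":0,"ax":0,"ay":0,"az":0},
    {"tx":-1,"ty":0.03,"tz":0,"ax":0,"ay":0,"az":0},
    {"tx":-1,"ty":0.03,"tz":0,"ax":0,"ay":0,"az":0},
  ],
)

```text
clock: 24.5
eef_pos: [584.0, -192.1, 249.3]
tcp_rot: [3.141, -0.0, 1.573]
contact_force: [0.9, 0.5, -1.2]
opening: 0.293
grasp_force: 78.1
```

step_arm(
  moves=[
    {"tx":-1,"ty":0.03,"tz":0,"ax":0,"ay":0,"az":0},
    {"tx":-1,"ty":0.03,"tz":0,"ax":0,"ay":0,"az":0},
    {"tx":-1,"ty":0.03,"tz":0,"ax":0,"ay":0,"az":0},
    {"tx":-1,"ty":0.03,"tz":0,"ax":0,"ay":0,"az":0},
    {"tx":-1,"ty":0.03,"tz":0,"ax":0,"ay":0,"az":0},
  ],
)

```text
clock: 25.12
eef_pos: [587.9, -318.0, 248.0]
tcp_rot: [-3.141, -0.0, 1.571]
contact_force: [0.7, 0.2, -1.2]
opening: 0.295
grasp_force: 78.1
```

step_arm(
  moves=[
    {"tx":-1,"ty":0.03,"tz":0,"ax":0,"ay":0,"az":0},
    {"tx":0,"ty":0,"tz":0,"ax":0,"ay":0,"az":0},
    {"tx":0,"ty":0,"tz":0,"ax":0,"ay":0,"az":0},
  ],
)

```text
clock: 25.5
eef_pos: [588.5, -341.4, 247.8]
tcp_rot: [-3.141, -0.001, 1.571]
contact_force: [-0.5, -0.1, -2.2]
opening: 0.296
grasp_force: 78.1
```

step_arm(
  moves=[
    {"tx":-0.02,"ty":0.07,"tz":0.9,"ax":0,"ay":0,"az":0},
    {"tx":0,"ty":0,"tz":0.9,"ax":0,"ay":0,"az":0},
    {"tx":0,"ty":0,"tz":0.9,"ax":0,"ay":0,"az":0},
    {"tx":0,"ty":0,"tz":0.9,"ax":0,"ay":0,"az":0},
    {"tx":0,"ty":0,"tz":0.4,"ax":0,"ay":0,"az":0},
  ],
)

```text
clock: 26.12
eef_pos: [589.9, -340.8, 146.8]
tcp_rot: [-3.14, -0.001, 1.572]
contact_force: [0.5, 0.1, -1.2]
opening: 0.293
grasp_force: 78.1
```

step_arm(
  moves=[
    {"tx":0,"ty":0,"tz":0.3,"ax":0,"ay":0,"az":0},
    {"tx":0,"ty":0,"tz":0.3,"ax":0,"ay":0,"az":0},
    {"tx":0,"ty":0,"tz":0.3,"ax":0,"ay":0,"az":0},
    {"tx":0,"ty":0,"tz":0,"ax":0,"ay":0,"az":0},
    {"tx":0,"ty":0,"tz":0,"ax":0,"ay":0,"az":0},
  ],
)

```text
clock: 26.75
eef_pos: [590.5, -342.0, 125.8]
tcp_rot: [3.141, 0.0, 1.571]
contact_force: [-0.4, 0.5, -2.6]
opening: 0.298
grasp_force: 78.3
```

step_arm(
  moves=[
    {"tx":0,"ty":0,"tz":0.3,"ax":0,"ay":0,"az":0},
    {"tx":0,"ty":0,"tz":0.3,"ax":0,"ay":0,"az":0},
    {"tx":0,"ty":0,"tz":0.3,"ax":0,"ay":0,"az":0},
    {"tx":0,"ty":0,"tz":0,"ax":0,"ay":0,"az":0},
    {"tx":0,"ty":0,"tz":0,"ax":0,"ay":0,"az":0},
  ],
)

```text
clock: 27.38
eef_pos: [590.5, -341.9, 103.0]
tcp_rot: [3.142, -0.0, 1.571]
contact_force: [1.5, 1.0, -2.0]
opening: 0.299
grasp_force: 78.4
```

step_arm(
  moves=[
    {"tx":0,"ty":0,"tz":0.1,"ax":0,"ay":0,"az":0},
    {"tx":0,"ty":0,"tz":0.03,"ax":0,"ay":0,"az":0},
    {"tx":0,"ty":0,"tz":0,"ax":0,"ay":0,"az":0},
  ],
)

```text
clock: 27.75
eef_pos: [590.5, -341.9, 99.9]
tcp_rot: [3.141, 0.0, 1.571]
contact_force: [1.3, -0.6, -2.2]
opening: 0.301
grasp_force: 78.3
```

step_arm(
  moves=[
    {"tx":0,"ty":0,"tz":0,"ax":0,"ay":0,"az":0},
    {"tx":0,"ty":0,"tz":0,"ax":0,"ay":0,"az":0},
    {"tx":0,"ty":0,"tz":0,"ax":0,"ay":0,"az":0},
    {"tx":0,"ty":0,"tz":0,"ax":0,"ay":0,"az":0},
  ],
  gripper=1,
)

```text
clock: 28.25
eef_pos: [590.4, -341.9, 99.8]
tcp_rot: [-3.142, 0.0, 1.571]
contact_force: [0.1, 0.0, 0.9]
opening: 1.003
grasp_force: 0.0
```

step_arm(
  moves=[
    {"tx":0,"ty":0,"tz":-0.6,"ax":0,"ay":0,"az":0},
    {"tx":0,"ty":0,"tz":-1,"ax":0,"ay":0,"az":0},
    {"tx":0,"ty":0,"tz":-1,"ax":0,"ay":0,"az":0},
    {"tx":0,"ty":0,"tz":-1,"ax":0,"ay":0,"az":0},
    {"tx":0,"ty":0,"tz":-1,"ax":0,"ay":0,"az":0},
  ],
)

```text
clock: 28.88
eef_pos: [590.5, -341.9, 216.9]
tcp_rot: [3.141, 0.001, 1.571]
contact_force: [-0.0, 0.2, 0.7]
opening: 1.001
grasp_force: 0.0
```

step_arm(
  moves=[
    {"tx":0,"ty":0,"tz":-1,"ax":0,"ay":0,"az":0},
    {"tx":0,"ty":0,"tz":-1,"ax":0,"ay":0,"az":0},
    {"tx":0,"ty":-1,"tz":-1,"ax":0,"ay":0,"az":0},
    {"tx":0,"ty":-1,"tz":0,"ax":0,"ay":0,"az":0},
    {"tx":0,"ty":-1,"tz":0,"ax":0,"ay":0,"az":0},
  ],
)

```text
clock: 29.5
eef_pos: [514.8, -341.9, 291.5]
tcp_rot: [3.14, 0.001, 1.571]
contact_force: [-0.6, 0.4, -0.3]
opening: 1.004
grasp_force: 0.0
```

```bash
python3 - <<'E'
from meas import *
D={n:dict(zip('pd',grab(n,n+'5'))) for n in('top','side')}
st();parcels(D)
E
```

```text
29.6 F [ 0.6 -0.1 -0.4] M [-0.   -0.01 -0.  ] rot [-3.142  0.     1.57 ] P [ 513.5 -341.9  291.2] q6 -0.59 0.9998959637329823
top orange [array([429.418, 223.839,   1.838]), np.float64(0.939)] 30.197282516546124
top blue [array([403.038, -18.276,   1.52 ]), np.float64(0.968)] 30.817574443168724
top green [array([ 402.487, -202.191,    1.898]), np.float64(0.936)] 30.533908137573917
side orange [array([431.956, 224.417,   1.845]), np.float64(0.954)] 29.454175817117743
side blue [array([405.848, -16.613,   1.546]), np.float64(0.937)] 29.131988171954845
side green [array([ 405.218, -200.509,    1.908]), np.float64(0.977)] 29.157632498899773
```

View pics/side5.png

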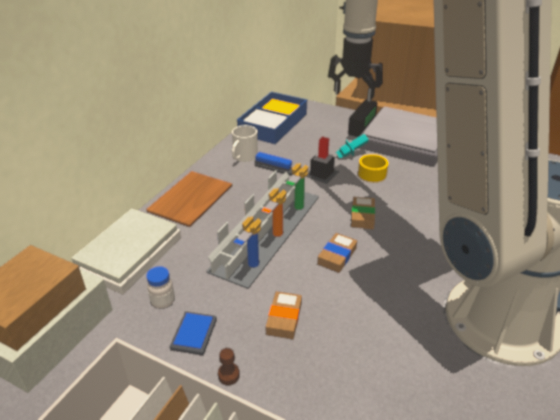

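step_arm(
  moves=[
    {"tx":0.95,"ty":-0.51,"tz":0.5,"ax":0,"ay":0,"az":0},
    {"tx":0.95,"ty":-0.51,"tz":0.5,"ax":0,"ay":0,"az":0},
    {"tx":0.95,"ty":-0.51,"tz":0.5,"ax":0,"ay":0,"az":0},
    {"tx":0.95,"ty":-0.51,"tz":0.5,"ax":0,"ay":0,"az":0},
    {"tx":0.95,"ty":-0.51,"tz":0.5,"ax":0,"ay":0,"az":0},
  ],
)

```text
clock: 30.22
eef_pos: [452.2, -222.6, 227.7]
tcp_rot: [3.14, 0.0, 1.571]
contact_force: [0.6, -0.3, -0.7]
opening: 0.997
grasp_force: 0.0
```

step_arm(
  moves=[
    {"tx":0.95,"ty":-0.51,"tz":0.5,"ax":0,"ay":0,"az":0},
    {"tx":0.95,"ty":-0.51,"tz":0.5,"ax":0,"ay":0,"az":0},
    {"tx":0.95,"ty":-0.51,"tz":0.5,"ax":0,"ay":0,"az":0},
    {"tx":0.95,"ty":-0.51,"tz":0.5,"ax":0,"ay":0,"az":0},
    {"tx":0,"ty":0,"tz":0,"ax":0,"ay":0,"az":0.03},
  ],
)

```text
clock: 30.85
eef_pos: [399.9, -126.7, 177.0]
tcp_rot: [-3.14, -0.001, 1.525]
contact_force: [0.7, -0.2, 0.4]
opening: 1.001
grasp_force: 0.0
```

step_arm(
  moves=[
    {"tx":0,"ty":0,"tz":0,"ax":0,"ay":0.1,"az":0},
    {"tx":0,"ty":0,"tz":0,"ax":0,"ay":0.1,"az":0},
    {"tx":0,"ty":0,"tz":0,"ax":0,"ay":0.1,"az":0},
    {"tx":0,"ty":0,"tz":0,"ax":0,"ay":0.1,"az":0},
    {"tx":0,"ty":0,"tz":0,"ax":0,"ay":0.1,"az":0},
  ],
)

```text
clock: 31.48
eef_pos: [401.9, -129.3, 178.2]
tcp_rot: [3.137, -0.789, 1.527]
contact_force: [-0.0, 0.2, -1.2]
opening: 0.995
grasp_force: 0.0
```

```bash
cat >> h.py <<'E'
from scipy.spatial.transform import Rotation as Ro
def pose():
    s=r.sense();return s['eef_pos'],Ro.from_euler('xyz',s['tcp_rot'])
def tgt_grasp(c,phi,e=36,zg=20,beta=45,back=0):
    """TCP and orientation: tool x horizontally along u, tilted, gripping end at -u"""
    u=np.array([np.cos(phi),np.sin(phi),0]);R=Ro.from_euler('xyz',[np.pi,0,phi])*Ro.from_rotvec([0,np.radians(90-beta),0])
    g=np.array([c[0],c[1],zg])-e*u;zt=R.apply([0,0,1]);return g-(6+back)*zt,R
def go(Pt,Rt):
    P,R=pose();dr=(R.inv()*Rt).as_rotvec();d=Rt.inv().apply(Pt-P)
    print('at',P.round(1),'turn units(first)',(np.degrees(dr)/90).round(3),'then shift units (in target axes)',(d/25).round(3))
E
python3 - <<'E'
from meas import *
st()
for b in(80,0): go(*tgt_grasp((403.3,-17.8),1.53,back=b))
E
```

```text
31.475 F [-0.   0.2 -1.2] M [-0.34  0.02  0.03] rot [ 3.137 -0.789  1.527] P [ 401.9 -129.3  178.2] q6 -1.02 0.9951151319294551
at [ 401.9 -129.3  178.2] turn units(first) [ 0.004 -0.002 -0.001] then shift units (in target axes) [-2.339 -0.128  3.17 ]
at [ 401.9 -129.3  178.2] turn units(first) [ 0.004 -0.002 -0.001] then shift units (in target axes) [-2.339 -0.128  6.37 ]
```

step_arm(
  moves=[
    {"tx":-0.78,"ty":-0.04,"tz":0.83,"ax":0,"ay":0,"az":0},
    {"tx":-0.78,"ty":-0.04,"tz":0.83,"ax":0,"ay":0,"az":0},
    {"tx":-0.78,"ty":-0.04,"tz":0.83,"ax":0,"ay":0,"az":0},
    {"tx":0,"ty":0,"tz":0.8,"ax":0,"ay":0,"az":0},
    {"tx":0,"ty":0,"tz":0.8,"ax":0,"ay":0,"az":0},
  ],
)

```text
clock: 32.1
eef_pos: [400.2, -97.5, 63.1]
tcp_rot: [3.14, -0.785, 1.525]
contact_force: [0.3, 0.3, -0.0]
opening: 0.998
grasp_force: 0.0
```

step_arm(
  moves=[
    {"tx":0,"ty":0,"tz":0.8,"ax":0,"ay":0,"az":0},
    {"tx":0,"ty":0,"tz":0.7,"ax":0,"ay":0,"az":0},
    {"tx":0,"ty":0,"tz":0.4,"ax":0,"ay":0,"az":0},
    {"tx":0,"ty":0,"tz":0,"ax":0,"ay":0,"az":0},
    {"tx":0,"ty":0,"tz":0,"ax":0,"ay":0,"az":0},
  ],
)

```text
clock: 32.72
eef_pos: [400.9, -64.0, 30.2]
tcp_rot: [3.141, -0.785, 1.525]
contact_force: [0.4, -0.0, -0.1]
opening: 0.999
grasp_force: 0.0
```

```bash
python3 - <<'E'
from meas import *
st()
go(*tgt_grasp((403.3,-17.8),1.53))
p,d=grab('side');q=uv('side',[[402,-40,20]])[0].astype(int);cv2.imwrite('pics/g1.png',cv2.resize(p[q[1]-45:q[1]+45,q[0]-60:q[0]+60],(800,600),interpolation=cv2.INTER_CUBIC)[:,:,::-1])
E
```

```text
32.725 F [ 0.4 -0.  -0.1] M [-0.32  0.02 -0.01] rot [ 3.141 -0.785  1.525] P [400.9 -64.   30.2] q6 -1.21 0.9992762776039018
at [400.9 -64.   30.2] turn units(first) [ 0.003  0.    -0.002] then shift units (in target axes) [0.001 0.021 0.339]
```

View pics/g1.png

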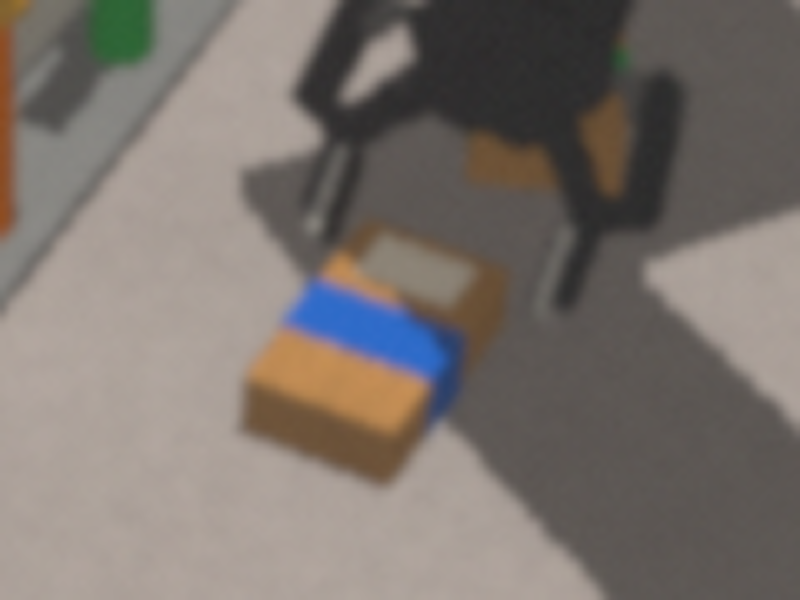

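step_arm(
  moves=[
    {"tx":0,"ty":0.02,"tz":0.34,"ax":0,"ay":0,"az":0},
    {"tx":0,"ty":0,"tz":0.1,"ax":0,"ay":0,"az":0},
    {"tx":0,"ty":0,"tz":0,"ax":0,"ay":0,"az":0},
  ],
)

```text
clock: 33.15
eef_pos: [401.3, -55.6, 22.1]
tcp_rot: [-3.141, -0.786, 1.524]
contact_force: [0.3, 0.4, -0.3]
opening: 0.996
grasp_force: 0.0
```

step_arm(
  moves=[
    {"tx":0,"ty":0,"tz":0,"ax":0,"ay":0,"az":0},
    {"tx":0,"ty":0,"tz":0,"ax":0,"ay":0,"az":0},
    {"tx":0,"ty":0,"tz":0,"ax":0,"ay":0,"az":0},
    {"tx":0,"ty":0,"tz":0,"ax":0,"ay":0,"az":0},
    {"tx":0,"ty":0,"tz":0,"ax":0,"ay":0,"az":0},
  ],
  gripper=0,
  newtons=70,
)

```text
clock: 33.78
eef_pos: [401.6, -56.0, 22.6]
tcp_rot: [3.141, -0.786, 1.525]
contact_force: [0.1, -0.7, 5.1]
opening: 0.716
grasp_force: 75.7
```

```bash
python3 -c "
from meas import *
st()"
```

```text
33.775 F [ 0.1 -0.7  5.1] M [ 0.04 -0.04 -0.02] rot [ 3.141 -0.786  1.525] P [401.6 -56.   22.6] q6 -1.22 0.7157383256307681
```

step_arm(
  moves=[
    {"tx":0.4,"ty":0,"tz":-0.4,"ax":0,"ay":0,"az":0},
    {"tx":0.7,"ty":0,"tz":-0.7,"ax":0,"ay":0,"az":0},
    {"tx":0.7,"ty":0,"tz":-0.7,"ax":0,"ay":0,"az":0},
    {"tx":0.7,"ty":0,"tz":-0.7,"ax":0,"ay":0,"az":0},
    {"tx":0.7,"ty":0,"tz":-0.7,"ax":0,"ay":0,"az":0},
  ],
)

```text
clock: 34.4
eef_pos: [401.1, -55.9, 136.7]
tcp_rot: [-3.142, -0.785, 1.524]
contact_force: [-0.5, 0.2, -1.1]
opening: 0.711
grasp_force: 75.9
```

step_arm(
  moves=[
    {"tx":0.7,"ty":0,"tz":-0.7,"ax":0,"ay":0,"az":0},
    {"tx":0.7,"ty":0,"tz":-0.7,"ax":0,"ay":0,"az":0},
    {"tx":0.7,"ty":0,"tz":-0.7,"ax":0,"ay":0,"az":0},
    {"tx":0.7,"ty":0,"tz":-0.7,"ax":0,"ay":0,"az":0},
    {"tx":0.7,"ty":0,"tz":-0.7,"ax":0,"ay":0,"az":0},
  ],
)

```text
clock: 35.02
eef_pos: [400.8, -55.7, 260.4]
tcp_rot: [-3.141, -0.784, 1.524]
contact_force: [0.1, -0.2, -1.0]
opening: 0.717
grasp_force: 75.9
```

step_arm(
  moves=[
    {"tx":0,"ty":0,"tz":0,"ax":0,"ay":-0.1,"az":0},
    {"tx":0,"ty":0,"tz":0,"ax":0,"ay":-0.1,"az":0},
    {"tx":0,"ty":0,"tz":0,"ax":0,"ay":-0.1,"az":0},
    {"tx":0,"ty":0,"tz":0,"ax":0,"ay":-0.1,"az":0},
    {"tx":0,"ty":0,"tz":0,"ax":0,"ay":-0.1,"az":0},
  ],
)

```text
clock: 35.65
eef_pos: [401.0, -56.1, 260.2]
tcp_rot: [3.139, 0.005, 1.523]
contact_force: [-0.9, 0.5, -2.4]
opening: 0.715
grasp_force: 75.9
```

step_arm(
  moves=[
    {"tx":0,"ty":0,"tz":0,"ax":0,"ay":0,"az":0.1},
    {"tx":0,"ty":0,"tz":0,"ax":0,"ay":0,"az":0.1},
    {"tx":0,"ty":0,"tz":0,"ax":0,"ay":0,"az":0.1},
    {"tx":0,"ty":0,"tz":0,"ax":0,"ay":0,"az":0.1},
    {"tx":0,"ty":0,"tz":0,"ax":0,"ay":0,"az":0.1},
  ],
)

```text
clock: 36.28
eef_pos: [400.6, -55.8, 259.5]
tcp_rot: [3.142, 0.0, 0.733]
contact_force: [-0.4, -0.0, -1.4]
opening: 0.713
grasp_force: 75.9
```

step_arm(
  moves=[
    {"tx":0,"ty":0,"tz":0,"ax":0,"ay":0,"az":0.1},
    {"tx":0,"ty":0,"tz":0,"ax":0,"ay":0,"az":0.1},
    {"tx":0,"ty":0,"tz":0,"ax":0,"ay":0,"az":0.1},
    {"tx":0,"ty":0,"tz":0,"ax":0,"ay":0,"az":0.1},
    {"tx":0,"ty":0,"tz":0,"ax":0,"ay":0,"az":0.07},
  ],
)

```text
clock: 36.9
eef_pos: [400.6, -55.9, 259.4]
tcp_rot: [3.141, 0.0, -0.005]
contact_force: [-0.2, 0.5, -1.3]
opening: 0.713
grasp_force: 75.9
```

```bash
cat >> h.py <<'E'
def tgt_place(bay,c,phi,Pg,e_g,zc=60.5,lift=0):
    """parcel centre c (flat, yaw phi, z 15) seen from grasp pose -> TCP pose standing in bay"""
    Rg=Ro.from_euler('xyz',e_g);ct=Rg.inv().apply(np.array([c[0],c[1],15.])-Pg);ct[1]=0
    Rp=Ro.from_euler('xyz',[np.pi,0,0])*Ro.from_rotvec([0,-np.pi/4,0])
    return np.array([bay[0],bay[1],zc+lift])-Rp.apply(ct),Rp
E
python3 - <<'E'
from meas import *
st()
for L in (100,0):
    go(*tgt_place((627,107.9),(403.3,-17.8),1.53,np.array([401.6,-56,22.6]),[3.141,-.786,1.525],lift=L))
E
```

```text
36.9 F [-0.2  0.5 -1.3] M [-0.  0. -0.] rot [ 3.141  0.    -0.005] P [400.6 -55.9 259.4] q6 1.43 0.7128028224364801
at [400.6 -55.9 259.4] turn units(first) [-0.001 -0.5   -0.003] then shift units (in target axes) [ 8.337 -6.55  -4.904]
at [400.6 -55.9 259.4] turn units(first) [-0.001 -0.5   -0.003] then shift units (in target axes) [11.166 -6.55  -2.075]
```

step_arm(
  moves=[
    {"tx":0,"ty":0,"tz":0,"ax":0,"ay":-0.1,"az":0},
    {"tx":0,"ty":0,"tz":0,"ax":0,"ay":-0.1,"az":0},
    {"tx":0,"ty":0,"tz":0,"ax":0,"ay":-0.1,"az":0},
    {"tx":0,"ty":0,"tz":0,"ax":0,"ay":-0.1,"az":0},
    {"tx":0,"ty":0,"tz":0,"ax":0,"ay":-0.1,"az":0},
  ],
)

```text
clock: 37.52
eef_pos: [401.5, -56.0, 260.0]
tcp_rot: [3.14, 0.789, -0.001]
contact_force: [0.1, -0.1, -1.6]
opening: 0.715
grasp_force: 76.0
```

step_arm(
  moves=[
    {"tx":0.865,"ty":-0.82,"tz":-0.79,"ax":0,"ay":0,"az":0},
    {"tx":0.865,"ty":-0.82,"tz":-0.79,"ax":0,"ay":0,"az":0},
    {"tx":0.865,"ty":-0.82,"tz":-0.79,"ax":0,"ay":0,"az":0},
    {"tx":0.865,"ty":-0.82,"tz":-0.79,"ax":0,"ay":0,"az":0},
    {"tx":0.865,"ty":-0.82,"tz":-0.79,"ax":0,"ay":0,"az":0},
  ],
)

```text
clock: 38.15
eef_pos: [548.2, 47.2, 253.0]
tcp_rot: [3.14, 0.785, -0.001]
contact_force: [0.7, -0.4, -0.5]
opening: 0.714
grasp_force: 76.1
```

step_arm(
  moves=[
    {"tx":0.865,"ty":-0.82,"tz":-0.79,"ax":0,"ay":0,"az":0},
    {"tx":0.865,"ty":-0.82,"tz":-0.79,"ax":0,"ay":0,"az":0},
    {"tx":0.865,"ty":-0.82,"tz":-0.79,"ax":0,"ay":0,"az":0},
    {"tx":0,"ty":0,"tz":0,"ax":0,"ay":0,"az":0},
    {"tx":0,"ty":0,"tz":0,"ax":0,"ay":0,"az":0},
  ],
)

```text
clock: 38.78
eef_pos: [634.8, 107.9, 248.7]
tcp_rot: [3.14, 0.786, -0.0]
contact_force: [-0.0, 0.2, -1.3]
opening: 0.714
grasp_force: 76.2
```

```bash
python3 - <<'E'
from meas import *
st()
T=tgt_place((627,107.9),(403.3,-17.8),1.53,np.array([401.6,-56,22.6]),[3.141,-.786,1.525],lift=150);go(*T)
P,R=pose();bot=P-(T[0]-[627,107.9,210.5]);print('parcel centre expected',bot)
ims=[]
for n in('side','top'):
    p,d=grab(n);q=uv(n,[bot])[0].astype(int);a,b=max(0,q[1]-50),q[0]-50;c=p[a:a+100,b:b+100].copy();c=cv2.resize(c,(400,400),interpolation=cv2.INTER_CUBIC)
    hu=(uv(n,np.vstack([box(bot[0],bot[1],0,30,62,bot[2]-52.5,bot[2]+52.5)]))-[b,a]+.5)*4
    cv2.polylines(c,[cv2.convexHull(hu.astype(np.int32))],True,(255,0,255),1);ims.append(c)
cv2.imwrite('pics/p1.png',np.hstack(ims)[:,:,::-1])
E
```

```text
38.775 F [-0.   0.2 -1.3] M [ 0.02 -0.47 -0.04] rot [ 3.14   0.786 -0.   ] P [634.8 107.9 248.7] q6 1.7 0.7139522710365381
at [634.8 107.9 248.7] turn units(first) [ 0.001  0.    -0.   ] then shift units (in target axes) [-0.007 -0.     0.002]
parcel centre expected [627.16069909 107.89507407 210.42113671]
```

View pics/p1.png

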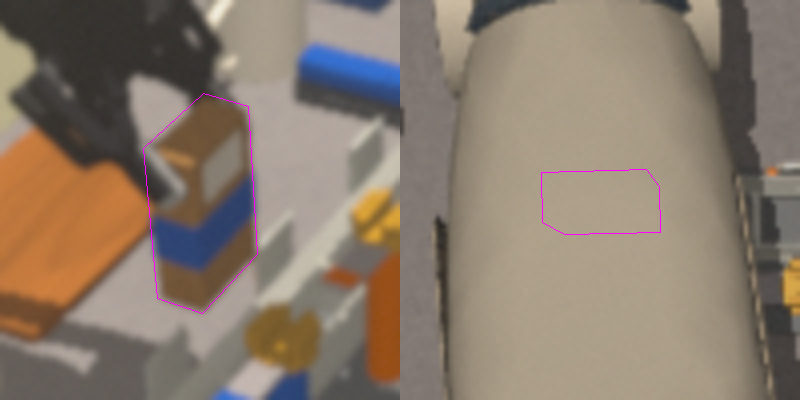

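step_arm(
  moves=[
    {"tx":0.7,"ty":0,"tz":0.7,"ax":0,"ay":0,"az":0},
    {"tx":0.7,"ty":0,"tz":0.7,"ax":0,"ay":0,"az":0},
    {"tx":0.7,"ty":0,"tz":0.7,"ax":0,"ay":0,"az":0},
    {"tx":0,"ty":0,"tz":0,"ax":0,"ay":0,"az":0},
    {"tx":0.3,"ty":0,"tz":0.3,"ax":0,"ay":0,"az":0},
  ],
)

```text
clock: 39.5
eef_pos: [635.9, 108.3, 164.1]
tcp_rot: [-3.141, 0.784, 0.001]
contact_force: [0.9, -0.8, -1.1]
opening: 0.711
grasp_force: 76.2
```

step_arm(
  moves=[
    {"tx":0.3,"ty":0,"tz":0.3,"ax":0,"ay":0,"az":0},
    {"tx":0.3,"ty":0,"tz":0.3,"ax":0,"ay":0,"az":0},
    {"tx":0.3,"ty":0,"tz":0.3,"ax":0,"ay":0,"az":0},
    {"tx":0,"ty":0,"tz":0,"ax":0,"ay":0,"az":0},
  ],
)

```text
clock: 40.0
eef_pos: [634.9, 108.2, 130.8]
tcp_rot: [3.141, 0.787, 0.0]
contact_force: [-0.1, 0.5, -0.9]
opening: 0.715
grasp_force: 76.2
```

step_arm(
  moves=[
    {"tx":0.3,"ty":0,"tz":0.3,"ax":0,"ay":0,"az":0},
    {"tx":0.3,"ty":0,"tz":0.3,"ax":0,"ay":0,"az":0},
    {"tx":0,"ty":0,"tz":0,"ax":0,"ay":0,"az":0},
  ],
)

```text
clock: 40.38
eef_pos: [634.8, 108.2, 109.5]
tcp_rot: [3.141, 0.787, 0.0]
contact_force: [0.3, -0.2, -1.7]
opening: 0.715
grasp_force: 76.2
```

```bash
python3 - <<'E'
from meas import *
st()
go(*tgt_place((627,107.9),(403.3,-17.8),1.53,np.array([401.6,-56,22.6]),[3.141,-.786,1.525]))
E
```

```text
40.375 F [ 0.3 -0.2 -1.7] M [-0.05 -0.46 -0.02] rot [3.141 0.787 0.   ] P [634.8 108.2 109.5] q6 1.68 0.715143657773222
at [634.8 108.2 109.5] turn units(first) [0.    0.001 0.   ] then shift units (in target axes) [0.298 0.011 0.309]
```

step_arm(
  moves=[
    {"tx":0.2,"ty":0,"tz":0.2,"ax":0,"ay":0,"az":0},
    {"tx":0.09,"ty":0,"tz":0.09,"ax":0,"ay":0,"az":0},
    {"tx":0,"ty":0,"tz":0,"ax":0,"ay":0,"az":0},
  ],
)

```text
clock: 40.75
eef_pos: [635.4, 108.2, 100.7]
tcp_rot: [-3.142, 0.786, 0.001]
contact_force: [0.5, -0.1, 1.2]
opening: 0.717
grasp_force: 76.2
```

step_arm(
  moves=[
    {"tx":0,"ty":0,"tz":0,"ax":0,"ay":0,"az":0},
    {"tx":0,"ty":0,"tz":0,"ax":0,"ay":0,"az":0},
    {"tx":0,"ty":0,"tz":0,"ax":0,"ay":0,"az":0},
    {"tx":0,"ty":0,"tz":0,"ax":0,"ay":0,"az":0},
  ],
  gripper=1,
)

```text
clock: 41.25
eef_pos: [635.4, 108.3, 100.4]
tcp_rot: [-3.142, 0.785, 0.001]
contact_force: [-0.1, -0.7, 0.2]
opening: 0.997
grasp_force: 0.0
```

step_arm(
  moves=[
    {"tx":0,"ty":0,"tz":-0.5,"ax":0,"ay":0,"az":0},
    {"tx":0,"ty":0,"tz":-1,"ax":0,"ay":0,"az":0},
    {"tx":0,"ty":0,"tz":-1,"ax":0,"ay":0,"az":0},
    {"tx":0,"ty":0,"tz":-1,"ax":0,"ay":0,"az":0},
    {"tx":-0.7,"ty":0,"tz":-0.7,"ax":0,"ay":0,"az":0},
  ],
)

```text
clock: 41.88
eef_pos: [698.0, 108.1, 187.4]
tcp_rot: [3.142, 0.785, 0.0]
contact_force: [-0.1, 0.9, -0.4]
opening: 1.003
grasp_force: 0.0
```

step_arm(
  moves=[
    {"tx":-0.7,"ty":0,"tz":-0.7,"ax":0,"ay":0,"az":0},
    {"tx":-0.7,"ty":0,"tz":-0.7,"ax":0,"ay":0,"az":0},
    {"tx":-0.7,"ty":0,"tz":-0.7,"ax":0,"ay":0,"az":0},
    {"tx":0,"ty":0,"tz":0,"ax":0,"ay":0.1,"az":0},
    {"tx":0,"ty":0,"tz":0,"ax":0,"ay":0.1,"az":0},
  ],
)

```text
clock: 42.5
eef_pos: [697.7, 108.2, 262.2]
tcp_rot: [-3.141, 0.466, 0.001]
contact_force: [-0.5, -0.0, -0.1]
opening: 1.0
grasp_force: 0.0
```

step_arm(
  moves=[
    {"tx":0,"ty":0,"tz":0,"ax":0,"ay":0.1,"az":0},
    {"tx":0,"ty":0,"tz":0,"ax":0,"ay":0.1,"az":0},
    {"tx":0,"ty":0,"tz":0,"ax":0,"ay":0.1,"az":0},
    {"tx":0,"ty":0,"tz":0,"ax":0,"ay":0,"az":0},
    {"tx":0,"ty":0,"tz":0,"ax":0,"ay":0,"az":0},
  ],
)

```text
clock: 43.12
eef_pos: [697.6, 108.3, 262.3]
tcp_rot: [-3.141, 0.002, 0.0]
contact_force: [-0.4, 0.1, 0.1]
opening: 1.0
grasp_force: 0.0
```

```bash
cat >> meas.py <<'E'
def standing(D,c,y):
    for n in D:
        W=world(n,D[n]['d']);m=(W[...,2]>60)&(W[...,2]<119)&(abs(W[...,1]-y)<50)&(abs(W[...,0]-627)<26);q=W[m]
        t=q[q[:,2]>105];print(n,c,'top z',np.percentile(q[:,2],[50,95]).round(1),'top ctr',t.mean(0).round(1),'span',np.ptp(t,axis=0).round(0))
E
python3 - <<'E'
from meas import *
D={n:dict(zip('pd',grab(n))) for n in('top','side')}
st();parcels(D,(('orange',(430,224,1.84)),('green',(404,-201,1.9))));standing(D,'blue',108)
E
```

```text
43.225 F [ 0.8  0.2 -0.5] M [ 0.06 -0.01 -0.01] rot [-3.142e+00  2.000e-03  0.000e+00] P [698.2 108.3 261.3] q6 1.72 0.9998039441789492
top orange [array([430.532, 231.386,   1.875]), np.float64(0.189)] 29.637373677364508
top green [array([ 403.337, -201.705,    1.888]), np.float64(0.933)] 30.662437155009684
side orange [array([431.436, 225.475,   1.845]), np.float64(0.953)] 29.39536142591362
side green [array([ 405.346, -200.031,    1.903]), np.float64(0.965)] 29.122930046758256
top blue top z [112.8 117.1] top ctr [625.7 111.9 112.9] span [29. 49. 14.]
side blue top z [106.8 114.6] top ctr [627.  110.6 111.9] span [34. 66. 12.]
```

step_arm(
  moves=[
    {"tx":0,"ty":0,"tz":0,"ax":0,"ay":0,"az":-0.1066},
    {"tx":0,"ty":0,"tz":0,"ax":0,"ay":0,"az":-0.1066},
    {"tx":0,"ty":0,"tz":0,"ax":0,"ay":0,"az":-0.1066},
    {"tx":0,"ty":0,"tz":0,"ax":0,"ay":0,"az":-0.1066},
    {"tx":0,"ty":0,"tz":0,"ax":0,"ay":0,"az":-0.1066},
  ],
)

```text
clock: 43.85
eef_pos: [698.1, 108.2, 260.5]
tcp_rot: [-3.14, 0.002, 0.843]
contact_force: [-0.3, 0.6, 1.2]
opening: 1.002
grasp_force: 0.0
```

step_arm(
  moves=[
    {"tx":0,"ty":0,"tz":0,"ax":0,"ay":0,"az":-0.1066},
    {"tx":0,"ty":0,"tz":0,"ax":0,"ay":0,"az":-0.1066},
    {"tx":0,"ty":0,"tz":0,"ax":0,"ay":0,"az":-0.1066},
    {"tx":0,"ty":0,"tz":0,"ax":0,"ay":0,"az":-0.1066},
    {"tx":0,"ty":0,"tz":0,"ax":0,"ay":0,"az":-0.1066},
  ],
)

```text
clock: 44.48
eef_pos: [698.1, 108.2, 260.5]
tcp_rot: [-3.139, -0.0, 1.68]
contact_force: [0.5, 0.6, 0.0]
opening: 1.002
grasp_force: 0.0
```

step_arm(
  moves=[
    {"tx":0,"ty":0,"tz":0,"ax":0,"ay":0,"az":-0.1066},
    {"tx":0.35,"ty":-0.906,"tz":0.4,"ax":0,"ay":0,"az":0},
    {"tx":0.35,"ty":-0.906,"tz":0.4,"ax":0,"ay":0,"az":0},
    {"tx":0.35,"ty":-0.906,"tz":0.4,"ax":0,"ay":0,"az":0},
    {"tx":0.35,"ty":-0.906,"tz":0.4,"ax":0,"ay":0,"az":0},
  ],
)

```text
clock: 45.1
eef_pos: [600.7, 117.7, 220.4]
tcp_rot: [-3.139, -0.0, 1.842]
contact_force: [-0.1, -0.1, -0.3]
opening: 1.0
grasp_force: 0.0
```

step_arm(
  moves=[
    {"tx":0.35,"ty":-0.906,"tz":0.4,"ax":0,"ay":0,"az":0},
    {"tx":0.35,"ty":-0.906,"tz":0.4,"ax":0,"ay":0,"az":0},
    {"tx":0.35,"ty":-0.906,"tz":0.4,"ax":0,"ay":0,"az":0},
    {"tx":0.35,"ty":-0.906,"tz":0.4,"ax":0,"ay":0,"az":0},
    {"tx":0.35,"ty":-0.906,"tz":0.4,"ax":0,"ay":0,"az":0},
  ],
)

```text
clock: 45.72
eef_pos: [480.0, 129.6, 170.7]
tcp_rot: [-3.14, -0.0, 1.842]
contact_force: [0.0, 0.0, 0.1]
opening: 1.001
grasp_force: 0.0
```

step_arm(
  moves=[
    {"tx":0.35,"ty":-0.906,"tz":0.4,"ax":0,"ay":0.05,"az":0},
    {"tx":0,"ty":0,"tz":0,"ax":0,"ay":0.1,"az":0},
    {"tx":0,"ty":0,"tz":0,"ax":0,"ay":0.1,"az":0},
    {"tx":0,"ty":0,"tz":0,"ax":0,"ay":0.1,"az":0},
    {"tx":0,"ty":0,"tz":0,"ax":0,"ay":0.1,"az":0},
  ],
)

```text
clock: 46.35
eef_pos: [457.5, 131.4, 161.7]
tcp_rot: [3.139, -0.713, 1.844]
contact_force: [-0.2, -0.1, 0.2]
opening: 0.999
grasp_force: 0.0
```

step_arm(
  moves=[
    {"tx":0,"ty":0,"tz":0,"ax":0,"ay":0.05,"az":0},
    {"tx":0,"ty":0,"tz":0,"ax":0,"ay":0,"az":0},
  ],
)

```text
clock: 46.6
eef_pos: [456.6, 130.8, 160.0]
tcp_rot: [-3.138, -0.787, 1.838]
contact_force: [-1.3, 0.1, 0.7]
opening: 1.0
grasp_force: 0.0
```

```bash
python3 - <<'E'
from meas import *
st()
for b in(80,0): go(*tgt_grasp((430.3,224.2),1.842,back=b))
D={n:dict(zip('pd',grab(n))) for n in('side',)}
parcels(D,(('orange',(430,224,1.84)),))
E
```

```text
46.6 F [-1.3  0.1  0.7] M [-0.31 -0.09 -0.  ] rot [-3.138 -0.787  1.838] P [456.6 130.8 160. ] q6 -0.9 0.9997228254639876
at [456.6 130.8 160. ] turn units(first) [-0.001 -0.001 -0.002] then shift units (in target axes) [-2.234 -0.013  2.247]
at [456.6 130.8 160. ] turn units(first) [-0.001 -0.001 -0.002] then shift units (in target axes) [-2.234 -0.013  5.447]
side orange [array([431.629, 225.357,   1.86 ]), np.float64(0.951)] 29.363164529083463
```

step_arm(
  moves=[
    {"tx":-0.745,"ty":0,"tz":0.75,"ax":0,"ay":0,"az":0},
    {"tx":-0.745,"ty":0,"tz":0.75,"ax":0,"ay":0,"az":0},
    {"tx":-0.745,"ty":0,"tz":0.75,"ax":0,"ay":0,"az":0},
    {"tx":0,"ty":0,"tz":0.75,"ax":0,"ay":0,"az":0},
    {"tx":0,"ty":0,"tz":0.75,"ax":0,"ay":0,"az":0},
  ],
)

```text
clock: 47.28
eef_pos: [448.5, 158.8, 55.4]
tcp_rot: [3.141, -0.785, 1.844]
contact_force: [-0.8, -0.1, -0.2]
opening: 1.001
grasp_force: 0.0
```

step_arm(
  moves=[
    {"tx":0,"ty":0,"tz":0.75,"ax":0,"ay":0,"az":0},
    {"tx":0,"ty":0,"tz":0.75,"ax":0,"ay":0,"az":0},
    {"tx":0,"ty":0,"tz":0.3,"ax":0,"ay":0,"az":0},
    {"tx":0,"ty":0,"tz":0,"ax":0,"ay":0,"az":0},
    {"tx":0,"ty":0,"tz":0,"ax":0,"ay":0,"az":0},
  ],
)

```text
clock: 47.9
eef_pos: [440.2, 188.1, 23.9]
tcp_rot: [3.141, -0.785, 1.843]
contact_force: [-0.5, 0.1, 0.2]
opening: 1.004
grasp_force: 0.0
```

step_arm(
  moves=[
    {"tx":0,"ty":0,"tz":0,"ax":0,"ay":0,"az":0},
    {"tx":0,"ty":0,"tz":0,"ax":0,"ay":0,"az":0},
    {"tx":0,"ty":0,"tz":0,"ax":0,"ay":0,"az":0},
    {"tx":0,"ty":0,"tz":0,"ax":0,"ay":0,"az":0},
    {"tx":0,"ty":0,"tz":0,"ax":0,"ay":0,"az":0},
  ],
  gripper=0,
  newtons=70,
)

```text
clock: 48.52
eef_pos: [440.4, 188.0, 24.2]
tcp_rot: [3.14, -0.786, 1.843]
contact_force: [0.2, -3.4, 5.9]
opening: 0.71
grasp_force: 75.9
```

```bash
python3 - <<'E'
from meas import *
st();np.save('/tmp/og.npy',np.r_[r.sense()['eef_pos'],r.sense()['tcp_rot']])
D={n:dict(zip('pd',grab(n))) for n in('side',)}
parcels(D,(('orange',(430,224,1.84)),))
E
```

```text
48.525 F [ 0.2 -3.4  5.9] M [-0.13  0.11  0.07] rot [ 3.14  -0.786  1.843] P [440.4 188.   24.2] q6 -1.12 0.7103776108363782
side orange [array([424.21 , 222.936,   1.685]), np.float64(0.671)] 29.55345984945825
```

step_arm(
  moves=[
    {"tx":0.4,"ty":0,"tz":-0.4,"ax":0,"ay":0,"az":0},
    {"tx":0.7,"ty":0,"tz":-0.7,"ax":0,"ay":0,"az":0},
    {"tx":0.7,"ty":0,"tz":-0.7,"ax":0,"ay":0,"az":0},
    {"tx":0.7,"ty":0,"tz":-0.7,"ax":0,"ay":0,"az":0},
    {"tx":0.7,"ty":0,"tz":-0.7,"ax":0,"ay":0,"az":0},
  ],
)

```text
clock: 49.2
eef_pos: [439.6, 188.1, 138.2]
tcp_rot: [3.141, -0.785, 1.843]
contact_force: [0.5, 0.6, -1.0]
opening: 0.715
grasp_force: 75.8
```

step_arm(
  moves=[
    {"tx":0.7,"ty":0,"tz":-0.7,"ax":0,"ay":0,"az":0},
    {"tx":0.7,"ty":0,"tz":-0.7,"ax":0,"ay":0,"az":0},
    {"tx":0.7,"ty":0,"tz":-0.7,"ax":0,"ay":0,"az":0},
    {"tx":0.7,"ty":0,"tz":-0.7,"ax":0,"ay":0,"az":0},
    {"tx":0.7,"ty":0,"tz":-0.7,"ax":0,"ay":0,"az":0},
  ],
)

```text
clock: 49.82
eef_pos: [439.3, 188.0, 261.8]
tcp_rot: [-3.141, -0.785, 1.842]
contact_force: [-0.4, -0.2, -1.8]
opening: 0.716
grasp_force: 75.8
```

step_arm(
  moves=[
    {"tx":0,"ty":0,"tz":0,"ax":0,"ay":-0.1,"az":0},
    {"tx":0,"ty":0,"tz":0,"ax":0,"ay":-0.1,"az":0},
    {"tx":0,"ty":0,"tz":0,"ax":0,"ay":-0.1,"az":0},
    {"tx":0,"ty":0,"tz":0,"ax":0,"ay":-0.1,"az":0},
    {"tx":0,"ty":0,"tz":0,"ax":0,"ay":-0.1,"az":0},
  ],
)

```text
clock: 50.45
eef_pos: [439.7, 187.8, 261.9]
tcp_rot: [3.139, 0.005, 1.841]
contact_force: [-0.3, -0.3, -2.3]
opening: 0.712
grasp_force: 75.9
```

step_arm(
  moves=[
    {"tx":0,"ty":0,"tz":0,"ax":0,"ay":0,"az":0.1066},
    {"tx":0,"ty":0,"tz":0,"ax":0,"ay":0,"az":0.1066},
    {"tx":0,"ty":0,"tz":0,"ax":0,"ay":0,"az":0.1066},
    {"tx":0,"ty":0,"tz":0,"ax":0,"ay":0,"az":0.1066},
    {"tx":0,"ty":0,"tz":0,"ax":0,"ay":0,"az":0.1066},
  ],
)

```text
clock: 51.08
eef_pos: [439.2, 187.8, 261.0]
tcp_rot: [3.141, 0.0, 0.999]
contact_force: [-1.2, -0.3, -0.9]
opening: 0.715
grasp_force: 75.9
```

step_arm(
  moves=[
    {"tx":0,"ty":0,"tz":0,"ax":0,"ay":0,"az":0.1066},
    {"tx":0,"ty":0,"tz":0,"ax":0,"ay":0,"az":0.1066},
    {"tx":0,"ty":0,"tz":0,"ax":0,"ay":0,"az":0.1066},
    {"tx":0,"ty":0,"tz":0,"ax":0,"ay":0,"az":0.1066},
    {"tx":0,"ty":0,"tz":0,"ax":0,"ay":0,"az":0.1066},
  ],
)

```text
clock: 51.7
eef_pos: [439.2, 187.8, 261.0]
tcp_rot: [3.141, 0.0, 0.161]
contact_force: [-0.1, -0.2, -1.1]
opening: 0.71
grasp_force: 75.9
```

step_arm(
  moves=[
    {"tx":0,"ty":0,"tz":0,"ax":0,"ay":0,"az":0.1066},
    {"tx":0,"ty":0,"tz":0,"ax":0,"ay":-0.1,"az":0},
    {"tx":0,"ty":0,"tz":0,"ax":0,"ay":-0.1,"az":0},
    {"tx":0,"ty":0,"tz":0,"ax":0,"ay":-0.1,"az":0},
    {"tx":0,"ty":0,"tz":0,"ax":0,"ay":-0.1,"az":0},
  ],
)

```text
clock: 52.32
eef_pos: [440.0, 188.0, 261.6]
tcp_rot: [3.141, 0.632, -0.0]
contact_force: [-0.3, -0.3, -1.8]
opening: 0.714
grasp_force: 76.0
```

step_arm(
  moves=[
    {"tx":0,"ty":0,"tz":0,"ax":0,"ay":-0.1,"az":0},
    {"tx":0,"ty":0,"tz":0,"ax":0,"ay":0,"az":0},
  ],
)

```text
clock: 52.58
eef_pos: [440.1, 187.7, 258.8]
tcp_rot: [3.139, 0.788, -0.003]
contact_force: [0.7, -0.3, -1.7]
opening: 0.715
grasp_force: 76.1
```

```bash
python3 - <<'E'
from meas import *
st();g=np.load('/tmp/og.npy')
for L in (150,0): go(*tgt_place((627,-21.6),(430.5,224.2),1.842,g[:3],g[3:],lift=L))
E
```

```text
52.575 F [ 0.7 -0.3 -1.7] M [ 0.02 -0.55  0.  ] rot [ 3.139e+00  7.880e-01 -3.000e-03] P [440.1 187.7 258.8] q6 1.82 0.7151281374012036
at [440.1 187.7 258.8] turn units(first) [ 0.001  0.002 -0.001] then shift units (in target axes) [ 5.853  8.371 -5.242]
at [440.1 187.7 258.8] turn units(first) [ 0.001  0.002 -0.001] then shift units (in target axes) [10.096  8.371 -0.999]
```

step_arm(
  moves=[
    {"tx":0.65,"ty":0.93,"tz":-0.58,"ax":0,"ay":0,"az":0},
    {"tx":0.65,"ty":0.93,"tz":-0.58,"ax":0,"ay":0,"az":0},
    {"tx":0.65,"ty":0.93,"tz":-0.58,"ax":0,"ay":0,"az":0},
    {"tx":0.65,"ty":0.93,"tz":-0.58,"ax":0,"ay":0,"az":0},
    {"tx":0.65,"ty":0.93,"tz":-0.58,"ax":0,"ay":0,"az":0},
  ],
)

```text
clock: 53.2
eef_pos: [549.0, 71.4, 255.8]
tcp_rot: [3.14, 0.78, -0.0]
contact_force: [-0.2, -0.0, -0.8]
opening: 0.715
grasp_force: 76.1
```

step_arm(
  moves=[
    {"tx":0.65,"ty":0.93,"tz":-0.58,"ax":0,"ay":0,"az":0},
    {"tx":0.65,"ty":0.93,"tz":-0.58,"ax":0,"ay":0,"az":0},
    {"tx":0.65,"ty":0.93,"tz":-0.58,"ax":0,"ay":0,"az":0},
    {"tx":0.65,"ty":0.93,"tz":-0.58,"ax":0,"ay":0,"az":0},
    {"tx":0,"ty":0,"tz":0,"ax":0,"ay":0,"az":0},
  ],
)

```text
clock: 53.82
eef_pos: [636.3, -22.3, 250.4]
tcp_rot: [3.139, 0.781, -0.003]
contact_force: [-0.2, 0.8, -1.6]
opening: 0.712
grasp_force: 76.2
```

```bash
cat >> meas.py <<'E'
def chk(gf,c,phi,bay,lift,name):
    st();g=np.load(gf);T=tgt_place(bay,c,phi,g[:3],g[3:],lift=lift);go(*T);P,R=pose();b=P-(T[0]-np.r_[bay,60.5+lift])
    p,d=grab('side');W=world('side',d);h=cv2.cvtColor(p,cv2.COLOR_RGB2HSV)
    m=(abs(W[...,0]-b[0])<30)&(abs(W[...,1]-b[1])<48)&(W[...,2]>b[2]-58)&(W[...,2]<b[2]+58)&(h[...,1]>60);m=big(m)
    v,u=np.nonzero(m);q=uv('side',box(b[0],b[1],0,30,62,b[2]-52.5,b[2]+52.5));print('cols',u.min(),u.max(),'rows',v.min(),v.max(),'model',q.min(0).round(1),q.max(0).round(1),'centre',b.round(1))
E
python3 - <<'E'
from meas import *
chk('/tmp/og.npy',(430.5,224.2),1.842,(627,-21.6),150,'o')
E
```

```text
53.825 F [-0.2  0.8 -1.6] M [ 0.02 -0.46 -0.01] rot [ 3.139e+00  7.810e-01 -3.000e-03] P [636.3 -22.3 250.4] q6 1.54 0.7122015737306898
at [636.3 -22.3 250.4] turn units(first) [ 0.    -0.003 -0.001] then shift units (in target axes) [ 0.064 -0.03   0.07 ]
cols 248 270 rows 138 187 model [246.6 137.2] [270.9 188.5] centre [627.1 -22.3 212.9]
```

step_arm(
  moves=[
    {"tx":0.7,"ty":-0.03,"tz":0.7,"ax":0,"ay":0,"az":0},
    {"tx":0.7,"ty":0,"tz":0.7,"ax":0,"ay":0,"az":0},
    {"tx":0.7,"ty":0,"tz":0.7,"ax":0,"ay":0,"az":0},
    {"tx":0,"ty":0,"tz":0,"ax":0,"ay":0,"az":0},
    {"tx":0.3,"ty":0,"tz":0.3,"ax":0,"ay":0,"az":0},
  ],
)

```text
clock: 54.5
eef_pos: [636.2, -20.1, 164.9]
tcp_rot: [3.141, 0.784, 0.0]
contact_force: [0.1, -1.3, -2.5]
opening: 0.715
grasp_force: 76.2
```

step_arm(
  moves=[
    {"tx":0.3,"ty":0,"tz":0.3,"ax":0,"ay":0,"az":0},
    {"tx":0.3,"ty":0,"tz":0.3,"ax":0,"ay":0,"az":0},
    {"tx":0.3,"ty":0,"tz":0.3,"ax":0,"ay":0,"az":0},
    {"tx":0,"ty":0,"tz":0,"ax":0,"ay":0,"az":0},
  ],
)

```text
clock: 55.0
eef_pos: [635.5, -20.2, 131.6]
tcp_rot: [-3.142, 0.786, 0.001]
contact_force: [0.4, -0.0, -1.5]
opening: 0.719
grasp_force: 76.3
```

step_arm(
  moves=[
    {"tx":0.3,"ty":0,"tz":0.3,"ax":0,"ay":0,"az":0},
    {"tx":0.3,"ty":0,"tz":0.3,"ax":0,"ay":0,"az":0},
    {"tx":0.2,"ty":0,"tz":0.2,"ax":0,"ay":0,"az":0},
    {"tx":0,"ty":0,"tz":0,"ax":0,"ay":0,"az":0},
  ],
)

```text
clock: 55.5
eef_pos: [635.5, -20.2, 103.6]
tcp_rot: [-3.142, 0.786, 0.0]
contact_force: [-0.2, 0.0, -1.9]
opening: 0.714
grasp_force: 76.4
```

```bash
python3 - <<'E'
from meas import *
st();g=np.load('/tmp/og.npy')
go(*tgt_place((627,-21.6),(430.5,224.2),1.842,g[:3],g[3:]))
E
```

```text
55.5 F [-0.2  0.  -1.9] M [ 0.02 -0.48 -0.  ] rot [-3.142  0.786  0.   ] P [635.5 -20.2 103.6] q6 1.55 0.7138448068292462
at [635.5 -20.2 103.6] turn units(first) [0. 0. 0.] then shift units (in target axes) [0.18  0.057 0.139]
```

step_arm(
  moves=[
    {"tx":0.13,"ty":0.05,"tz":0.13,"ax":0,"ay":0,"az":0},
    {"tx":0,"ty":0,"tz":0,"ax":0,"ay":0,"az":0},
  ],
)

```text
clock: 55.75
eef_pos: [635.6, -21.5, 99.8]
tcp_rot: [-3.142, 0.786, 0.0]
contact_force: [-0.1, -0.5, -1.4]
opening: 0.714
grasp_force: 76.1
```

step_arm(
  moves=[
    {"tx":0,"ty":0,"tz":0,"ax":0,"ay":0,"az":0},
    {"tx":0,"ty":0,"tz":0,"ax":0,"ay":0,"az":0},
    {"tx":0,"ty":0,"tz":0,"ax":0,"ay":0,"az":0},
    {"tx":0,"ty":0,"tz":0,"ax":0,"ay":0,"az":0},
  ],
  gripper=1,
)

```text
clock: 56.25
eef_pos: [635.6, -21.4, 99.9]
tcp_rot: [3.142, 0.785, 0.0]
contact_force: [0.9, -0.5, -0.5]
opening: 1.003
grasp_force: 0.0
```

step_arm(
  moves=[
    {"tx":0,"ty":0,"tz":-0.5,"ax":0,"ay":0,"az":0},
    {"tx":0,"ty":0,"tz":-1,"ax":0,"ay":0,"az":0},
    {"tx":0,"ty":0,"tz":-1,"ax":0,"ay":0,"az":0},
    {"tx":0,"ty":0,"tz":-1,"ax":0,"ay":0,"az":0},
    {"tx":-0.7,"ty":0,"tz":-0.7,"ax":0,"ay":0,"az":0},
  ],
)

```text
clock: 56.88
eef_pos: [698.2, -21.3, 186.9]
tcp_rot: [-3.142, 0.785, 0.001]
contact_force: [-0.3, 0.3, 0.2]
opening: 1.002
grasp_force: 0.0
```

step_arm(
  moves=[
    {"tx":-0.7,"ty":0,"tz":-0.7,"ax":0,"ay":0,"az":0},
    {"tx":-0.7,"ty":0,"tz":-0.7,"ax":0,"ay":0,"az":0},
    {"tx":-0.7,"ty":0,"tz":-0.7,"ax":0,"ay":0,"az":0},
    {"tx":0,"ty":0,"tz":0,"ax":0,"ay":0.1,"az":0},
    {"tx":0,"ty":0,"tz":0,"ax":0,"ay":0.1,"az":0},
  ],
)

```text
clock: 57.5
eef_pos: [698.0, -21.4, 261.6]
tcp_rot: [3.142, 0.466, 0.0]
contact_force: [0.5, 0.7, 0.0]
opening: 1.002
grasp_force: 0.0
```

step_arm(
  moves=[
    {"tx":0,"ty":0,"tz":0,"ax":0,"ay":0.1,"az":0},
    {"tx":0,"ty":0,"tz":0,"ax":0,"ay":0.1,"az":0},
    {"tx":0,"ty":0,"tz":0,"ax":0,"ay":0.1,"az":0},
    {"tx":0,"ty":0,"tz":0,"ax":0,"ay":0,"az":0},
    {"tx":0,"ty":0,"tz":0,"ax":0,"ay":0,"az":0},
  ],
)

```text
clock: 58.12
eef_pos: [697.9, -21.4, 261.7]
tcp_rot: [3.142, 0.002, 0.0]
contact_force: [0.2, 0.3, -0.7]
opening: 1.0
grasp_force: 0.0
```

```bash
python3 - <<'E'
from meas import *
D={n:dict(zip('pd',grab(n))) for n in('top','side')}
st();parcels(D,(('green',(404,-201,1.9)),));standing(D,'blue',108);standing(D,'orange',-21)
E
```

```text
58.225 F [ 0.3  0.2 -0.6] M [0.01 0.01 0.02] rot [-3.142e+00  2.000e-03  0.000e+00] P [698.5 -21.4 260.7] q6 1.54 0.9996251891367853
top green [array([ 403.151, -202.552,    1.891]), np.float64(0.931)] 30.498349361800138
side green [array([ 404.606, -198.433,    1.913]), np.float64(0.949)] 29.21542258811803
top blue top z [113.  117.7] top ctr [626.1 109.2 113.3] span [30. 52. 13.]
side blue top z [105.7 114.1] top ctr [627.  110.6 111.7] span [32. 65. 12.]
top orange top z [112.9 117.2] top ctr [624.8 -22.9 113.2] span [30. 60. 14.]
side orange top z [105.6 114.4] top ctr [625.5 -18.3 111.5] span [33. 70. 12.]
```

step_arm(
  moves=[
    {"tx":0,"ty":0,"tz":0,"ax":0,"ay":0,"az":-0.11},
    {"tx":0,"ty":0,"tz":0,"ax":0,"ay":0,"az":-0.11},
    {"tx":0,"ty":0,"tz":0,"ax":0,"ay":0,"az":-0.11},
    {"tx":0,"ty":0,"tz":0,"ax":0,"ay":0,"az":-0.11},
    {"tx":0,"ty":0,"tz":0,"ax":0,"ay":0,"az":-0.11},
  ],
)

```text
clock: 58.85
eef_pos: [698.3, -21.4, 259.9]
tcp_rot: [-3.14, 0.001, 0.87]
contact_force: [-0.1, -0.2, 1.0]
opening: 0.998
grasp_force: 0.0
```

step_arm(
  moves=[
    {"tx":0,"ty":0,"tz":0,"ax":0,"ay":0,"az":-0.11},
    {"tx":0,"ty":0,"tz":0,"ax":0,"ay":0,"az":-0.11},
    {"tx":0,"ty":0,"tz":0,"ax":0,"ay":0,"az":-0.11},
    {"tx":0,"ty":0,"tz":0,"ax":0,"ay":0,"az":-0.11},
    {"tx":0,"ty":0,"tz":0,"ax":0,"ay":0,"az":-0.11},
  ],
)

```text
clock: 59.48
eef_pos: [698.3, -21.4, 259.9]
tcp_rot: [-3.139, -0.0, 1.734]
contact_force: [0.2, 0.2, -0.7]
opening: 1.001
grasp_force: 0.0
```

step_arm(
  moves=[
    {"tx":0,"ty":0,"tz":0,"ax":0,"ay":0,"az":-0.108},
    {"tx":-0.495,"ty":-0.963,"tz":0.29,"ax":0,"ay":0,"az":0},
    {"tx":-0.495,"ty":-0.963,"tz":0.29,"ax":0,"ay":0,"az":0},
    {"tx":-0.495,"ty":-0.963,"tz":0.29,"ax":0,"ay":0,"az":0},
    {"tx":-0.495,"ty":-0.963,"tz":0.29,"ax":0,"ay":0,"az":0},
  ],
)

```text
clock: 60.1
eef_pos: [622.5, -99.9, 230.9]
tcp_rot: [-3.14, -0.001, 1.898]
contact_force: [1.1, -0.5, -0.2]
opening: 0.999
grasp_force: 0.0
```

step_arm(
  moves=[
    {"tx":-0.495,"ty":-0.963,"tz":0.29,"ax":0,"ay":0,"az":0},
    {"tx":-0.495,"ty":-0.963,"tz":0.29,"ax":0,"ay":0,"az":0},
    {"tx":-0.495,"ty":-0.963,"tz":0.29,"ax":0,"ay":0,"az":0},
    {"tx":-0.495,"ty":-0.963,"tz":0.29,"ax":0,"ay":0,"az":0},
    {"tx":-0.495,"ty":-0.963,"tz":0.29,"ax":0,"ay":0,"az":0},
  ],
)

```text
clock: 60.72
eef_pos: [528.4, -197.4, 194.8]
tcp_rot: [-3.14, -0.001, 1.898]
contact_force: [0.3, 0.3, 0.6]
opening: 0.997
grasp_force: 0.0
```

step_arm(
  moves=[
    {"tx":-0.495,"ty":-0.963,"tz":0.29,"ax":0,"ay":0,"az":0},
    {"tx":-0.495,"ty":-0.963,"tz":0.29,"ax":0,"ay":0,"az":0},
    {"tx":-0.495,"ty":-0.963,"tz":0.29,"ax":0,"ay":0,"az":0},
    {"tx":-0.495,"ty":-0.963,"tz":0.29,"ax":0,"ay":0,"az":0},
    {"tx":-0.495,"ty":-0.963,"tz":0.29,"ax":0,"ay":0,"az":0},
  ],
)

```text
clock: 61.35
eef_pos: [434.3, -294.9, 158.6]
tcp_rot: [-3.14, -0.001, 1.898]
contact_force: [0.2, -0.2, 0.4]
opening: 0.997
grasp_force: 0.0
```

step_arm(
  moves=[
    {"tx":0,"ty":0,"tz":0,"ax":0,"ay":0.1,"az":0},
    {"tx":0,"ty":0,"tz":0,"ax":0,"ay":0.1,"az":0},
    {"tx":0,"ty":0,"tz":0,"ax":0,"ay":0.1,"az":0},
    {"tx":0,"ty":0,"tz":0,"ax":0,"ay":0.1,"az":0},
    {"tx":0,"ty":0,"tz":0,"ax":0,"ay":0.1,"az":0},
  ],
)

```text
clock: 61.98
eef_pos: [435.0, -295.0, 159.0]
tcp_rot: [3.141, -0.791, 1.899]
contact_force: [-0.3, -0.2, -0.1]
opening: 0.998
grasp_force: 0.0
```

```bash
python3 - <<'E'
from meas import *
st()
for b in(80,0): go(*tgt_grasp((403.5,-202),1.898,back=b))
E
```

```text
61.975 F [-0.3 -0.2 -0.1] M [-0.32 -0.12 -0.01] rot [ 3.141 -0.791  1.899] P [ 435. -295.  159.] q6 -1.22 0.9978485893913164
at [ 435. -295.  159.] turn units(first) [ 0.    -0.004  0.   ] then shift units (in target axes) [-2.172  0.003  2.249]
at [ 435. -295.  159.] turn units(first) [ 0.    -0.004  0.   ] then shift units (in target axes) [-2.172e+00  3.000e-03  5.449e+00]
```

step_arm(
  moves=[
    {"tx":-0.725,"ty":0,"tz":0.75,"ax":0,"ay":0,"az":0},
    {"tx":-0.725,"ty":0,"tz":0.75,"ax":0,"ay":0,"az":0},
    {"tx":-0.725,"ty":0,"tz":0.75,"ax":0,"ay":0,"az":0},
    {"tx":0,"ty":0,"tz":0.75,"ax":0,"ay":0,"az":0},
    {"tx":0,"ty":0,"tz":0.75,"ax":0,"ay":0,"az":0},
  ],
)

```text
clock: 62.6
eef_pos: [424.9, -266.4, 53.8]
tcp_rot: [-3.141, -0.786, 1.898]
contact_force: [-0.4, -0.6, 0.3]
opening: 1.003
grasp_force: 0.0
```

step_arm(
  moves=[
    {"tx":0,"ty":0,"tz":0.75,"ax":0,"ay":0,"az":0},
    {"tx":0,"ty":0,"tz":0.75,"ax":0,"ay":0,"az":0},
    {"tx":0,"ty":0,"tz":0.25,"ax":0,"ay":0,"az":0},
    {"tx":0,"ty":0,"tz":0,"ax":0,"ay":0,"az":0},
    {"tx":0,"ty":0,"tz":0,"ax":0,"ay":0,"az":0},
  ],
)

```text
clock: 63.22
eef_pos: [415.6, -238.7, 23.8]
tcp_rot: [3.141, -0.784, 1.898]
contact_force: [-0.7, 0.3, 0.0]
opening: 1.003
grasp_force: 0.0
```

step_arm(
  moves=[
    {"tx":0,"ty":0,"tz":0,"ax":0,"ay":0,"az":0},
    {"tx":0,"ty":0,"tz":0,"ax":0,"ay":0,"az":0},
    {"tx":0,"ty":0,"tz":0,"ax":0,"ay":0,"az":0},
    {"tx":0,"ty":0,"tz":0,"ax":0,"ay":0,"az":0},
    {"tx":0,"ty":0,"tz":0,"ax":0,"ay":0,"az":0},
  ],
  gripper=0,
  newtons=70,
)

```text
clock: 63.85
eef_pos: [415.6, -238.7, 24.1]
tcp_rot: [3.141, -0.785, 1.898]
contact_force: [0.2, -2.9, 5.9]
opening: 0.716
grasp_force: 76.3
```

```bash
python3 - <<'E'
from meas import *
st();np.save('/tmp/gg.npy',np.r_[r.sense()['eef_pos'],r.sense()['tcp_rot']])
E
```

```text
63.85 F [ 0.2 -2.9  5.9] M [-0.05 -0.02 -0.02] rot [ 3.141 -0.785  1.898] P [ 415.6 -238.7   24.1] q6 -1.28 0.7155111932796494
```

step_arm(
  moves=[
    {"tx":0.4,"ty":0,"tz":-0.4,"ax":0,"ay":0,"az":0},
    {"tx":0.7,"ty":0,"tz":-0.7,"ax":0,"ay":0,"az":0},
    {"tx":0.7,"ty":0,"tz":-0.7,"ax":0,"ay":0,"az":0},
    {"tx":0.7,"ty":0,"tz":-0.7,"ax":0,"ay":0,"az":0},
    {"tx":0.7,"ty":0,"tz":-0.7,"ax":0,"ay":0,"az":0},
  ],
)

```text
clock: 64.47
eef_pos: [415.2, -238.1, 138.5]
tcp_rot: [3.141, -0.785, 1.898]
contact_force: [-0.8, 0.1, -1.2]
opening: 0.713
grasp_force: 75.8
```

step_arm(
  moves=[
    {"tx":0.7,"ty":0,"tz":-0.7,"ax":0,"ay":0,"az":0},
    {"tx":0.7,"ty":0,"tz":-0.7,"ax":0,"ay":0,"az":0},
    {"tx":0.7,"ty":0,"tz":-0.7,"ax":0,"ay":0,"az":0},
    {"tx":0.7,"ty":0,"tz":-0.7,"ax":0,"ay":0,"az":0},
    {"tx":0.7,"ty":0,"tz":-0.7,"ax":0,"ay":0,"az":0},
  ],
)

```text
clock: 65.1
eef_pos: [414.9, -238.0, 262.3]
tcp_rot: [3.141, -0.785, 1.898]
contact_force: [0.6, 0.7, -1.4]
opening: 0.713
grasp_force: 75.8
```

step_arm(
  moves=[
    {"tx":0,"ty":0,"tz":0,"ax":0,"ay":-0.1,"az":0},
    {"tx":0,"ty":0,"tz":0,"ax":0,"ay":-0.1,"az":0},
    {"tx":0,"ty":0,"tz":0,"ax":0,"ay":-0.1,"az":0},
    {"tx":0,"ty":0,"tz":0,"ax":0,"ay":-0.1,"az":0},
    {"tx":0,"ty":0,"tz":0,"ax":0,"ay":-0.1,"az":0},
  ],
)

```text
clock: 65.72
eef_pos: [414.9, -238.0, 261.9]
tcp_rot: [3.14, 0.006, 1.898]
contact_force: [0.1, 0.3, -2.4]
opening: 0.717
grasp_force: 75.8
```

step_arm(
  moves=[
    {"tx":0,"ty":0,"tz":0,"ax":0,"ay":0,"az":0.11},
    {"tx":0,"ty":0,"tz":0,"ax":0,"ay":0,"az":0.11},
    {"tx":0,"ty":0,"tz":0,"ax":0,"ay":0,"az":0.11},
    {"tx":0,"ty":0,"tz":0,"ax":0,"ay":0,"az":0.11},
    {"tx":0,"ty":0,"tz":0,"ax":0,"ay":0,"az":0.11},
  ],
)

```text
clock: 66.35
eef_pos: [414.6, -237.7, 261.2]
tcp_rot: [-3.141, -0.0, 1.028]
contact_force: [-0.3, -0.1, -1.5]
opening: 0.715
grasp_force: 75.9
```

step_arm(
  moves=[
    {"tx":0,"ty":0,"tz":0,"ax":0,"ay":0,"az":0.11},
    {"tx":0,"ty":0,"tz":0,"ax":0,"ay":0,"az":0.11},
    {"tx":0,"ty":0,"tz":0,"ax":0,"ay":0,"az":0.11},
    {"tx":0,"ty":0,"tz":0,"ax":0,"ay":0,"az":0.11},
    {"tx":0,"ty":0,"tz":0,"ax":0,"ay":0,"az":0.11},
  ],
)

```text
clock: 66.97
eef_pos: [414.5, -237.7, 261.1]
tcp_rot: [-3.141, 0.0, 0.164]
contact_force: [0.1, -0.6, -1.7]
opening: 0.716
grasp_force: 75.9
```

step_arm(
  moves=[
    {"tx":0,"ty":0,"tz":0,"ax":0,"ay":0,"az":0.108},
    {"tx":0,"ty":0,"tz":0,"ax":0,"ay":-0.1,"az":0},
    {"tx":0,"ty":0,"tz":0,"ax":0,"ay":-0.1,"az":0},
    {"tx":0,"ty":0,"tz":0,"ax":0,"ay":-0.1,"az":0},
    {"tx":0,"ty":0,"tz":0,"ax":0,"ay":-0.1,"az":0},
  ],
)

```text
clock: 67.6
eef_pos: [415.3, -237.9, 261.9]
tcp_rot: [3.14, 0.632, -0.001]
contact_force: [-0.2, -0.3, -2.2]
opening: 0.711
grasp_force: 76.0
```

step_arm(
  moves=[
    {"tx":0,"ty":0,"tz":0,"ax":0,"ay":-0.1,"az":0},
    {"tx":0,"ty":0,"tz":0,"ax":0,"ay":0,"az":0},
    {"tx":0,"ty":0,"tz":0,"ax":0,"ay":0,"az":0},
  ],
)

```text
clock: 67.97
eef_pos: [415.0, -238.0, 260.9]
tcp_rot: [3.141, 0.782, 0.0]
contact_force: [-0.1, -0.2, -1.4]
opening: 0.712
grasp_force: 76.1
```

```bash
python3 - <<'E'
from meas import *
st();g=np.load('/tmp/gg.npy')
for L in (150,): go(*tgt_place((627,-151.3),(403.5,-202),1.898,g[:3],g[3:],lift=L))
E
```

```text
67.975 F [-0.1 -0.2 -1.4] M [-0.02 -0.52  0.02] rot [3.141 0.782 0.   ] P [ 415.  -238.   260.9] q6 1.26 0.7115415900036501
at [ 415.  -238.   260.9] turn units(first) [ 0.    -0.002  0.   ] then shift units (in target axes) [ 6.585 -3.469 -5.918]
```

step_arm(
  moves=[
    {"tx":0.823,"ty":-0.434,"tz":-0.74,"ax":0,"ay":0,"az":0},
    {"tx":0.823,"ty":-0.434,"tz":-0.74,"ax":0,"ay":0,"az":0},
    {"tx":0.823,"ty":-0.434,"tz":-0.74,"ax":0,"ay":0,"az":0},
    {"tx":0.823,"ty":-0.434,"tz":-0.74,"ax":0,"ay":0,"az":0},
    {"tx":0.823,"ty":-0.434,"tz":-0.74,"ax":0,"ay":0,"az":0},
  ],
)

```text
clock: 68.6
eef_pos: [553.8, -183.8, 255.0]
tcp_rot: [3.141, 0.781, -0.001]
contact_force: [0.7, -0.1, -1.7]
opening: 0.718
grasp_force: 76.1
```

step_arm(
  moves=[
    {"tx":0.823,"ty":-0.434,"tz":-0.74,"ax":0,"ay":0,"az":0},
    {"tx":0.823,"ty":-0.434,"tz":-0.74,"ax":0,"ay":0,"az":0},
    {"tx":0.823,"ty":-0.434,"tz":-0.74,"ax":0,"ay":0,"az":0},
    {"tx":0,"ty":0,"tz":0,"ax":0,"ay":0,"az":0},
    {"tx":0,"ty":0,"tz":0,"ax":0,"ay":0,"az":0},
  ],
)

```text
clock: 69.22
eef_pos: [635.5, -151.8, 249.9]
tcp_rot: [3.141, 0.784, -0.0]
contact_force: [0.1, 0.2, 0.1]
opening: 0.716
grasp_force: 76.1
```

```bash
python3 - <<'E'
from meas import *
chk('/tmp/gg.npy',(403.5,-202),1.898,(627,-151.3),150,'g')
E
```

```text
69.225 F [0.1 0.2 0.1] M [-0.05 -0.48 -0.03] rot [ 3.141  0.784 -0.   ] P [ 635.5 -151.8  249.9] q6 1.38 0.7156587053788401
at [ 635.5 -151.8  249.9] turn units(first) [ 0.    -0.001 -0.   ] then shift units (in target axes) [ 0.039 -0.019  0.007]
cols 274 293 rows 116 163 model [272.7 115.7] [294.1 163.7] centre [ 626.4 -151.8  211.3]
```

step_arm(
  moves=[
    {"tx":0.7,"ty":-0.02,"tz":0.68,"ax":0,"ay":0,"az":0},
    {"tx":0.7,"ty":0,"tz":0.7,"ax":0,"ay":0,"az":0},
    {"tx":0.7,"ty":0,"tz":0.7,"ax":0,"ay":0,"az":0},
    {"tx":0,"ty":0,"tz":0,"ax":0,"ay":0,"az":0},
    {"tx":0.3,"ty":0,"tz":0.3,"ax":0,"ay":0,"az":0},
  ],
)

```text
clock: 69.9
eef_pos: [637.1, -150.8, 164.5]
tcp_rot: [3.141, 0.784, 0.0]
contact_force: [0.2, -1.5, -0.1]
opening: 0.714
grasp_force: 76.1
```

step_arm(
  moves=[
    {"tx":0.3,"ty":0,"tz":0.3,"ax":0,"ay":0,"az":0},
    {"tx":0.3,"ty":0,"tz":0.3,"ax":0,"ay":0,"az":0},
    {"tx":0.3,"ty":0,"tz":0.3,"ax":0,"ay":0,"az":0},
    {"tx":0,"ty":0,"tz":0,"ax":0,"ay":0,"az":0},
  ],
)

```text
clock: 70.4
eef_pos: [636.0, -150.6, 131.3]
tcp_rot: [-3.141, 0.787, 0.001]
contact_force: [0.7, -0.9, -1.1]
opening: 0.713
grasp_force: 76.1
```

step_arm(
  moves=[
    {"tx":0.3,"ty":0,"tz":0.3,"ax":0,"ay":0,"az":0},
    {"tx":0.3,"ty":0,"tz":0.3,"ax":0,"ay":0,"az":0},
    {"tx":0.2,"ty":0,"tz":0.2,"ax":0,"ay":0,"az":0},
    {"tx":0,"ty":0,"tz":0,"ax":0,"ay":0,"az":0},
  ],
)

```text
clock: 70.9
eef_pos: [636.1, -150.7, 103.2]
tcp_rot: [-3.141, 0.787, 0.001]
contact_force: [-0.4, -0.6, -1.6]
opening: 0.713
grasp_force: 76.1
```

```bash
python3 - <<'E'
from meas import *
st();g=np.load('/tmp/gg.npy')
go(*tgt_place((627,-151.3),(403.5,-202),1.898,g[:3],g[3:]))
E
```

```text
70.9 F [-0.4 -0.6 -1.6] M [-0.03 -0.44 -0.01] rot [-3.141e+00  7.870e-01  1.000e-03] P [ 636.1 -150.7  103.2] q6 1.41 0.713371662969183
at [ 636.1 -150.7  103.2] turn units(first) [0.    0.001 0.   ] then shift units (in target axes) [0.114 0.026 0.116]
```

step_arm(
  moves=[
    {"tx":0.1,"ty":0.02,"tz":0.1,"ax":0,"ay":0,"az":0},
    {"tx":0,"ty":0,"tz":0,"ax":0,"ay":0,"az":0},
  ],
)

```text
clock: 71.15
eef_pos: [636.8, -151.2, 101.4]
tcp_rot: [3.142, 0.785, 0.0]
contact_force: [0.6, 0.1, 3.6]
opening: 0.716
grasp_force: 76.3
```

step_arm(
  moves=[
    {"tx":0,"ty":0,"tz":0,"ax":0,"ay":0,"az":0},
    {"tx":0,"ty":0,"tz":0,"ax":0,"ay":0,"az":0},
    {"tx":0,"ty":0,"tz":0,"ax":0,"ay":0,"az":0},
    {"tx":0,"ty":0,"tz":0,"ax":0,"ay":0,"az":0},
  ],
  gripper=1,
)

```text
clock: 71.65
eef_pos: [636.5, -151.2, 100.5]
tcp_rot: [3.142, 0.785, 0.0]
contact_force: [-0.1, 0.9, -0.9]
opening: 1.002
grasp_force: 0.0
```

step_arm(
  moves=[
    {"tx":0,"ty":0,"tz":-0.5,"ax":0,"ay":0,"az":0},
    {"tx":0,"ty":0,"tz":-1,"ax":0,"ay":0,"az":0},
    {"tx":0,"ty":0,"tz":-1,"ax":0,"ay":0,"az":0},
    {"tx":0,"ty":0,"tz":-1,"ax":0,"ay":0,"az":0},
    {"tx":-0.7,"ty":0,"tz":-0.7,"ax":0,"ay":0,"az":0},
  ],
)

```text
clock: 72.28
eef_pos: [699.1, -150.9, 187.5]
tcp_rot: [-3.141, 0.786, 0.001]
contact_force: [-0.3, 0.1, -1.0]
opening: 1.004
grasp_force: 0.0
```

step_arm(
  moves=[
    {"tx":-0.7,"ty":0,"tz":-0.7,"ax":0,"ay":0,"az":0},
    {"tx":-0.7,"ty":0,"tz":-0.7,"ax":0,"ay":0,"az":0},
    {"tx":-0.7,"ty":0,"tz":-0.7,"ax":0,"ay":0,"az":0},
    {"tx":0,"ty":0,"tz":0,"ax":0,"ay":0.1,"az":0},
    {"tx":0,"ty":0,"tz":0,"ax":0,"ay":0.1,"az":0},
  ],
)

```text
clock: 72.9
eef_pos: [698.8, -151.2, 262.3]
tcp_rot: [3.141, 0.466, 0.0]
contact_force: [0.4, 0.1, -0.7]
opening: 1.004
grasp_force: 0.0
```

step_arm(
  moves=[
    {"tx":0,"ty":0,"tz":0,"ax":0,"ay":0.1,"az":0},
    {"tx":0,"ty":0,"tz":0,"ax":0,"ay":0.1,"az":0},
    {"tx":0,"ty":0,"tz":0,"ax":0,"ay":0.1,"az":0},
    {"tx":0,"ty":0,"tz":0,"ax":0,"ay":0,"az":-0.1},
    {"tx":0,"ty":0,"tz":0,"ax":0,"ay":0,"az":-0.1},
  ],
)

```text
clock: 73.53
eef_pos: [697.6, -151.3, 263.2]
tcp_rot: [3.141, -0.001, 0.32]
contact_force: [0.7, 0.1, -0.6]
opening: 1.001
grasp_force: 0.0
```

step_arm(
  moves=[
    {"tx":0,"ty":0,"tz":0,"ax":0,"ay":0,"az":-0.1},
    {"tx":0,"ty":0,"tz":0,"ax":0,"ay":0,"az":-0.1},
    {"tx":0,"ty":0,"tz":0,"ax":0,"ay":0,"az":-0.1},
    {"tx":0,"ty":0,"tz":0,"ax":0,"ay":0,"az":-0.1},
    {"tx":0,"ty":0,"tz":0,"ax":0,"ay":0,"az":-0.1},
  ],
)

```text
clock: 74.15
eef_pos: [698.1, -151.2, 262.5]
tcp_rot: [3.141, 0.0, 1.105]
contact_force: [-0.0, -0.6, 0.5]
opening: 1.001
grasp_force: 0.0
```

step_arm(
  moves=[
    {"tx":0,"ty":0,"tz":0,"ax":0,"ay":0,"az":-0.1},
    {"tx":0,"ty":0,"tz":0,"ax":0,"ay":0,"az":-0.1},
    {"tx":0,"ty":0,"tz":0,"ax":0,"ay":0,"az":-0.1},
    {"tx":-0.95,"ty":-0.54,"tz":0,"ax":0,"ay":0,"az":0},
    {"tx":-0.95,"ty":-0.54,"tz":0,"ax":0,"ay":0,"az":0},
  ],
)

```text
clock: 74.78
eef_pos: [670.4, -199.9, 262.1]
tcp_rot: [-3.141, 0.0, 1.57]
contact_force: [0.3, -0.1, -0.3]
opening: 1.003
grasp_force: 0.0
```

step_arm(
  moves=[
    {"tx":-0.95,"ty":-0.54,"tz":0,"ax":0,"ay":0,"az":0},
    {"tx":-0.95,"ty":-0.54,"tz":0,"ax":0,"ay":0,"az":0},
    {"tx":-0.95,"ty":-0.54,"tz":0,"ax":0,"ay":0,"az":0},
    {"tx":-0.95,"ty":-0.54,"tz":0,"ax":0,"ay":0,"az":0},
    {"tx":-0.95,"ty":-0.54,"tz":0,"ax":0,"ay":0,"az":0},
  ],
)

```text
clock: 75.4
eef_pos: [602.4, -319.2, 262.1]
tcp_rot: [-3.141, 0.0, 1.568]
contact_force: [-0.1, -0.3, 0.9]
opening: 1.001
grasp_force: 0.0
```

step_arm(
  moves=[
    {"tx":-0.95,"ty":-0.54,"tz":0,"ax":0,"ay":0,"az":0},
    {"tx":0,"ty":0,"tz":0,"ax":0,"ay":0,"az":0},
    {"tx":0,"ty":0,"tz":0,"ax":0,"ay":0,"az":0},
  ],
)

```text
clock: 75.78
eef_pos: [590.1, -341.3, 261.8]
tcp_rot: [3.141, -0.0, 1.569]
contact_force: [-0.6, 0.7, -0.1]
opening: 0.999
grasp_force: 0.0
```

```bash
python3 - <<'E'
from meas import *
D={n:dict(zip('pd',grab(n,n+'8'))) for n in('top','side')}
st();standing(D,'blue',108);standing(D,'orange',-21);standing(D,'green',-151)
arms('top');arms()
p,d=D['side']['p'],D['side']['d'];h=cv2.cvtColor(p,cv2.COLOR_RGB2HSV).astype(int);W=world('side',d)
red=big(((h[...,0]<8)|(h[...,0]>174))&(h[...,1]>150)&(abs(W[...,0]-590)<60)&(abs(W[...,1]+336)<60))
print('key',fit('side',red,lambda x,y:box(x,y,0,26,26,67,128),(589,-338),(5,5)))
E
```

```text
75.875 F [-0.7  0.4  0.1] M [ 0.02 -0.01 -0.  ] rot [ 3.141 -0.     1.571] P [ 590.6 -340.7  261.6] q6 -0.53 1.0001733474274144
top blue top z [112.7 116.9] top ctr [626.  105.  113.2] span [30. 60. 13.]
side blue top z [106.6 114.1] top ctr [626.9 110.7 111.7] span [35. 65. 13.]
top orange top z [112.6 117.4] top ctr [625.  -23.  113.2] span [30. 60. 13.]
side orange top z [105.  114.1] top ctr [625.7 -17.7 111.5] span [32. 67. 11.]
top green top z [112.7 116.8] top ctr [ 625.8 -153.1  113.2] span [31. 60. 13.]
side green top z [104.9 114.2] top ctr [ 626.3 -148.2  111.6] span [34. 69. 13.]
top blue 40 [574.2 166.5 125. ] deg 90.8 r 58.6
top orange 91 [597.9  11.2 125. ] deg 55.0 r 40.0
top green 33 [576.5 -93.2 125. ] deg 88.7 r 58.1
side blue 36 [577.3 166.5 125. ] deg 86.5 r 53.7
side orange 40 [578.   36.1 125. ] deg 85.6 r 52.9
side green 17 [577.1 -93.  125. ] deg 86.9 r 53.4
key (array([ 589.9375, -333.3125]), np.float64(0.6880921895006402))
```

View pics/side8.png

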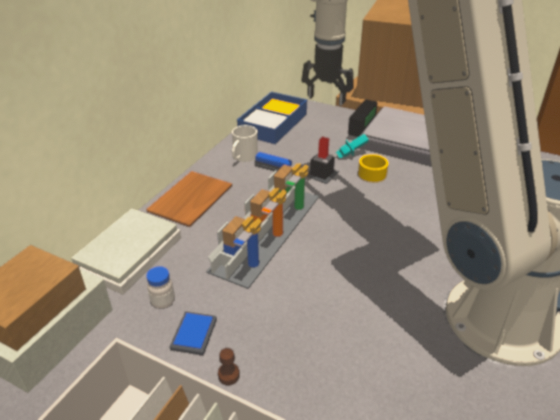

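step_arm(
  moves=[
    {"tx":-0.04,"ty":0,"tz":0.9,"ax":0,"ay":0,"az":0},
    {"tx":0,"ty":0,"tz":0.9,"ax":0,"ay":0,"az":0},
    {"tx":0,"ty":0,"tz":0.9,"ax":0,"ay":0,"az":0},
    {"tx":0,"ty":0,"tz":0.9,"ax":0,"ay":0,"az":0},
    {"tx":0,"ty":0,"tz":0.9,"ax":0,"ay":0,"az":0},
  ],
)

```text
clock: 76.6
eef_pos: [590.8, -341.6, 148.1]
tcp_rot: [-3.142, -0.0, 1.572]
contact_force: [0.1, -0.2, -0.4]
opening: 0.993
grasp_force: 0.0
```

step_arm(
  moves=[
    {"tx":0,"ty":0,"tz":0.9,"ax":0,"ay":0,"az":0},
    {"tx":0,"ty":0,"tz":0.9,"ax":0,"ay":0,"az":0},
    {"tx":0,"ty":0,"tz":0.18,"ax":0,"ay":0,"az":0},
    {"tx":0,"ty":0,"tz":0,"ax":0,"ay":0,"az":0},
    {"tx":0,"ty":0,"tz":0,"ax":0,"ay":0,"az":0},
  ],
)

```text
clock: 77.22
eef_pos: [591.2, -342.4, 100.5]
tcp_rot: [3.14, 0.001, 1.571]
contact_force: [0.6, 0.4, 0.2]
opening: 0.998
grasp_force: 0.0
```

step_arm(
  moves=[
    {"tx":0,"ty":0,"tz":0,"ax":0,"ay":0,"az":0},
    {"tx":0,"ty":0,"tz":0,"ax":0,"ay":0,"az":0},
    {"tx":0,"ty":0,"tz":0,"ax":0,"ay":0,"az":0},
    {"tx":0,"ty":0,"tz":0,"ax":0,"ay":0,"az":0},
    {"tx":0,"ty":0,"tz":0,"ax":0,"ay":0,"az":0},
  ],
  gripper=0,
  newtons=80,
)

```text
clock: 77.85
eef_pos: [590.8, -342.4, 99.7]
tcp_rot: [3.141, 0.0, 1.571]
contact_force: [0.9, -0.1, 3.1]
opening: 0.296
grasp_force: 78.9
```

step_arm(
  moves=[
    {"tx":0,"ty":0,"tz":0,"ax":0,"ay":0,"az":0},
    {"tx":0,"ty":0,"tz":0,"ax":0,"ay":0,"az":0},
    {"tx":0,"ty":0,"tz":-0.5,"ax":0,"ay":0,"az":0},
    {"tx":0,"ty":0,"tz":-0.9,"ax":0,"ay":0,"az":0},
    {"tx":0,"ty":0,"tz":-0.9,"ax":0,"ay":0,"az":0},
  ],
)

```text
clock: 78.47
eef_pos: [589.6, -341.8, 156.8]
tcp_rot: [-3.139, -0.001, 1.571]
contact_force: [0.7, -0.2, -2.2]
opening: 0.293
grasp_force: 79.9
```

step_arm(
  moves=[
    {"tx":0,"ty":0,"tz":-0.9,"ax":0,"ay":0,"az":0},
    {"tx":0,"ty":0,"tz":-0.9,"ax":0,"ay":0,"az":0},
    {"tx":0,"ty":0,"tz":-0.9,"ax":0,"ay":0,"az":0},
    {"tx":0,"ty":0,"tz":-0.9,"ax":0,"ay":0,"az":0},
    {"tx":0,"ty":0,"tz":0,"ax":0,"ay":0,"az":0},
  ],
)

```text
clock: 79.1
eef_pos: [590.7, -342.5, 248.3]
tcp_rot: [3.14, 0.001, 1.571]
contact_force: [-0.6, 0.4, -1.6]
opening: 0.293
grasp_force: 79.9
```

```bash
python3 - <<'E'
from meas import *
st();keyfit();arms()
E
```

```text
79.1 F [-0.6  0.4 -1.6] M [ 0.04 -0.04  0.01] rot [3.140e+00 1.000e-03 1.571e+00] P [ 590.7 -342.5  248.3] q6 -0.53 0.29306430383411003
seg 2 14 23 mean-TCP [ -3.7   0.5 -76.6] principal deg 7.0 blade cmd 0.0
  cols 320 329 model 319.6 329.3
seg 20 42 72 mean-TCP [ -3.7  10.9 -54.2] principal deg -150.0 blade cmd 0.0
  cols 319 331 model 317.7 331.8
side blue 35 [577.4 166.7 125. ] deg 86.4 r 53.9
side orange 43 [580.3  33.7 125. ] deg 82.9 r 50.7
side green 17 [577.1 -93.  125. ] deg 86.9 r 53.4
```

step_arm(
  moves=[
    {"tx":0.956,"ty":-0.079,"tz":0,"ax":0,"ay":0,"az":0},
    {"tx":0.956,"ty":-0.079,"tz":0,"ax":0,"ay":0,"az":0},
    {"tx":0.956,"ty":-0.079,"tz":0,"ax":0,"ay":0,"az":0},
    {"tx":0.956,"ty":-0.079,"tz":0,"ax":0,"ay":0,"az":0},
    {"tx":0.956,"ty":-0.079,"tz":0,"ax":0,"ay":0,"az":0},
  ],
)

```text
clock: 79.82
eef_pos: [580.4, -220.8, 247.0]
tcp_rot: [3.141, 0.0, 1.572]
contact_force: [-0.1, 0.4, -2.2]
opening: 0.295
grasp_force: 79.9
```

step_arm(
  moves=[
    {"tx":0.956,"ty":-0.079,"tz":0,"ax":0,"ay":0,"az":0},
    {"tx":0.956,"ty":-0.079,"tz":0,"ax":0,"ay":0,"az":0},
    {"tx":0.956,"ty":-0.079,"tz":0,"ax":0,"ay":0,"az":0},
    {"tx":0,"ty":0,"tz":0,"ax":0,"ay":0,"az":-0.1},
    {"tx":0,"ty":0,"tz":0,"ax":0,"ay":0,"az":-0.1},
  ],
)

```text
clock: 80.45
eef_pos: [574.6, -149.8, 246.9]
tcp_rot: [3.142, 0.0, 1.891]
contact_force: [0.7, 0.3, -0.7]
opening: 0.294
grasp_force: 79.9
```

step_arm(
  moves=[
    {"tx":0,"ty":0,"tz":0,"ax":0,"ay":0,"az":-0.1},
    {"tx":0,"ty":0,"tz":0,"ax":0,"ay":0,"az":-0.1},
    {"tx":0,"ty":0,"tz":0,"ax":0,"ay":0,"az":-0.1},
    {"tx":0,"ty":0,"tz":0,"ax":0,"ay":0,"az":-0.1},
    {"tx":0,"ty":0,"tz":0,"ax":0,"ay":0,"az":-0.1},
  ],
)

```text
clock: 81.08
eef_pos: [574.6, -150.2, 246.8]
tcp_rot: [3.142, -0.0, 2.676]
contact_force: [0.2, 0.4, -2.0]
opening: 0.296
grasp_force: 80.0
```

step_arm(
  moves=[
    {"tx":0,"ty":0,"tz":0,"ax":0,"ay":0,"az":-0.1},
    {"tx":0,"ty":0,"tz":0,"ax":0,"ay":0,"az":-0.1},
    {"tx":0,"ty":0,"tz":0,"ax":0,"ay":0,"az":-0.1},
    {"tx":0,"ty":0,"tz":0,"ax":0,"ay":0,"az":0},
    {"tx":0,"ty":0,"tz":0,"ax":0,"ay":0,"az":0},
  ],
)

```text
clock: 81.7
eef_pos: [574.6, -150.6, 246.9]
tcp_rot: [3.142, -0.0, 3.139]
contact_force: [-0.5, 0.2, -1.5]
opening: 0.296
grasp_force: 79.9
```

step_arm(
  moves=[
    {"tx":-0.01,"ty":-0.02,"tz":0.6,"ax":0,"ay":0,"az":0},
    {"tx":0,"ty":0,"tz":0.3,"ax":0,"ay":0,"az":0},
    {"tx":0,"ty":0,"tz":0.1,"ax":0,"ay":0,"az":0},
    {"tx":0,"ty":0,"tz":0.1,"ax":0,"ay":0,"az":0},
    {"tx":0,"ty":0,"tz":0,"ax":0,"ay":0,"az":0},
  ],
)

```text
clock: 82.32
eef_pos: [574.8, -151.5, 220.3]
tcp_rot: [3.142, 0.0, -3.142]
contact_force: [-2.8, 0.6, 5.9]
opening: 0.294
grasp_force: 81.4
```

step_arm(
  moves=[
    {"tx":0,"ty":0,"tz":0.1,"ax":0,"ay":0,"az":0},
    {"tx":0,"ty":0,"tz":0.13,"ax":0,"ay":0,"az":0},
    {"tx":0,"ty":0,"tz":0,"ax":0,"ay":0,"az":0},
  ],
)

```text
clock: 82.7
eef_pos: [575.2, -151.6, 213.5]
tcp_rot: [-3.141, 0.001, -3.141]
contact_force: [2.7, -1.3, -2.5]
opening: 0.294
grasp_force: 80.1
```

step_arm(
  moves=[
    {"tx":0,"ty":0,"tz":0,"ax":0,"ay":0,"az":0.1},
    {"tx":0,"ty":0,"tz":0,"ax":0,"ay":0,"az":0.1},
    {"tx":0,"ty":0,"tz":0,"ax":0,"ay":0,"az":0.1},
    {"tx":0,"ty":0,"tz":0,"ax":0,"ay":0,"az":0.1},
    {"tx":0,"ty":0,"tz":0,"ax":0,"ay":0,"az":0.1},
  ],
)

```text
clock: 83.32
eef_pos: [576.4, -152.1, 213.9]
tcp_rot: [3.14, 0.003, 2.352]
contact_force: [5.5, -1.4, -3.6]
opening: 0.295
grasp_force: 79.7
```

step_arm(
  moves=[
    {"tx":0,"ty":0,"tz":0,"ax":0,"ay":0,"az":0.1},
    {"tx":0,"ty":0,"tz":0,"ax":0,"ay":0,"az":0.1},
    {"tx":0,"ty":0,"tz":0,"ax":0,"ay":0,"az":0.1},
    {"tx":0,"ty":0,"tz":0,"ax":0,"ay":0,"az":0.1},
    {"tx":0,"ty":0,"tz":0,"ax":0,"ay":0,"az":0.1},
  ],
)

```text
clock: 83.95
eef_pos: [575.6, -151.5, 213.8]
tcp_rot: [3.14, -0.0, 1.566]
contact_force: [3.0, 1.2, -1.8]
opening: 0.294
grasp_force: 79.9
```

step_arm(
  moves=[
    {"tx":0,"ty":0,"tz":0,"ax":0,"ay":0,"az":0.08},
    {"tx":0,"ty":0,"tz":0,"ax":0,"ay":0,"az":0.05},
    {"tx":0,"ty":0,"tz":0,"ax":0,"ay":0,"az":0.03},
    {"tx":0,"ty":0,"tz":0,"ax":0,"ay":0,"az":0},
  ],
)

```text
clock: 84.45
eef_pos: [575.5, -151.3, 213.8]
tcp_rot: [3.14, -0.001, 1.321]
contact_force: [4.0, 1.6, -0.1]
opening: 0.293
grasp_force: 80.1
```

```bash
python3 - <<'E'
from meas import *
st();arms();arms('top')
E
```

```text
84.45 F [ 4.   1.6 -0.1] M [ 0.47 -0.85  0.34] rot [ 3.140e+00 -1.000e-03  1.321e+00] P [ 575.5 -151.3  213.8] q6 -0.01 0.29317300734731505
side blue 35 [577.4 166.7 125. ] deg 86.4 r 53.9
side orange 41 [579.3  35.  125. ] deg 84.1 r 51.8
side green 7 [ 636.3 -151.6  125. ] deg -4.9 r 62.3
top blue 38 [574.3 166.7 125. ] deg 90.6 r 58.8
top orange 106 [601.7   5.  125. ] deg 44.9 r 37.7
top green -
```

step_arm(
  moves=[
    {"tx":0,"ty":0,"tz":0,"ax":0,"ay":0,"az":0.03},
    {"tx":0,"ty":0,"tz":0,"ax":0,"ay":0,"az":0.03},
    {"tx":0,"ty":0,"tz":0,"ax":0,"ay":0,"az":0},
  ],
)

```text
clock: 84.92
eef_pos: [575.2, -151.4, 213.8]
tcp_rot: [3.141, -0.0, 1.228]
contact_force: [4.7, 2.0, -0.1]
opening: 0.292
grasp_force: 80.3
```

```bash
python3 - <<'E'
from meas import *
st();arms()
E
```

```text
84.925 F [ 4.7  2.  -0.1] M [ 0.44 -0.95  1.02] rot [ 3.141 -0.     1.228] P [ 575.2 -151.4  213.8] q6 0.08 0.29158490592998165
side blue 35 [577.4 166.7 125. ] deg 86.4 r 53.9
side orange 40 [576.9  37.2 125. ] deg 86.9 r 53.9
side green 8 [ 636.5 -152.5  125. ] deg -5.7 r 62.6
```

step_arm(
  moves=[
    {"tx":0,"ty":0,"tz":0,"ax":0,"ay":0,"az":-0.1},
    {"tx":0,"ty":0,"tz":-0.7,"ax":0,"ay":0,"az":0},
    {"tx":0,"ty":0,"tz":-0.7,"ax":0,"ay":0,"az":0},
    {"tx":0,"ty":0,"tz":0,"ax":0,"ay":0,"az":-0.112},
    {"tx":0,"ty":0,"tz":0,"ax":0,"ay":0,"az":-0.112},
  ],
)

```text
clock: 85.6
eef_pos: [575.1, -151.8, 250.5]
tcp_rot: [3.14, 0.001, 1.738]
contact_force: [-0.0, 0.8, -1.7]
opening: 0.294
grasp_force: 79.9
```

step_arm(
  moves=[
    {"tx":0,"ty":0,"tz":0,"ax":0,"ay":0,"az":-0.112},
    {"tx":0,"ty":0,"tz":0,"ax":0,"ay":0,"az":-0.112},
    {"tx":0,"ty":0,"tz":0,"ax":0,"ay":0,"az":-0.112},
    {"tx":0,"ty":0,"tz":0,"ax":0,"ay":0,"az":-0.112},
    {"tx":0,"ty":0,"tz":0,"ax":0,"ay":0,"az":-0.112},
  ],
)

```text
clock: 86.22
eef_pos: [575.0, -151.8, 250.1]
tcp_rot: [3.142, 0.001, 2.617]
contact_force: [-0.9, 0.2, -2.8]
opening: 0.292
grasp_force: 79.9
```

step_arm(
  moves=[
    {"tx":0,"ty":0,"tz":0,"ax":0,"ay":0,"az":-0.112},
    {"tx":0,"ty":0,"tz":0,"ax":0,"ay":0,"az":-0.112},
    {"tx":0,"ty":0,"tz":0,"ax":0,"ay":0,"az":-0.112},
    {"tx":0,"ty":0.864,"tz":0,"ax":0,"ay":0,"az":0},
    {"tx":0,"ty":0.864,"tz":0,"ax":0,"ay":0,"az":0},
  ],
)

```text
clock: 86.85
eef_pos: [574.8, -107.0, 249.4]
tcp_rot: [3.141, 0.001, 3.137]
contact_force: [0.8, -0.1, -2.3]
opening: 0.289
grasp_force: 79.9
```

step_arm(
  moves=[
    {"tx":0,"ty":0.864,"tz":0,"ax":0,"ay":0,"az":0},
    {"tx":0,"ty":0.864,"tz":0,"ax":0,"ay":0,"az":0},
    {"tx":0,"ty":0.864,"tz":0,"ax":0,"ay":0,"az":0},
    {"tx":0,"ty":0.864,"tz":0,"ax":0,"ay":0,"az":0},
    {"tx":0,"ty":0,"tz":0,"ax":0,"ay":0,"az":0},
  ],
)

```text
clock: 87.48
eef_pos: [574.8, -20.1, 248.6]
tcp_rot: [3.141, -0.0, -3.139]
contact_force: [1.0, -0.9, -1.6]
opening: 0.292
grasp_force: 79.9
```

```bash
python3 - <<'E'
from meas import *
st();arms('top');arms()
E
```

```text
87.475 F [ 1.  -0.9 -1.6] M [-0.04 -0.01 -0.01] rot [ 3.141 -0.    -3.139] P [574.8 -20.1 248.6] q6 -1.61 0.2917161437906851
top blue 39 [574.4 166.6 125. ] deg 90.5 r 58.7
top orange -
top green 31 [ 633.8 -151.   125. ] deg 0.3 r 58.6
side blue 35 [577.4 166.7 125. ] deg 86.4 r 53.9
side orange 58 [584.7  28.8 125. ] deg 76.8 r 46.7
side green -
```

step_arm(
  moves=[
    {"tx":0,"ty":-0.05,"tz":0.6,"ax":0,"ay":0,"az":0},
    {"tx":0,"ty":0,"tz":0.35,"ax":0,"ay":0,"az":0},
    {"tx":0,"ty":0,"tz":0.1,"ax":0,"ay":0,"az":0},
    {"tx":0,"ty":0,"tz":0.1,"ax":0,"ay":0,"az":0},
    {"tx":0,"ty":0,"tz":0,"ax":0,"ay":0,"az":0},
  ],
)

```text
clock: 88.2
eef_pos: [574.7, -23.4, 220.4]
tcp_rot: [-3.141, -0.0, -3.141]
contact_force: [-2.3, -0.9, 3.4]
opening: 0.297
grasp_force: 81.0
```

step_arm(
  moves=[
    {"tx":0,"ty":0,"tz":0.1,"ax":0,"ay":0,"az":0},
    {"tx":0,"ty":0,"tz":0.14,"ax":0,"ay":0,"az":0},
    {"tx":0,"ty":0,"tz":0,"ax":0,"ay":0,"az":0},
  ],
)

```text
clock: 88.58
eef_pos: [575.0, -23.2, 213.6]
tcp_rot: [-3.142, 0.001, -3.141]
contact_force: [1.9, 0.6, -1.9]
opening: 0.293
grasp_force: 80.0
```

Inserted; y is 1.6 mm low (the −y shift overshot), correct and turn shut.

step_arm(
  moves=[
    {"tx":0,"ty":0.06,"tz":0,"ax":0,"ay":0,"az":0.05},
    {"tx":0,"ty":0,"tz":0,"ax":0,"ay":0,"az":0.1},
    {"tx":0,"ty":0,"tz":0,"ax":0,"ay":0,"az":0.1},
    {"tx":0,"ty":0,"tz":0,"ax":0,"ay":0,"az":0.1},
    {"tx":0,"ty":0,"tz":0,"ax":0,"ay":0,"az":0.1},
  ],
)

```text
clock: 89.2
eef_pos: [576.3, -22.2, 214.2]
tcp_rot: [3.14, 0.003, 2.43]
contact_force: [5.0, -1.9, -2.0]
opening: 0.292
grasp_force: 79.8
```

step_arm(
  moves=[
    {"tx":0,"ty":0,"tz":0,"ax":0,"ay":0,"az":0.1},
    {"tx":0,"ty":0,"tz":0,"ax":0,"ay":0,"az":0.1},
    {"tx":0,"ty":0,"tz":0,"ax":0,"ay":0,"az":0.1},
    {"tx":0,"ty":0,"tz":0,"ax":0,"ay":0,"az":0.1},
    {"tx":0,"ty":0,"tz":0,"ax":0,"ay":0,"az":0.1},
  ],
)

```text
clock: 89.82
eef_pos: [575.4, -21.8, 214.1]
tcp_rot: [3.14, 0.0, 1.645]
contact_force: [1.3, -0.4, -0.4]
opening: 0.294
grasp_force: 80.1
```

step_arm(
  moves=[
    {"tx":0,"ty":0,"tz":0,"ax":0,"ay":0,"az":0.1},
    {"tx":0,"ty":0,"tz":0,"ax":0,"ay":0,"az":0.08},
    {"tx":0,"ty":0,"tz":0,"ax":0,"ay":0,"az":0.06},
    {"tx":0,"ty":0,"tz":0,"ax":0,"ay":0,"az":0.04},
    {"tx":0,"ty":0,"tz":0,"ax":0,"ay":0,"az":0},
  ],
)

```text
clock: 90.45
eef_pos: [575.4, -21.4, 214.2]
tcp_rot: [3.14, -0.0, 1.212]
contact_force: [2.6, 1.0, -0.0]
opening: 0.294
grasp_force: 80.6
```

```bash
python3 - <<'E'
from meas import *
st();arms()
E
```

```text
90.45 F [ 2.6  1.  -0. ] M [ 0.42 -0.47  1.19] rot [ 3.14  -0.     1.212] P [575.4 -21.4 214.2] q6 0.32 0.29388769831425365
side blue 36 [577.3 166.5 125. ] deg 86.5 r 53.7
side orange 30 [632.3 -18.3 125. ] deg -1.7 r 58.4
side green -
```

step_arm(
  moves=[
    {"tx":0,"ty":0,"tz":0,"ax":0,"ay":0,"az":-0.11},
    {"tx":0,"ty":0,"tz":-0.7,"ax":0,"ay":0,"az":0},
    {"tx":0,"ty":0,"tz":-0.7,"ax":0,"ay":0,"az":0},
    {"tx":0,"ty":0,"tz":0,"ax":0,"ay":0,"az":-0.112},
    {"tx":0,"ty":0,"tz":0,"ax":0,"ay":0,"az":-0.112},
  ],
)

```text
clock: 91.12
eef_pos: [575.2, -21.8, 250.7]
tcp_rot: [3.14, 0.0, 1.737]
contact_force: [0.0, -0.4, -1.8]
opening: 0.298
grasp_force: 79.9
```

step_arm(
  moves=[
    {"tx":0,"ty":0,"tz":0,"ax":0,"ay":0,"az":-0.112},
    {"tx":0,"ty":0,"tz":0,"ax":0,"ay":0,"az":-0.112},
    {"tx":0,"ty":0,"tz":0,"ax":0,"ay":0,"az":-0.112},
    {"tx":0,"ty":0,"tz":0,"ax":0,"ay":0,"az":-0.112},
    {"tx":0,"ty":0,"tz":0,"ax":0,"ay":0,"az":-0.112},
  ],
)

```text
clock: 91.75
eef_pos: [575.1, -21.8, 250.4]
tcp_rot: [3.141, 0.001, 2.617]
contact_force: [-0.1, -0.2, -2.0]
opening: 0.294
grasp_force: 79.9
```

step_arm(
  moves=[
    {"tx":0,"ty":0,"tz":0,"ax":0,"ay":0,"az":-0.112},
    {"tx":0,"ty":0,"tz":0,"ax":0,"ay":0,"az":-0.112},
    {"tx":0,"ty":0,"tz":0,"ax":0,"ay":0,"az":-0.112},
    {"tx":0,"ty":0.864,"tz":0,"ax":0,"ay":0,"az":0},
    {"tx":0,"ty":0.864,"tz":0,"ax":0,"ay":0,"az":0},
  ],
)

```text
clock: 92.38
eef_pos: [575.1, 21.7, 250.4]
tcp_rot: [3.141, 0.001, 3.138]
contact_force: [0.6, 0.0, -2.5]
opening: 0.295
grasp_force: 79.9
```

step_arm(
  moves=[
    {"tx":0,"ty":0.864,"tz":0,"ax":0,"ay":0,"az":0},
    {"tx":0,"ty":0.864,"tz":0,"ax":0,"ay":0,"az":0},
    {"tx":0,"ty":0.864,"tz":0,"ax":0,"ay":0,"az":0},
    {"tx":0,"ty":0.864,"tz":0,"ax":0,"ay":0,"az":0},
    {"tx":0,"ty":0,"tz":0,"ax":0,"ay":0,"az":0},
  ],
)

```text
clock: 93.0
eef_pos: [574.7, 109.7, 248.8]
tcp_rot: [3.141, -0.0, -3.139]
contact_force: [0.1, -0.2, -2.5]
opening: 0.296
grasp_force: 79.9
```

```bash
python3 - <<'E'
from meas import *
st();arms('top')
E
```

```text
93.0 F [ 0.1 -0.2 -2.5] M [ 0.03 -0.02 -0.07] rot [ 3.141 -0.    -3.139] P [574.7 109.7 248.8] q6 -1.39 0.29634491002203656
top blue -
top orange 83 [630.2 -22.3 125. ] deg -0.7 r 55.2
top green 30 [ 633.5 -150.3  125. ] deg 1.0 r 58.3
```

step_arm(
  moves=[
    {"tx":0,"ty":0,"tz":0.6,"ax":0,"ay":0,"az":0},
    {"tx":0,"ty":0,"tz":0.35,"ax":0,"ay":0,"az":0},
    {"tx":0,"ty":0,"tz":0.1,"ax":0,"ay":0,"az":0},
    {"tx":0,"ty":0,"tz":0.1,"ax":0,"ay":0,"az":0},
    {"tx":0,"ty":0,"tz":0,"ax":0,"ay":0,"az":0},
  ],
)

```text
clock: 93.68
eef_pos: [574.8, 107.8, 220.1]
tcp_rot: [-3.142, 0.0, -3.141]
contact_force: [0.2, 0.4, -1.5]
opening: 0.292
grasp_force: 80.1
```

step_arm(
  moves=[
    {"tx":0,"ty":0,"tz":0.1,"ax":0,"ay":0,"az":0},
    {"tx":0,"ty":0,"tz":0.14,"ax":0,"ay":0,"az":0},
    {"tx":0,"ty":0,"tz":0,"ax":0,"ay":0,"az":0},
  ],
)

```text
clock: 94.05
eef_pos: [574.8, 107.9, 213.9]
tcp_rot: [-3.142, 0.0, -3.141]
contact_force: [1.6, -0.4, -2.5]
opening: 0.294
grasp_force: 80.1
```

step_arm(
  moves=[
    {"tx":0,"ty":0,"tz":0,"ax":0,"ay":0,"az":0.05},
    {"tx":0,"ty":0,"tz":0,"ax":0,"ay":0,"az":0.1},
    {"tx":0,"ty":0,"tz":0,"ax":0,"ay":0,"az":0.1},
    {"tx":0,"ty":0,"tz":0,"ax":0,"ay":0,"az":0.1},
    {"tx":0,"ty":0,"tz":0,"ax":0,"ay":0,"az":0.1},
  ],
)

```text
clock: 94.68
eef_pos: [576.0, 107.6, 214.6]
tcp_rot: [3.14, 0.003, 2.43]
contact_force: [3.4, -2.3, -2.8]
opening: 0.296
grasp_force: 79.8
```

step_arm(
  moves=[
    {"tx":0,"ty":0,"tz":0,"ax":0,"ay":0,"az":0.1},
    {"tx":0,"ty":0,"tz":0,"ax":0,"ay":0,"az":0.1},
    {"tx":0,"ty":0,"tz":0,"ax":0,"ay":0,"az":0.1},
    {"tx":0,"ty":0,"tz":0,"ax":0,"ay":0,"az":0.1},
    {"tx":0,"ty":0,"tz":0,"ax":0,"ay":0,"az":0.1},
  ],
)

```text
clock: 95.3
eef_pos: [575.1, 108.1, 214.5]
tcp_rot: [3.141, -0.0, 1.645]
contact_force: [-0.4, 1.9, -0.2]
opening: 0.293
grasp_force: 80.1
```

step_arm(
  moves=[
    {"tx":0,"ty":0,"tz":0,"ax":0,"ay":0,"az":0.1},
    {"tx":0,"ty":0,"tz":0,"ax":0,"ay":0,"az":0.08},
    {"tx":0,"ty":0,"tz":0,"ax":0,"ay":0,"az":0.06},
    {"tx":0,"ty":0,"tz":0,"ax":0,"ay":0,"az":0.04},
    {"tx":0,"ty":0,"tz":0,"ax":0,"ay":0,"az":0},
  ],
)

```text
clock: 95.92
eef_pos: [575.0, 108.5, 214.5]
tcp_rot: [3.141, -0.001, 1.212]
contact_force: [0.3, 3.0, 1.3]
opening: 0.293
grasp_force: 80.5
```

```bash
python3 - <<'E'
from meas import *
st();arms()
E
```

```text
95.925 F [0.3 3.  1.3] M [0.81 0.04 1.22] rot [ 3.141e+00 -1.000e-03  1.212e+00] P [575.  108.5 214.5] q6 0.54 0.2932727264960025
side blue 16 [635.1 107.9 125. ] deg -4.7 r 61.3
side orange -
side green 19 [ 636.6 -150.9  125. ] deg -4.2 r 62.6
```

step_arm(
  moves=[
    {"tx":0,"ty":0,"tz":0,"ax":0,"ay":0,"az":-0.11},
    {"tx":0,"ty":0,"tz":-0.7,"ax":0,"ay":0,"az":0},
    {"tx":0,"ty":0,"tz":-0.7,"ax":0,"ay":0,"az":0},
    {"tx":0,"ty":0,"tz":0,"ax":0,"ay":0,"az":-0.1185},
    {"tx":-1,"ty":0.035,"tz":0,"ax":0,"ay":0,"az":0},
  ],
)

```text
clock: 96.6
eef_pos: [576.1, 83.6, 251.0]
tcp_rot: [3.139, -0.0, 1.57]
contact_force: [-0.6, -0.6, -1.4]
opening: 0.297
grasp_force: 79.9
```

step_arm(
  moves=[
    {"tx":-1,"ty":0.035,"tz":0,"ax":0,"ay":0,"az":0},
    {"tx":-1,"ty":0.035,"tz":0,"ax":0,"ay":0,"az":0},
    {"tx":-1,"ty":0.035,"tz":0,"ax":0,"ay":0,"az":0},
    {"tx":-1,"ty":0.035,"tz":0,"ax":0,"ay":0,"az":0},
    {"tx":-1,"ty":0.035,"tz":0,"ax":0,"ay":0,"az":0},
  ],
)

```text
clock: 97.22
eef_pos: [580.0, -43.2, 250.7]
tcp_rot: [3.14, 0.0, 1.566]
contact_force: [0.0, 0.0, -2.0]
opening: 0.296
grasp_force: 79.9
```

step_arm(
  moves=[
    {"tx":-1,"ty":0.035,"tz":0,"ax":0,"ay":0,"az":0},
    {"tx":-1,"ty":0.035,"tz":0,"ax":0,"ay":0,"az":0},
    {"tx":-1,"ty":0.035,"tz":0,"ax":0,"ay":0,"az":0},
    {"tx":-1,"ty":0.035,"tz":0,"ax":0,"ay":0,"az":0},
    {"tx":-1,"ty":0.035,"tz":0,"ax":0,"ay":0,"az":0},
  ],
)

```text
clock: 97.85
eef_pos: [584.1, -168.3, 250.7]
tcp_rot: [3.14, 0.001, 1.566]
contact_force: [0.6, -0.3, -1.0]
opening: 0.291
grasp_force: 79.9
```

step_arm(
  moves=[
    {"tx":-1,"ty":0.035,"tz":0,"ax":0,"ay":0,"az":0},
    {"tx":-1,"ty":0.035,"tz":0,"ax":0,"ay":0,"az":0},
    {"tx":-1,"ty":0.035,"tz":0,"ax":0,"ay":0,"az":0},
    {"tx":-1,"ty":0.035,"tz":0,"ax":0,"ay":0,"az":0},
    {"tx":-1,"ty":0.035,"tz":0,"ax":0,"ay":0,"az":0},
  ],
)

```text
clock: 98.48
eef_pos: [588.1, -293.7, 249.5]
tcp_rot: [3.141, 0.0, 1.568]
contact_force: [-0.3, 0.2, -1.3]
opening: 0.292
grasp_force: 79.9
```

step_arm(
  moves=[
    {"tx":-1,"ty":0.035,"tz":0,"ax":0,"ay":0,"az":0},
    {"tx":-1,"ty":0.035,"tz":0,"ax":0,"ay":0,"az":0},
    {"tx":0,"ty":0,"tz":0,"ax":0,"ay":0,"az":0},
    {"tx":0,"ty":0,"tz":0,"ax":0,"ay":0,"az":0},
  ],
)

```text
clock: 98.98
eef_pos: [589.5, -342.2, 248.9]
tcp_rot: [-3.141, -0.001, 1.568]
contact_force: [0.7, -0.0, -2.2]
opening: 0.294
grasp_force: 79.9
```

```bash
python3 - <<'E'
from meas import *
st();keyfit();arms('top');arms()
E
```

```text
98.975 F [ 0.7 -0.  -2.2] M [0.03 0.01 0.03] rot [-3.141e+00 -1.000e-03  1.568e+00] P [ 589.5 -342.2  248.9] q6 -0.53 0.2936938246372126
seg 2 14 22 mean-TCP [ -1.9   1.8 -76.7] principal deg -173.0 blade cmd -0.0
  cols 320 329 model 319.9 329.6
seg 20 42 72 mean-TCP [ -3.5  12.  -54. ] principal deg -153.0 blade cmd -0.0
  cols 319 331 model 318.1 332.2
top blue 33 [634.  108.3 125. ] deg 0.4 r 59.0
top orange 82 [629.4 -20.3 125. ] deg 1.4 r 54.4
top green 32 [ 633.8 -151.4  125. ] deg -0.1 r 58.6
side blue 28 [636.3 108.2 125. ] deg -4.3 r 62.5
side orange 30 [635.7 -20.9 125. ] deg -4.0 r 61.8
side green 19 [ 636.6 -150.9  125. ] deg -4.2 r 62.6
```

step_arm(
  moves=[
    {"tx":0,"ty":0.04,"tz":0.9,"ax":0,"ay":0,"az":0},
    {"tx":0,"ty":0,"tz":0.9,"ax":0,"ay":0,"az":0},
    {"tx":0,"ty":0,"tz":0.9,"ax":0,"ay":0,"az":0},
    {"tx":0,"ty":0,"tz":0.9,"ax":0,"ay":0,"az":0},
    {"tx":0,"ty":0,"tz":0.4,"ax":0,"ay":0,"az":0},
  ],
)

```text
clock: 99.75
eef_pos: [590.2, -341.2, 147.9]
tcp_rot: [-3.14, -0.001, 1.57]
contact_force: [-0.6, 0.0, -2.0]
opening: 0.296
grasp_force: 79.9
```

step_arm(
  moves=[
    {"tx":0,"ty":0,"tz":0.3,"ax":0,"ay":0,"az":0},
    {"tx":0,"ty":0,"tz":0.3,"ax":0,"ay":0,"az":0},
    {"tx":0,"ty":0,"tz":0.3,"ax":0,"ay":0,"az":0},
    {"tx":0,"ty":0,"tz":0,"ax":0,"ay":0,"az":0},
    {"tx":0,"ty":0,"tz":0,"ax":0,"ay":0,"az":0},
  ],
)

```text
clock: 100.38
eef_pos: [590.7, -342.2, 126.9]
tcp_rot: [3.141, 0.0, 1.569]
contact_force: [0.7, 0.0, -2.0]
opening: 0.297
grasp_force: 79.9
```

step_arm(
  moves=[
    {"tx":0,"ty":0,"tz":0.3,"ax":0,"ay":0,"az":0},
    {"tx":0,"ty":0,"tz":0.3,"ax":0,"ay":0,"az":0},
    {"tx":0,"ty":0,"tz":0.3,"ax":0,"ay":0,"az":0},
    {"tx":0,"ty":0,"tz":0,"ax":0,"ay":0,"az":0},
    {"tx":0,"ty":0,"tz":0,"ax":0,"ay":0,"az":0},
  ],
)

```text
clock: 101.0
eef_pos: [590.8, -342.1, 104.1]
tcp_rot: [3.141, -0.0, 1.569]
contact_force: [1.9, -0.1, -2.7]
opening: 0.293
grasp_force: 79.9
```

step_arm(
  moves=[
    {"tx":0,"ty":0,"tz":0.12,"ax":0,"ay":0,"az":0},
    {"tx":0,"ty":0,"tz":0.04,"ax":0,"ay":0,"az":0},
    {"tx":0,"ty":0,"tz":0,"ax":0,"ay":0,"az":0},
  ],
)

```text
clock: 101.38
eef_pos: [590.7, -342.2, 100.2]
tcp_rot: [3.141, 0.0, 1.569]
contact_force: [2.2, -0.8, -2.6]
opening: 0.291
grasp_force: 80.0
```

step_arm(
  moves=[
    {"tx":0,"ty":0,"tz":0,"ax":0,"ay":0,"az":0},
    {"tx":0,"ty":0,"tz":0,"ax":0,"ay":0,"az":0},
    {"tx":0,"ty":0,"tz":0,"ax":0,"ay":0,"az":0},
    {"tx":0,"ty":0,"tz":0,"ax":0,"ay":0,"az":0},
  ],
  gripper=1,
)

```text
clock: 101.88
eef_pos: [590.5, -342.1, 100.2]
tcp_rot: [-3.141, -0.0, 1.569]
contact_force: [0.4, 0.2, -0.7]
opening: 0.999
grasp_force: 0.0
```

step_arm(
  moves=[
    {"tx":0,"ty":0,"tz":-0.6,"ax":0,"ay":0,"az":0},
    {"tx":0,"ty":0,"tz":-1,"ax":0,"ay":0,"az":0},
    {"tx":0,"ty":0,"tz":-1,"ax":0,"ay":0,"az":0},
    {"tx":0,"ty":0,"tz":-1,"ax":0,"ay":0,"az":0},
    {"tx":0,"ty":0,"tz":-1,"ax":0,"ay":0,"az":0},
  ],
)

```text
clock: 102.5
eef_pos: [590.7, -342.2, 217.2]
tcp_rot: [3.141, 0.001, 1.569]
contact_force: [-0.1, -0.1, 0.7]
opening: 1.004
grasp_force: 0.0
```

step_arm(
  moves=[
    {"tx":0,"ty":0,"tz":-1,"ax":0,"ay":0,"az":0},
    {"tx":0,"ty":0,"tz":-1,"ax":0,"ay":0,"az":0},
    {"tx":0,"ty":-1,"tz":-1,"ax":0,"ay":0,"az":0},
    {"tx":0,"ty":-1,"tz":0,"ax":0,"ay":0,"az":0},
    {"tx":0,"ty":-1,"tz":0,"ax":0,"ay":0,"az":0},
  ],
)

```text
clock: 103.12
eef_pos: [515.0, -342.0, 291.8]
tcp_rot: [3.14, 0.001, 1.569]
contact_force: [-0.1, -0.2, -0.3]
opening: 0.997
grasp_force: 0.0
```

step_arm(
  moves=[
    {"tx":0,"ty":-1,"tz":0,"ax":0,"ay":0,"az":0},
    {"tx":0,"ty":-1,"tz":0,"ax":0,"ay":0,"az":0},
    {"tx":0,"ty":-1,"tz":0,"ax":0,"ay":0,"az":0},
    {"tx":0,"ty":0,"tz":0,"ax":0,"ay":0,"az":0},
    {"tx":0,"ty":0,"tz":0,"ax":0,"ay":0,"az":0},
  ],
)

```text
clock: 103.75
eef_pos: [441.3, -342.1, 291.0]
tcp_rot: [3.14, 0.001, 1.569]
contact_force: [0.6, -0.4, -0.4]
opening: 1.002
grasp_force: 0.0
```

```bash
python3 - <<'E'
from meas import *
D={n:dict(zip('pd',grab(n))) for n in('top','side')}
st();arms();arms('top');standing(D,'blue',108);standing(D,'orange',-21);standing(D,'green',-151)
S=cv2.resize(D['side']['p'][120:290,200:400],(400,340),interpolation=cv2.INTER_CUBIC);T=cv2.resize(D['top']['p'][140:310,200:400],(400,340),interpolation=cv2.INTER_CUBIC)
cv2.imwrite('pics/end.png',np.hstack([S,T])[:,:,::-1])
W=world('side',D['side']['d']);h=cv2.cvtColor(D['side']['p'],cv2.COLOR_RGB2HSV).astype(int)
red=big(((h[...,0]<8)|(h[...,0]>174))&(h[...,1]>150)&(abs(W[...,0]-590)<60)&(abs(W[...,1]+336)<60));print('red',np.percentile(W[red],[2,50,98],axis=0).round(1))
E
```

```text
103.85 F [-0.3  1.  -0.8] M [-0.01 -0.    0.02] rot [3.141 0.    1.569] P [ 441.5 -341.9  290.5] q6 -0.66 0.9987540475143237
side blue 28 [636.3 108.2 125. ] deg -4.3 r 62.5
side orange 29 [635.7 -21.  125. ] deg -4.1 r 61.9
side green 19 [ 636.6 -150.9  125. ] deg -4.2 r 62.6
top blue 32 [634.2 108.1 125. ] deg 0.2 r 59.2
top orange 92 [628.4 -21.9 125. ] deg -0.3 r 53.4
top green 33 [ 633.8 -151.7  125. ] deg -0.4 r 58.6
top blue top z [112.6 117.2] top ctr [626.2 102.6 113. ] span [30. 60. 12.]
side blue top z [ 93.2 113.9] top ctr [626.5 116.9 111.4] span [42. 64. 13.]
top orange top z [112.9 116.9] top ctr [624.5 -24.2 112.9] span [31. 60. 13.]
side orange top z [ 92.9 113.4] top ctr [625.2  -9.1 111.1] span [32. 64. 10.]
top green top z [112.7 117. ] top ctr [ 626.1 -153.   113.2] span [30. 60. 13.]
side green top z [ 95.4 114.1] top ctr [ 625.8 -137.6  111.6] span [34. 64. 13.]
red [[ 576.7 -344.7   72.8]
 [ 587.  -330.8  105.5]
 [ 598.6 -325.4  129.4]]
```

View pics/end.png

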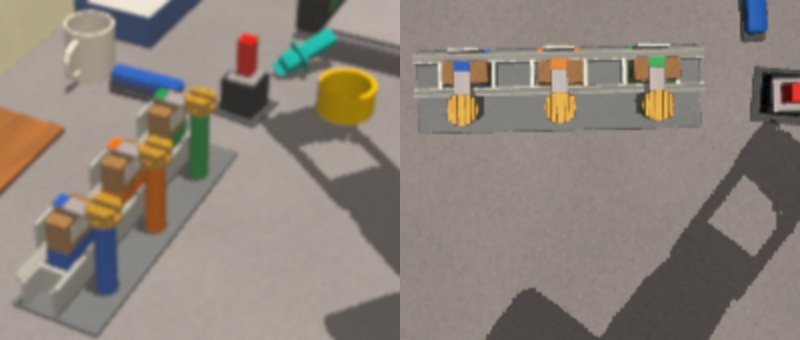

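The picture shows all three latches shut over standing parcels (top crop 462/560/657, ~75) and the key upright in its holder (side crop 245,75). I'm handing in now.

```bash
python3 -c "
from rig import workorder
print(workorder.sign_off())"
```

```text
the job is handed in; nothing more can be done
None
```

The job is handed in at about 104 s: all three parcels stand in their own bays, all three latches were turned shut with the red key, and the key is back upright in its holder; the turquoise look-alike key toppled early in the run (cause unknown) and I left it lying.

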